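Clear the swab tubes out of the tube warmer and switch off their bays

ROBOT

A 7-joint arm with a two-finger parallel gripper is mounted at the origin on a cart in front of the work surface, level with it; the furniture and walls round the work are solid. World frame = base frame: x ahead of the robot, y to its left, z up, the work surface at z = 0. Lengths are in m, angles in rad, forces in N, time in s.
With the tool pointing down it reaches from about 0.35 to 0.9 m from the base axis. Payload 8.1 kg.
Tool frame: the origin (TCP) lies at the very end of the fingers, on their centre line; the grasp point (between the pads) lies 19 mm behind it; z points along the fingers, y is the direction in which the jaws open and shut (so a half turn about z gives the same grasp; the last joint's range is limited). The gripper opens to 92 mm and grips with 3 to 60 N. Pads are 19 mm wide; open, the fingers measure 130 mm over their backs; the gripper's body (75 mm by 190 mm) begins 47 mm behind the grasp point.
Start: joints at [1.064, 0.434, 0.025, 1.573, -0.012, 1.134, -0.075], TCP at [0.246, -0.575, 0.19] pointing down, gripper open.
Joint ranges: [-2.62, 2.62], [-0.44, 2.09], [-1.27, 1.32], [0.08, 2.57], [-1.32, 4.46], [0.12, 2], [-2.74, 2.74]. Speed limits (rad/s): [2.22, 2.22, 3.01, 3.01, 3.14, 3.14, 3.14].

INTERFACE

Orientations are given as a rotation vector (axis times angle).
In Python, from cell import observe, get_image, sign_off gives the robot as it stands.
- The arm moves only by the tool arm_command, never from a script. Its argument "deltas" is a list of rows, each an object with "xyz": the shift along the tool's x, y, z in cm, a list of three; "turn": the turn about the tool's z in degrees; "jaw": the closure in counts, from 0 (fully open) to 255 (shut). A call has 1 to 5 rows; each row is the pose to reach, as a shift and turn from the pose measured when the call began, along the tool's axes at that moment; what a row does not reach only later rows make up. A row lasts 1/12 s, in which the tool goes at most 41.7 mm and 7.16 degrees, less where a joint would pass 70% of its speed; a pose out of reach is approached as far as the arm can. A call with a gripper value outside its range is refused whole. The fingers move at their own pace and stop on an object; "force" is the grip in N (left out, the last holds). Time passes only in rows, so rows that repeat a pose let the fingers close. It gives the time, the measured TCP pose, the force and the opening at its end, in the units of the state.
- observe(): the state, without advancing time (a new reading comes with each control period).
- get_image(name): name is "scene" or "top" or "wrist"; returns a dict with "frame" (420x560x3 uint8, red, green, blue), "depth" (420x560 float32, m along the optical axis (not along the pixel's ray), 0 where there is no reading), "camera_matrix" (3x3 intrinsics, pixels), "distortion" ([k1, k2, p1, p2, k3] as OpenCV has them; the pictures are not rectified), "cam_to_world" (4x4, takes a point from camera to world coordinates). Camera axes: x right, y up, looking along -z (the intrinsics and any distortion apply to the point x, -y, -z); pixel columns grow to the right and rows downward; lengths in m; the calibration is good to about 2 mm. A picture is of the moment at which its call begins.
- sign_off(): hands the job in, once; it reports no verdict.
The state is a dict: "clock": time; "joints": joint angles; "dq": joint speeds; "joint_efforts": joint torques, N m; "position": TCP position; "ee_rot": TCP orientation; "force": force on the tool from outside, world axes, zero at the start; "ft_torque": the same for the moment, N m; "width": opening from 0.0 (shut) to 1.0 (fully open).
Only numpy, scipy, OpenCV 4.12 (cv2) and the standard library are available. Lean on these libraries where they do the work, as an engineer would, in place of code of your own. Each camera call takes 0.05 s, during which the arm holds its last target.

TASK

Clear the tube warmer for the night: lift the flap of the waste bin until it stays open, put all the slim white swab tubes from the warmer into the bin, then ease the flap down until it is shut, without letting its spring slam it. Switch off every bay of the warmer except the two where the fat screw-capped culture tubes lie: those tubes stay where they are and their switches must stay on all the time. Do not disturb the other things on the worktop.

Things in the scene. Friction and masses are not known exactly. Their poses are not given: they have to be found in the camera images.
- switch_0 (a joint): paddle switch of bay 0 of the tube warmer; switches and bays are numbered 0 to 6 from the left (+y) to the right, switch k straight in front of bay k. +0.35 = on, paddle leaning back (warmer's +x) to the bays; -0.35 = off, leaning forward to the robot. All start on
- switch_1 (a joint): paddle switch of bay 1 of the tube warmer, as switch 0. Size of each: black paddle 16 mm wide along the row, 6 mm thick, its top 36 mm above its pivot; the pivot is 44 mm above the worktop, the flat panel round it 46 mm
- switch_2 (a joint): paddle switch of bay 2 of the tube warmer, as switch 0. Place of each: pivot 62 mm in front (-x) of the warmer's origin, at the y of its bay (40 mm from switch to switch)
- switch_3 (a joint): paddle switch of bay 3 of the tube warmer, as switch 0. Action of each: it snaps over by itself once it is pushed past upright; about 0.7 N at the top of the paddle
- switch_4 (a joint): paddle switch of bay 4 of the tube warmer, as switch 0
- switch_5 (a joint): paddle switch of bay 5 of the tube warmer, as switch 0
- switch_6 (a joint): paddle switch of bay 6 of the tube warmer, as switch 0 (the rightmost)
- warmer: tube warmer, fixed white case 180 mm (x) x 316 mm (y); origin: centre of its underside; x points to its back, y to the left. Seven switches in front; behind them seven tube bays, at y = +120, +80, +40, 0, -40, -80, -120 mm (bay 0 to 6), their middles at x = +34 mm. The tubes lie along x across two combs; between the combs (x = 10 to 58 mm) fingers have room down to a plate 50 mm above the worktop
- swab_a_mid (a point): swab tube a, to be binned: slim, smooth white tube, 11 mm thick, 84 mm long, 15 g; point at its centre, y axis along its length. Three to five of the swab tubes a to e are there (an absent one reads None), each in a bay at first
- swab_b_mid (a point): swab tube b, as swab tube a. In a bay its centre is 61.5 mm above the worktop
- swab_c_mid (a point): swab tube c, as swab tube a. The comb's notches are 20 mm wide, 14 mm deep, combs 8 mm thick, their tops 70 mm above the worktop
- swab_d_mid (a point): swab tube d, as swab tube a
- swab_e_mid (a point): swab tube e, as swab tube a
- culture_a_mid (a point): culture tube a, to stay in its bay with its switch on: fat pale clear tube, 18 mm thick, 96 mm long, with a ribbed black screw cap 24 mm thick at its back end; point on its axis half-way along, 65 mm above the worktop; x axis along it
- culture_b_mid (a point): culture tube b, as culture tube a
- bin: open-topped grey waste bin with a white flap, 150 x 150 mm outside, rim 125 mm above the worktop, walls 4 mm, about 0.9 kg, loose on the worktop; origin: centre of its underside; x along the hinge line, y to the left, where the hinge is, z up
- flap_hinge (a point): middle of the flap's hinge line, which runs along the bin's x on the left rim: 72 mm to the left (+y) of the bin's origin and 128.5 mm above it; axes as the bin's
- flap (a joint): bin flap: 0 = shut, level; grows as it swings up and to the left; 1.35 = open at its stop, nearly upright. Plate 150 mm wide, 5 mm thick, 149 mm from hinge to tab. Over-centre spring: above about 1.1 it swings open by itself and stays; below it pulls shut, 0.25 N m when nearly shut (1.5 N at the tab); let go it slams in about 1 s
- tab (a point): middle of the pull tab on the flap's free edge: plate 64 mm wide (along the hinge line), 36 mm long, 5 mm thick, bent up 45 degrees from the flap: with the flap shut it slants up and away from the bin to the right (-y); moves and turns with the flap. Axes as the flap's: x along the hinge line, -y from hinge to free edge, z out of its upper face
- oil: brown oil bottle, 26 mm thick, 60 mm tall; bystander, not to be disturbed; origin: centre of its underside
- tally: hand tally counter 45 x 61 mm; bystander, not to be disturbed; origin: centre of its underside
- pad_a: flat white sachet 50 x 50 mm; bystander, not to be disturbed; origin: centre of its underside
- pad_b: flat white sachet 50 x 50 mm; bystander, not to be disturbed; origin: centre of its underside
- dish: petri dish 60 mm; bystander, not to be disturbed; origin: centre of its underside

How it is judged:
On the way, in this order (a step that is already met when the one before it is completed fails the run):
1. the bin's flap stands open by itself (value of joint flap above 1.2 rad), for 0.2 s.
2. all swab tubes are in the bin (x of swab_a_mid in the frame of bin between -0.075 and 0.075 m and y of swab_a_mid in the frame of bin between -0.075 and 0.075 m and z of swab_a_mid in the frame of bin between 0 and 0.11 m and x of swab_b_mid in the frame of bin between -0.075 and 0.075 m and y of swab_b_mid in the frame of bin between -0.075 and 0.075 m and z of swab_b_mid in the frame of bin between 0 and 0.11 m and x of swab_c_mid in the frame of bin between -0.075 and 0.075 m and y of swab_c_mid in the frame of bin between -0.075 and 0.075 m and z of swab_c_mid in the frame of bin between 0 and 0.11 m and x of swab_d_mid in the frame of bin between -0.075 and 0.075 m and y of swab_d_mid in the frame of bin between -0.075 and 0.075 m and z of swab_d_mid in the frame of bin between 0 and 0.11 m and x of swab_e_mid in the frame of bin between -0.075 and 0.075 m and y of swab_e_mid in the frame of bin between -0.075 and 0.075 m and z of swab_e_mid in the frame of bin between 0 and 0.11 m), for 0.2 s.
At the end, for the whole second after the job is handed in: every swab tube lies inside the bin, the flap is shut (within 0.06 rad) and the bin upright; the switches of the bays with the two culture tubes are on (above 0.2), the other five off (below -0.2); the culture tubes lie within 15 mm of where they were (all of step 2 and value of joint flap below 0.06 rad and angle between bin's own z axis and vertical below 0.1 rad and ((y of culture_a_mid in the frame of warmer between 0.1 and 0.14 m and value of joint switch_0 above 0.2 rad) or (y of culture_b_mid in the frame of warmer between 0.1 and 0.14 m and value of joint switch_0 above 0.2 rad) or ((y of culture_a_mid in the frame of warmer below 0.1 m or y of culture_a_mid in the frame of warmer above 0.14 m) and (y of culture_b_mid in the frame of warmer below 0.1 m or y of culture_b_mid in the frame of warmer above 0.14 m) and value of joint switch_0 below -0.2 rad)) and ((y of culture_a_mid in the frame of warmer between 0.06 and 0.1 m and value of joint switch_1 above 0.2 rad) or (y of culture_b_mid in the frame of warmer between 0.06 and 0.1 m and value of joint switch_1 above 0.2 rad) or ((y of culture_a_mid in the frame of warmer below 0.06 m or y of culture_a_mid in the frame of warmer above 0.1 m) and (y of culture_b_mid in the frame of warmer below 0.06 m or y of culture_b_mid in the frame of warmer above 0.1 m) and value of joint switch_1 below -0.2 rad)) and ((y of culture_a_mid in the frame of warmer between 0.02 and 0.06 m and value of joint switch_2 above 0.2 rad) or (y of culture_b_mid in the frame of warmer between 0.02 and 0.06 m and value of joint switch_2 above 0.2 rad) or ((y of culture_a_mid in the frame of warmer below 0.02 m or y of culture_a_mid in the frame of warmer above 0.06 m) and (y of culture_b_mid in the frame of warmer below 0.02 m or y of culture_b_mid in the frame of warmer above 0.06 m) and value of joint switch_2 below -0.2 rad)) and ((y of culture_a_mid in the frame of warmer between -0.02 and 0.02 m and value of joint switch_3 above 0.2 rad) or (y of culture_b_mid in the frame of warmer between -0.02 and 0.02 m and value of joint switch_3 above 0.2 rad) or ((y of culture_a_mid in the frame of warmer below -0.02 m or y of culture_a_mid in the frame of warmer above 0.02 m) and (y of culture_b_mid in the frame of warmer below -0.02 m or y of culture_b_mid in the frame of warmer above 0.02 m) and value of joint switch_3 below -0.2 rad)) and ((y of culture_a_mid in the frame of warmer between -0.06 and -0.02 m and value of joint switch_4 above 0.2 rad) or (y of culture_b_mid in the frame of warmer between -0.06 and -0.02 m and value of joint switch_4 above 0.2 rad) or ((y of culture_a_mid in the frame of warmer below -0.06 m or y of culture_a_mid in the frame of warmer above -0.02 m) and (y of culture_b_mid in the frame of warmer below -0.06 m or y of culture_b_mid in the frame of warmer above -0.02 m) and value of joint switch_4 below -0.2 rad)) and ((y of culture_a_mid in the frame of warmer between -0.1 and -0.06 m and value of joint switch_5 above 0.2 rad) or (y of culture_b_mid in the frame of warmer between -0.1 and -0.06 m and value of joint switch_5 above 0.2 rad) or ((y of culture_a_mid in the frame of warmer below -0.1 m or y of culture_a_mid in the frame of warmer above -0.06 m) and (y of culture_b_mid in the frame of warmer below -0.1 m or y of culture_b_mid in the frame of warmer above -0.06 m) and value of joint switch_5 below -0.2 rad)) and ((y of culture_a_mid in the frame of warmer between -0.14 and -0.1 m and value of joint switch_6 above 0.2 rad) or (y of culture_b_mid in the frame of warmer between -0.14 and -0.1 m and value of joint switch_6 above 0.2 rad) or ((y of culture_a_mid in the frame of warmer below -0.14 m or y of culture_a_mid in the frame of warmer above -0.1 m) and (y of culture_b_mid in the frame of warmer below -0.14 m or y of culture_b_mid in the frame of warmer above -0.1 m) and value of joint switch_6 below -0.2 rad)) and distance of each of culture_a_mid, culture_b_mid from where it was at the start of the episode below 0.015 m); the robot touches nothing.
It fails at once if a culture tube's bay is switched off ((y of culture_a_mid in the frame of warmer between 0.1 and 0.14 m and value of joint switch_0 below 0 rad) or (y of culture_b_mid in the frame of warmer between 0.1 and 0.14 m and value of joint switch_0 below 0 rad) or (y of culture_a_mid in the frame of warmer between 0.06 and 0.1 m and value of joint switch_1 below 0 rad) or (y of culture_b_mid in the frame of warmer between 0.06 and 0.1 m and value of joint switch_1 below 0 rad) or (y of culture_a_mid in the frame of warmer between 0.02 and 0.06 m and value of joint switch_2 below 0 rad) or (y of culture_b_mid in the frame of warmer between 0.02 and 0.06 m and value of joint switch_2 below 0 rad) or (y of culture_a_mid in the frame of warmer between -0.02 and 0.02 m and value of joint switch_3 below 0 rad) or (y of culture_b_mid in the frame of warmer between -0.02 and 0.02 m and value of joint switch_3 below 0 rad) or (y of culture_a_mid in the frame of warmer between -0.06 and -0.02 m and value of joint switch_4 below 0 rad) or (y of culture_b_mid in the frame of warmer between -0.06 and -0.02 m and value of joint switch_4 below 0 rad) or (y of culture_a_mid in the frame of warmer between -0.1 and -0.06 m and value of joint switch_5 below 0 rad) or (y of culture_b_mid in the frame of warmer between -0.1 and -0.06 m and value of joint switch_5 below 0 rad) or (y of culture_a_mid in the frame of warmer between -0.14 and -0.1 m and value of joint switch_6 below 0 rad) or (y of culture_b_mid in the frame of warmer between -0.14 and -0.1 m and value of joint switch_6 below 0 rad)).
It fails at once if the flap slams: faster than 1.5 rad/s downward between 0.6 and 0.1 rad (value of joint flap between 0.1 and 0.6 rad and velocity of joint flap below -1.5 rad/s).
It fails at once if a culture tube is moved by more than 25 mm (distance of any of culture_a_mid, culture_b_mid from where it was at the start of the episode above 0.025 m).
It fails at once if a bystander is moved by more than 30 mm (distance of any of oil, tally, pad_a, pad_b, dish from where it was at the start of the episode above 0.03 m).
It fails at once if the bin is tipped (angle between bin's own z axis and vertical above 0.4 rad).
Of swab_a, swab_b, swab_c, swab_d, swab_e only 3 to 5 are there at a start; the rules pass over those that are not, and their reading is None.
At some moment in a run one of bin may be knocked a few centimetres aside while the robot is not near it.
Once in a run the grip may slacken for a moment while it holds something.
It also fails if it takes over 208 s, if anything falls off the work surface, if the arm or the gripper's body presses on something with over 40 N, if the wrist force passes 120 N, or if a joint passes its speed limit or range.

## Working session

There is one attempt and no reset: what is moved stays moved. The work goes in short steps, Python scripts to look and compute and a tool call to move; the robot and the scene stay as the last step left them, time stands still between calls to the robot, and variables do not carry over. Pictures are saved under pics/ and viewed, and the job is handed in when it is done.

Besides the shell and the picture viewer there is one more tool, called after ">>>" as name(argument=value, ...) on one line, values as JSON. arm_command: Moves the arm, as the interface text tells. Its arguments: {"type":"object","properties":{"deltas":{"type":"array","items":{"type":"object","properties":{"xyz":{"type":"array","items":{"type":"number"}},"turn":{"type":"number"},"jaw":{"type":"number"}}}},"force":{"type":"number"}},"required":["deltas"]}

```bash
ls; mkdir -p pics
python3 - <<'E'
from cell import observe,get_image
import cv2,numpy as np
print(observe())
for n in ["scene","top","wrist"]:
    g=get_image(n); cv2.imwrite(f"pics/{n}0.png",g["frame"][:,:,::-1])
    print(n,g["camera_matrix"].tolist(),g["distortion"],np.round(g["cam_to_world"],4).tolist(), g["depth"].min(),g["depth"].max())
E
```

```text
pics
{'clock': 0.0, 'joints': array([ 1.06439561,  0.43523877,  0.02493935,  1.57411571, -0.01162518,
        1.13402302, -0.07513274]), 'dq': array([-0.00014766, -0.00041472,  0.00080293,  0.00117193, -0.00100343,
       -0.00077366, -0.0003386 ]), 'joint_efforts': array([ 6.83903163e-04, -6.67859387e+01,  9.85240303e-01, -3.14464688e+01,
       -6.05826778e-02,  4.30481276e-02,  1.18396879e-04]), 'position': array([ 0.24530675, -0.5742013 ,  0.18962764]), 'ee_rot': array([-3.07625578e+00, -6.29543601e-01,  6.86773425e-04]), 'force': array([0.23195083, 0.11055771, 0.57784498]), 'ft_torque': array([0.00299645, 0.03208488, 0.0013982 ]), 'width': 1.0020904173703231}
scene [[403.85953212465523, 0.0, 277.06378820335306], [0.0, 403.85953212465523, 213.12599754593882], [0.0, 0.0, 1.0]] [0.02185643 0.         0.         0.         0.        ] [[0.9106, 0.2398, -0.3366, 0.1952], [-0.4132, 0.5074, -0.7562, -0.8219], [-0.0105, 0.8277, 0.5611, 0.7633], [0.0, 0.0, 0.0, 1.0]] 0.0 3.245844
top [[459.08782977614504, 0.0, 278.71612433271315], [0.0, 459.08782977614504, 203.01488795827896], [0.0, 0.0, 1.0]] [0.02860983 0.         0.         0.         0.        ] [[-0.054, 0.8436, -0.5343, -0.3323], [-0.9985, -0.0498, 0.0222, 0.0962], [-0.0078, 0.5347, 0.845, 1.5065], [0.0, 0.0, 0.0, 1.0]] 0.0 2.5066118
wrist [[294.5854860494328, 0.0, 280.20329916153526], [0.0, 294.5854860494328, 213.3611335437438], [0.0, 0.0, 1.0]] [-0.06559607  0.          0.          0.          0.        ] [[0.3926, 0.8756, 0.2813, 0.3213], [-0.9197, 0.3743, 0.1187, -0.5419], [-0.0013, -0.3053, 0.9523, 0.3843], [0.0, 0.0, 0.0, 1.0]] 0.0 1.614623
```

View pics/scene0.png

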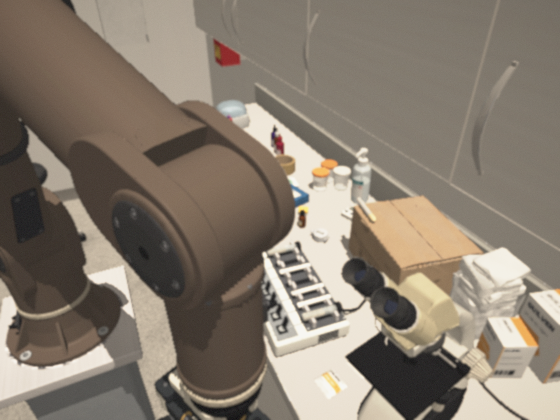

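View pics/top0.png

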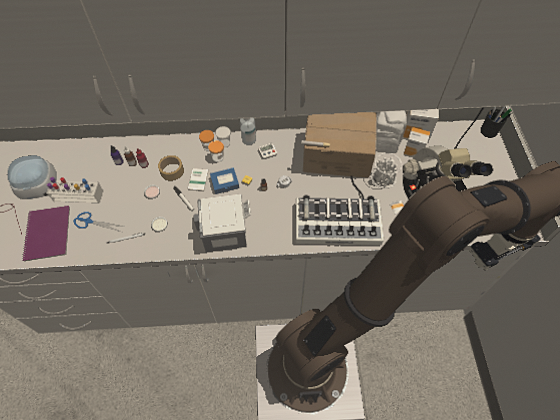

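View pics/wrist0.png

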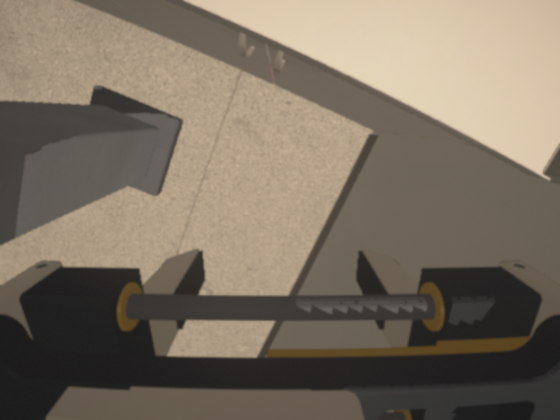

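The top view shows the bin near (222,220) and the warmer near (338,220), both clear of the arm. I'll enlarge it for a closer look.

```bash
cat > h.py <<'E'
from cell import observe,get_image
import cv2,numpy as np
from scipy.spatial.transform import Rotation as R
np.set_printoptions(precision=4,suppress=True)
def ray(g,uv):
    p=cv2.undistortPoints(np.array(uv,float).reshape(-1,1,2),g["camera_matrix"],g["distortion"]).reshape(-1,2)
    d=np.c_[p[:,0],-p[:,1],-np.ones(len(p))]
    T=g["cam_to_world"]
    return T[:3,3],d@T[:3,:3].T
def onz(g,uv,z):
    o,d=ray(g,uv); return o+d*((z-o[2])/d[:,2])[:,None]
def dep(g,uv):
    o,d=ray(g,uv); q=np.round(np.array(uv)).astype(int).reshape(-1,2)
    return o+d*g["depth"][q[:,1],q[:,0]][:,None]
def cloud(g):
    h,w=g["depth"].shape; u,v=np.meshgrid(np.arange(w),np.arange(h))
    o,d=ray(g,np.c_[u.ravel(),v.ravel()])
    return (o+d*g["depth"].ravel()[:,None]).reshape(h,w,3)
def proj(g,P):
    P=np.atleast_2d(P).astype(float); T=np.linalg.inv(g["cam_to_world"]); c=P@T[:3,:3].T+T[:3,3]
    c=c*[1,-1,-1]
    return cv2.projectPoints(c.reshape(-1,1,3),np.zeros(3),np.zeros(3),g["camera_matrix"],g["distortion"])[0].reshape(-1,2)
def crop(g,x0,y0,x1,y1,s,name):
    im=cv2.resize(g["frame"][y0:y1,x0:x1,::-1],None,fx=s,fy=s,interpolation=cv2.INTER_CUBIC); cv2.imwrite("pics/"+name,im)
def st():
    s=observe(); M=R.from_rotvec(s["ee_rot"]).as_matrix()
    print("t",round(s["clock"],2),"p",s["position"],"F",s["force"],"w",round(s["width"],3)); print(M); return s,M
E
python3 - <<'E'
from h import *
st()
g=get_image("top")
crop(g,180,170,400,270,3.6,"top0z.png")
C=cloud(g)
for uv in [(200,198),(245,198),(200,250),(245,250),(222,215),(298,198),(380,198),(298,243),(380,243)]:
    print(uv,C[uv[1],uv[0]])
E
```

```text
t 0.15 p [ 0.2453 -0.5743  0.1898] F [ 0.2175  0.0178 -0.4941] w 0.999
[[ 0.9196  0.3929 -0.0006]
 [ 0.3929 -0.9196  0.0011]
 [-0.0001 -0.0012 -1.    ]]
(200, 198) [ 0.6623  0.363  -0.001 ]
(245, 198) [0.6509 0.187  0.0005]
(200, 250) [0.4331 0.3537 0.0029]
(245, 250) [0.4239 0.1902 0.0021]
(222, 215) [0.4998 0.2603 0.1307]
(298, 198) [ 0.6086 -0.0163  0.0471]
(380, 198) [ 0.6215 -0.3394 -0.0022]
(298, 243) [ 0.4365 -0.0041  0.0113]
(380, 243) [ 0.4118 -0.2979  0.0264]
```

View pics/top0z.png

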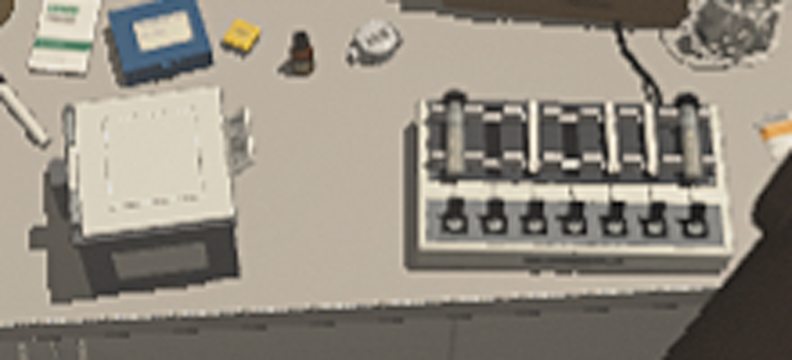

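Culture tubes lie in bays 0 and 6, and white swabs seem to be in bays 2, 4 and 5. Next I'll fit the bin and warmer poses from the depth cloud.

```bash
cat > fit.py <<'E'
from h import *
def fit(g,zl,zh,box):
    C=cloud(g); m=(C[...,2]>zl)&(C[...,2]<zh)&(C[...,0]>box[0])&(C[...,0]<box[1])&(C[...,1]>box[2])&(C[...,1]<box[3])
    return C,m
E
python3 - <<'E'
from fit import *
g=get_image("top")
# bin flap
C,m=fit(g,0.12,0.165,(0.38,0.7,0.1,0.45))
P=C[m]; print("flap",len(P),np.median(P[:,2]),cv2.minAreaRect((P[:,:2]*1000).astype(np.float32)))
f=m&(C[...,2]<0.1345); P=C[f]; r=cv2.minAreaRect((P[:,:2]*1000).astype(np.float32)); print(r,cv2.boxPoints(r).tolist())
t=m&(C[...,2]>0.136); P=C[t]; print("tab",len(P),P.min(0),P.max(0),P.mean(0))
C,m=fit(g,0.038,0.085,(0.4,0.65,-0.33,0.05)); P=C[m]; r=cv2.minAreaRect((P[:,:2]*1000).astype(np.float32)); print("warmer",len(P),r,cv2.boxPoints(r).tolist())
v,u=np.nonzero(m); print(u.min(),u.max(),v.min(),v.max())
# red points list: heights above
C=cloud(g)
for v in range(195,248,3): print(v,[(round(float(C[v,u,0]),3),round(float(C[v,u,1]),3),round(float(C[v,u,2]),3)) for u in (306,316,327)])
crop(g,290,185,390,255,8,"w0.png"); crop(g,190,185,260,260,8,"b0.png")
E
```

```text
flap 1870 0.13007246561997066 ((500.94573974609375, 261.0989685058594), (162.13693237304688, 195.62835693359375), 5.124346733093262)
((499.99456787109375, 271.70556640625), (162.13693237304688, 174.32998657226562), 5.124346733093262) [[411.4647521972656, 351.2813415527344], [427.0354919433594, 177.6481170654297], [588.5244140625, 192.12979125976562], [572.95361328125, 365.76300048828125]]
tab 160 [0.43   0.1619 0.136 ] [0.5628 0.3416 0.1565] [0.5061 0.2134 0.1426]
warmer 3553 ((510.045166015625, -157.4989013671875), (313.03985595703125, 181.46768188476562), 85.14498901367188) [[406.3898620605469, -305.77801513671875], [587.2064819335938, -321.136474609375], [613.700439453125, -9.21978759765625], [432.88385009765625, 6.138671875]]
296 382 195 242
195 [(0.6, -0.045, 0.079), (0.654, -0.092, -0.008), (-0.332, 0.096, 1.506)]
198 [(0.592, -0.044, 0.07), (0.635, -0.09, -0.0), (0.588, -0.122, 0.069)]
201 [(0.58, -0.043, 0.068), (0.586, -0.082, 0.055), (0.582, -0.123, 0.058)]
204 [(0.565, -0.042, 0.071), (0.574, -0.081, 0.053), (0.564, -0.12, 0.065)]
207 [(0.553, -0.041, 0.07), (0.563, -0.08,
[... 323 characters left out ...]
0.116, 0.045)]
222 [(0.504, -0.038, 0.044), (0.503, -0.075, 0.043), (0.5, -0.115, 0.043)]
225 [(0.473, -0.034, 0.076), (0.47, -0.069, 0.078), (0.487, -0.113, 0.043)]
228 [(0.464, -0.033, 0.071), (0.465, -0.069, 0.066), (0.462, -0.109, 0.068)]
231 [(0.464, -0.034, 0.049), (0.462, -0.07, 0.049), (0.454, -0.108, 0.059)]
234 [(0.453, -0.033, 0.047), (0.45, -0.069, 0.048), (0.447, -0.108, 0.05)]
237 [(0.444, -0.033, 0.04), (0.439, -0.068, 0.046), (0.433, -0.107, 0.053)]
240 [(0.434, -0.032, 0.036), (0.431, -0.068, 0.039), (0.429, -0.107, 0.038)]
243 [(0.435, -0.033, 0.011), (0.431, -0.069, 0.016), (0.427, -0.109, 0.018)]
246 [(0.43, -0.033, -0.003), (0.427, -0.07, -0.003), (0.416, -0.108, 0.015)]
```

View pics/w0.png

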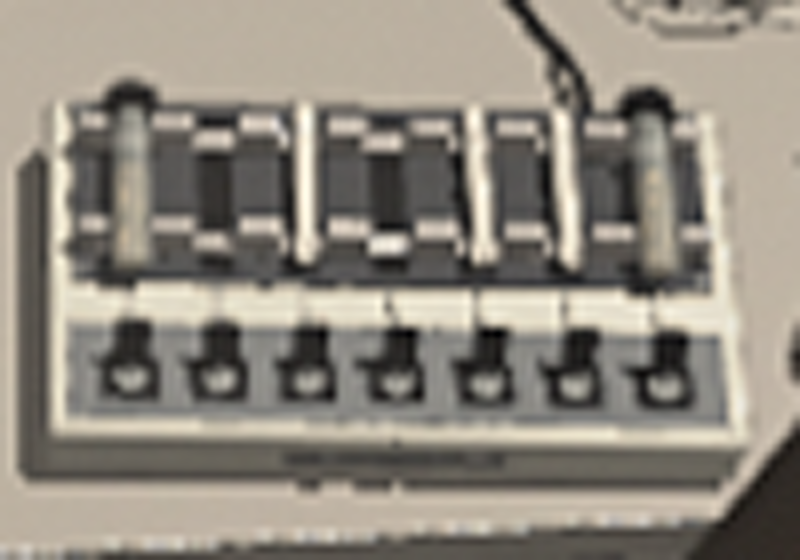

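View pics/b0.png

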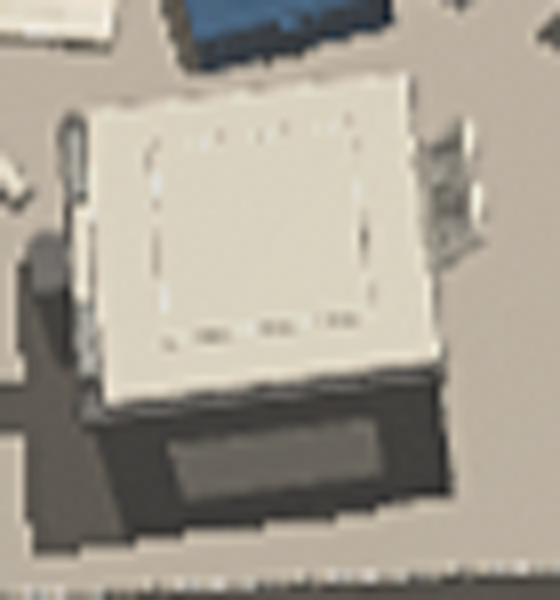

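Run:
```python
from fit import *
g=get_image("top")
def full(p,x0,y0,s): p=np.array(p,float); return (p+0.5)/s-0.5+[x0,y0]
c=onz(g,full([(92,106),(408,76),(438,360),(108,404)],190,185,8),0.131); print(c, c.mean(0))
print("right edge",np.linalg.norm(c[1]-c[2]),"top edge",np.linalg.norm(c[0]-c[1]))
for a,b in ((2,1),(3,0)): d=c[b]-c[a]; print("x-dir yaw",np.degrees(np.arctan2(d[1],d[0])))
for a,b in ((1,0),(2,3)): d=c[b]-c[a]; print("y-dir yaw-90",np.degrees(np.arctan2(d[1],d[0]))-90)
t=onz(g,full([(468,120),(480,240),(418,150),(440,265)],190,185,8),0.131+0.0125); print("tab",t)
w=np.array([0.510,-0.1575]); a=np.radians(-4.85); Rm=np.array([[np.cos(a),-np.sin(a)],[np.sin(a),np.cos(a)]])
print("bays",[ (w+Rm@[0.034,y/1000]).round(4).tolist() for y in (120,80,40,0,-40,-80,-120)])
print("tops",[ (w+Rm@[-0.0497,y/1000]).round(4).tolist() for y in (120,80,40,0,-40,-80,-120)])
# measured paddle tops by dark mask & tubes
print("tubes",onz(g,full([(130,180),(307,180),(480,180),(567,185),(655,180)],290,185,8),0.067))
print("paddletops",onz(g,full([(135,325),(222,325),(310,327),(395,330),(490,332),(580,335),(670,337)],290,185,8),0.078))
```

```text
[[0.5758 0.3359 0.131 ]
 [0.5835 0.1948 0.131 ]
 [0.437  0.1833 0.131 ]
 [0.4239 0.3236 0.131 ]] [0.505  0.2594 0.131 ]
right edge 0.14693497352119653 top edge 0.14132635347665812
x-dir yaw 4.462037439398517
x-dir yaw 4.634156533280056
y-dir yaw-90 3.142910677579721
y-dir yaw-90 5.340570920520648
tab [[0.5503 0.1677 0.1435]
 [0.4883 0.1636 0.1435]
 [0.5359 0.1899 0.1435]
 [0.4767 0.1811 0.1435]]
bays [[0.554, -0.0408], [0.5506, -0.0807], [0.5473, -0.1205], [0.5439, -0.1604], [0.5405, -0.2002], [0.5371, -0.2401], [0.5337, -0.2799]]
tops [[0.4706, -0.0337], [0.4672, -0.0736], [0.4639, -0.1134], [0.4605, -0.1533], [0.4571, -0.1932], [0.4537, -0.233], [0.4503, -0.2729]]
tubes [[ 0.5544 -0.0405  0.067 ]
 [ 0.5496 -0.1218  0.067 ]
 [ 0.5449 -0.2012  0.067 ]
 [ 0.5399 -0.2406  0.067 ]
 [ 0.5402 -0.2813  0.067 ]]
paddletops [[ 0.4716 -0.0351  0.078 ]
 [ 0.4693 -0.0739  0.078 ]
 [ 0.466  -0.1129  0.078 ]
 [ 0.4623 -0.1505  0.078 ]
 [ 0.4588 -0.1925  0.078 ]
 [ 0.455  -0.2321  0.078 ]
 [ 0.4517 -0.2717  0.078 ]]
```

>>> arm_command(deltas=[{"xyz": [0,0,-2],"turn": 0,"jaw": 0},{"xyz": [0,0,-6],"turn": 0,"jaw": 0},{"xyz": [0,0,-10],"turn": 0,"jaw": 0},{"xyz": [0,0,-14],"turn": 0,"jaw": 0},{"xyz": [0,0,-16],"turn": 0,"jaw": 0}], force=20)

```text
clock: 0.72
position: [0.246, -0.5757, 0.3556]
ee_rot: [3.073, 0.629, 0.002]
force: [-0.6, 0.0, 0.6]
width: 1.002
```

```bash
cat > plan.py <<'E'
from h import *
import json
def plan(wps,p=None,phi=None,jaw=0,step=4.0,tstep=7.0,settle=2):
    """wps: list of (x,y,z,phi_deg[,jaw[,step]]) ; prints calls"""
    if p is None:
        s,M=st(); p=s["position"]; phi=np.degrees(np.arctan2(M[1,0],M[0,0]))
    rows=[]; p=np.array(p)
    for w in wps:
        q=np.array(w[:3]); f=phi if w[3] is None else w[3]; j=w[4] if len(w)>4 else jaw; sp=w[5] if len(w)>5 else step
        n=max(1,int(np.ceil(max(np.linalg.norm(q-p)*100/sp,abs(f-phi)/tstep)-1e-6)))
        for k in range(1,n+1): rows.append((p+(q-p)*k/n,phi+(f-phi)*k/n,j))
        for k in range(settle if w is wps[-1] else 0): rows.append((q,f,j))
        p,phi,jaw=q,f,j
    return rows
def emit(rows,p=None,phi=None):
    if p is None:
        s=observe(); M=R.from_rotvec(s["ee_rot"]).as_matrix(); p=s["position"]; phi=np.degrees(np.arctan2(M[1,0],M[0,0]))
    for i in range(0,len(rows),5):
        ch=rows[i:i+5]; a=np.radians(phi); X=np.array([np.cos(a),np.sin(a),0]);Y=np.array([np.sin(a),-np.cos(a),0]);Z=np.array([0,0,-1.])
        out=[]
        for q,f,j in ch:
            d=(q-p)*100; out.append({"xyz":[round(float(d@X),1),round(float(d@Y),1),round(float(d@Z),1)],"turn":round(float(phi-f),1),"jaw":j})
        print(json.dumps(out)); p,phi=ch[-1][0],ch[-1][1]
def go(wps,**k): emit(plan(wps,**k))
E
python3 - <<'E'
from plan import *
go([(0.4,-0.2,0.33,None),(0.5115,0.176,0.24,94.5)])
E
```

```text
t 0.72 p [ 0.246  -0.5757  0.3556] F [-0.6364  0.0459  0.633 ] w 1.002
[[ 0.9196  0.3928  0.0026]
 [ 0.3928 -0.9196 -0.005 ]
 [ 0.0005  0.0056 -1.    ]]
[{"xyz": [2.6, -2.6, 0.2], "turn": 0.0, "jaw": 0}, {"xyz": [5.3, -5.2, 0.5], "turn": 0.0, "jaw": 0}, {"xyz": [7.9, -7.8, 0.7], "turn": 0.0, "jaw": 0}, {"xyz": [10.5, -10.4, 0.9], "turn": 0.0, "jaw": 0}, {"xyz": [13.1, -13.0, 1.2], "turn": 0.0, "jaw": 0}]
[{"xyz": [2.6, -2.6, 0.2], "turn": 0.0, "jaw": 0}, {"xyz": [5.3, -5.2, 0.5], "turn": 0.0, "jaw": 0}, {"xyz": [7.9, -7.8, 0.7], "turn": 0.0, "jaw": 0}, {"xyz": [10.5, -10.4, 0.9], "turn": 0.0, "jaw": 0}, {"xyz": [13.1, -13.0, 1.2], "turn": 0.0, "jaw": 0}]
[{"xyz": [2.6, -2.6, 0.2], "turn": 0.0, "jaw": 0}, {"xyz": [4.9, -5.3, 1.1], "turn": -6.5, "jaw": 0}, {"xyz": [7.2, -8.1, 1.9], "turn": -13.0, "jaw": 0}, {"xyz": [9.5, -10.8, 2.7], "turn": -19.5, "jaw": 0}, {"xyz": [11.7, -13.6, 3.5], "turn": -26.0, "jaw": 0}]
[{"xyz": [3.2, -1.5, 0.8], "turn": -6.5, "jaw": 0}, {"xyz": [6.5, -2.9, 1.6], "turn": -13.0, "jaw": 0}, {"xyz": [9.7, -4.4, 2.5], "turn": -19.5, "jaw": 0}, {"xyz": [13.0, -5.9, 3.3], "turn": -26.0, "jaw": 0}, {"xyz": [16.2, -7.4, 4.1], "turn": -32.4, "jaw": 0}]
[{"xyz": [3.5, 0.5, 0.8], "turn": -6.5, "jaw": 0}, {"xyz": [7.1, 1.0, 1.6], "turn": -13.0, "jaw": 0}, {"xyz": [7.1, 1.0, 1.6], "turn": -13.0, "jaw": 0}, {"xyz": [7.1, 1.0, 1.6], "turn": -13.0, "jaw": 0}]
```

>>> arm_command(deltas=[{"xyz": [2.6,-2.6,0.2],"turn": 0.0,"jaw": 0},{"xyz": [5.3,-5.2,0.5],"turn": 0.0,"jaw": 0},{"xyz": [7.9,-7.8,0.7],"turn": 0.0,"jaw": 0},{"xyz": [10.5,-10.4,0.9],"turn": 0.0,"jaw": 0},{"xyz": [13.1,-13.0,1.2],"turn": 0.0,"jaw": 0}])

```text
clock: 1.13
position: [0.3157, -0.403, 0.343]
ee_rot: [3.072, 0.628, 0.003]
force: [0.4, 0.2, -0.1]
width: 1.003
```

>>> arm_command(deltas=[{"xyz": [2.6,-2.6,0.2],"turn": 0.0,"jaw": 0},{"xyz": [5.3,-5.2,0.5],"turn": 0.0,"jaw": 0},{"xyz": [7.9,-7.8,0.7],"turn": 0.0,"jaw": 0},{"xyz": [10.5,-10.4,0.9],"turn": 0.0,"jaw": 0},{"xyz": [13.1,-13.0,1.2],"turn": 0.0,"jaw": 0}])

```text
clock: 1.55
position: [0.3855, -0.2304, 0.3306]
ee_rot: [3.071, 0.628, 0.004]
force: [0.7, -0.6, -1.0]
width: 0.999
```

>>> arm_command(deltas=[{"xyz": [2.6,-2.6,0.2],"turn": 0.0,"jaw": 0},{"xyz": [4.9,-5.3,1.1],"turn": -6.5,"jaw": 0},{"xyz": [7.2,-8.1,1.9],"turn": -13.0,"jaw": 0},{"xyz": [9.5,-10.8,2.7],"turn": -19.5,"jaw": 0},{"xyz": [11.7,-13.6,3.5],"turn": -26.0,"jaw": 0}])

```text
clock: 1.97
position: [0.44, -0.0579, 0.2946]
ee_rot: [2.847, 1.31, 0.002]
force: [0.1, -0.1, 0.0]
width: 1.005
```

Run:
```python
from plan import *
go([(0.5115,0.176,0.24,94.5)])
```

```text
t 1.97 p [ 0.44   -0.0579  0.2946] F [ 0.1108 -0.1116  0.049 ] w 1.005
[[ 0.6504  0.7596  0.0043]
 [ 0.7596 -0.6504 -0.0063]
 [-0.002   0.0074 -1.    ]]
[{"xyz": [3.2, -1.4, 0.8], "turn": -6.4, "jaw": 0}, {"xyz": [6.4, -2.8, 1.6], "turn": -12.9, "jaw": 0}, {"xyz": [9.6, -4.2, 2.3], "turn": -19.3, "jaw": 0}, {"xyz": [12.8, -5.6, 3.1], "turn": -25.8, "jaw": 0}, {"xyz": [16.0, -7.0, 3.9], "turn": -32.2, "jaw": 0}]
[{"xyz": [3.5, 0.5, 0.8], "turn": -6.4, "jaw": 0}, {"xyz": [6.9, 1.0, 1.6], "turn": -12.9, "jaw": 0}, {"xyz": [6.9, 1.0, 1.6], "turn": -12.9, "jaw": 0}, {"xyz": [6.9, 1.0, 1.6], "turn": -12.9, "jaw": 0}]
```

Batches run in sequence and track well, so I'll continue.

>>> arm_command(deltas=[{"xyz": [3.2,-1.4,0.8],"turn": -6.4,"jaw": 0},{"xyz": [6.4,-2.8,1.6],"turn": -12.9,"jaw": 0},{"xyz": [9.6,-4.2,2.3],"turn": -19.3,"jaw": 0},{"xyz": [12.8,-5.6,3.1],"turn": -25.8,"jaw": 0},{"xyz": [16.0,-7.0,3.9],"turn": -32.2,"jaw": 0}])

```text
clock: 2.38
position: [0.4914, 0.1105, 0.2546]
ee_rot: [2.366, 2.054, -0.0]
force: [1.0, -0.4, 0.7]
width: 0.999
```

>>> arm_command(deltas=[{"xyz": [3.5,0.5,0.8],"turn": -6.4,"jaw": 0},{"xyz": [6.9,1.0,1.6],"turn": -12.9,"jaw": 0},{"xyz": [6.9,1.0,1.6],"turn": -12.9,"jaw": 0},{"xyz": [6.9,1.0,1.6],"turn": -12.9,"jaw": 0}])

```text
clock: 2.72
position: [0.5105, 0.1794, 0.2375]
ee_rot: [2.118, 2.312, -0.003]
force: [0.5, -0.2, -0.0]
width: 1.002
```

Run:
```python
from plan import *
st()
g=get_image("wrist"); cv2.imwrite("pics/wr1.png",g["frame"][:,:,::-1])
C=cloud(g); m=(C[...,2]>0.137)&(C[...,2]<0.16)
P=C[m]; print(len(P),P.min(0),P.max(0),P.mean(0))
print(proj(g,[[0.511,0.1765,0.1435],[0.510,0.189,0.131]]))
```

```text
t 2.72 p [0.5105 0.1794 0.2375] F [ 0.4605 -0.2464 -0.0307] w 1.002
[[-0.0878  0.9961  0.0032]
 [ 0.9961  0.0879 -0.0055]
 [-0.0057  0.0027 -1.    ]]
1597 [0.4408 0.1594 0.137 ] [0.5609 0.3431 0.1565] [0.5163 0.1788 0.1468]
[[280.7675 206.8814]
 [280.804  191.9837]]
```

View pics/wr1.png

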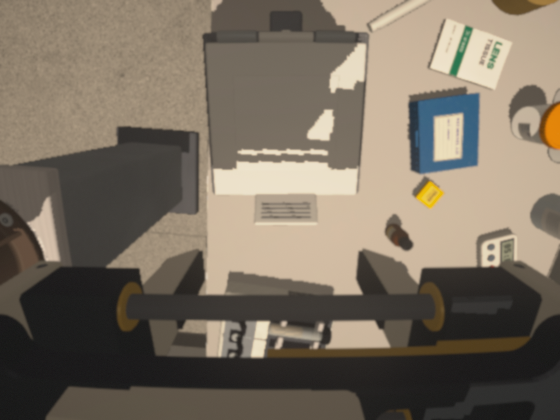

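The tab sits at about (285,209) in the wrist view. That is roughly 4 mm further in +x than predicted, and it lies between the fingers. I'll centre on it, descend and grip.

Run:
```python
from plan import *
go([(0.515,0.1735,0.18,94.5,0,2),(0.515,0.1735,0.135,94.5,0,1.5)])
```

```text
t 2.77 p [0.5108 0.1776 0.2378] F [ 0.0057 -0.1494  0.3608] w 1.004
[[-0.0847  0.9964  0.0039]
 [ 0.9964  0.0847 -0.0065]
 [-0.0068  0.0034 -1.    ]]
[{"xyz": [-0.1, 0.1, 1.9], "turn": 0.1, "jaw": 0}, {"xyz": [-0.3, 0.3, 3.9], "turn": 0.2, "jaw": 0}, {"xyz": [-0.4, 0.4, 5.8], "turn": 0.4, "jaw": 0}, {"xyz": [-0.4, 0.4, 7.3], "turn": 0.4, "jaw": 0}, {"xyz": [-0.4, 0.4, 8.8], "turn": 0.4, "jaw": 0}]
[{"xyz": [0.0, 0.0, 1.5], "turn": 0.0, "jaw": 0}, {"xyz": [0.0, 0.0, 1.5], "turn": 0.0, "jaw": 0}, {"xyz": [0.0, 0.0, 1.5], "turn": 0.0, "jaw": 0}]
```

>>> arm_command(deltas=[{"xyz": [-0.1,0.1,1.9],"turn": 0.1,"jaw": 0},{"xyz": [-0.3,0.3,3.9],"turn": 0.2,"jaw": 0},{"xyz": [-0.4,0.4,5.8],"turn": 0.4,"jaw": 0},{"xyz": [-0.4,0.4,7.3],"turn": 0.4,"jaw": 0},{"xyz": [-0.4,0.4,8.8],"turn": 0.4,"jaw": 0}])

```text
clock: 3.18
position: [0.5158, 0.1712, 0.1495]
ee_rot: [2.132, 2.296, -0.004]
force: [-0.3, -0.2, -0.2]
width: 0.999
```

>>> arm_command(deltas=[{"xyz": [0.0,0.0,1.4],"turn": 0.0,"jaw": 0},{"xyz": [0.0,0.0,1.4],"turn": 0.0,"jaw": 0},{"xyz": [0.0,0.0,1.4],"turn": 0.0,"jaw": 0}])

```text
clock: 3.43
position: [0.5157, 0.1693, 0.1356]
ee_rot: [2.135, 2.293, -0.006]
force: [0.4, -0.2, 0.1]
width: 0.999
```

Run:
```python
from plan import *
st()
g=get_image("wrist"); cv2.imwrite("pics/wr2.png",g["frame"][:,:,::-1])
```

```text
t 3.43 p [0.5157 0.1693 0.1356] F [ 0.3593 -0.2429  0.069 ] w 0.999
[[-0.0712  0.9975  0.0038]
 [ 0.9974  0.0712 -0.0089]
 [-0.0092  0.0032 -1.    ]]
```

View pics/wr2.png

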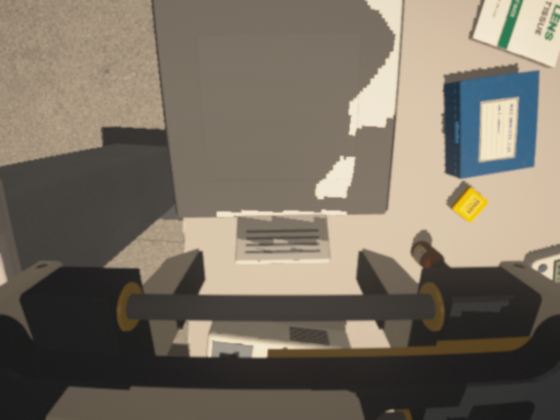

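Run:
```python
from plan import *
s,M=st()
g=get_image("wrist")
for dx in (-0.046,0,0.046):
  for dz in (0,-0.019): print(dx,dz,proj(g,s["position"]+M@[0,dx,dz]), proj(g,s["position"]+M@[0.0095,dx,dz]))
C=cloud(g)
for v in (205,212,216,220,230,240,250,258,262): print(v,C[v,283],C[v,240],C[v,325])
```

```text
t 3.48 p [0.5162 0.1701 0.1363] F [0.1289 0.1846 0.6834] w 0.998
[[-0.0718  0.9974  0.0052]
 [ 0.9974  0.0718 -0.0081]
 [-0.0084  0.0046 -1.    ]]
-0.046 0 [[217.0529 241.0156]] [[216.1465 228.6345]]
-0.046 -0.019 [[211.2333 252.419 ]] [[210.1353 239.0575]]
0 0 [[281.1192 241.0617]] [[281.1293 228.6459]]
0 -0.019 [[281.2328 252.5175]] [[281.2459 239.1121]]
0.046 0 [[345.1447 240.9347]] [[346.0699 228.5592]]
0.046 -0.019 [[351.1811 252.3229]] [[352.3032 238.9682]]
205 [0.5157 0.1957 0.1318] [0.4856 0.1937 0.1322] [0.5453 0.1976 0.1313]
212 [0.5161 0.1902 0.1306] [0.4855 0.188  0.1305] [0.5459 0.1926 0.1317]
216 [0.5163 0.1879 0.1329] [0.4857 0.1851 0.1308] [0.5461 0.1898 0.1322]
220 [0.5084 0.2547 0.3302] [0.486  0.1829 0.1331] [0.5461 0.1874 0.134 ]
230 [0.5168 0.18   0.1396] [0.4869 0.1776 0.139 ] [0.5457 0.1824 0.1408]
240 [0.5171 0.1748 0.1452] [0.4877 0.1722 0.1439] [0.5459 0.1765 0.1444]
250 [0.5174 0.1698 0.1503] [0.4885 0.1673 0.1493] [0.5454 0.1722 0.1513]
258 [0.5177 0.1654 0.1535] [0.4891 0.1636 0.1538] [0.5454 0.1679 0.1546]
262 [0.5178 0.163  0.1546] [0.4893 0.1612 0.155 ] [0.5458 0.1648 0.1543]
```

>>> arm_command(deltas=[{"xyz": [0.4,0.1,0.0],"turn": 0,"jaw": 0},{"xyz": [0.4,0.1,0.0],"turn": 0,"jaw": 150},{"xyz": [0.4,0.1,0.0],"turn": 0,"jaw": 150},{"xyz": [0.4,0.1,0.0],"turn": 0,"jaw": 150},{"xyz": [0.4,0.1,0.0],"turn": 0,"jaw": 150}], force=20)

```text
clock: 3.95
position: [0.5172, 0.1747, 0.1368]
ee_rot: [2.133, 2.293, -0.002]
force: [-0.1, 0.1, -0.1]
width: 0.762
```

>>> arm_command(deltas=[{"xyz": [0,0,0.0],"turn": 0,"jaw": 150},{"xyz": [0,0,0.0],"turn": 0,"jaw": 150},{"xyz": [0,0,0.0],"turn": 0,"jaw": 150},{"xyz": [0,0,0.0],"turn": 0,"jaw": 150}])

```text
clock: 4.28
position: [0.5172, 0.1747, 0.1368]
ee_rot: [2.133, 2.293, -0.002]
force: [0.3, -0.2, -0.6]
width: 0.468
```

```bash
cat > arc.py <<'E'
from plan import *
import sys
def arc(t0,t1,n,yaw=4.5,jaw=150,hold=1):
    s,M=st(); p=s["position"]; phi=np.degrees(np.arctan2(M[1,0],M[0,0]))
    a,b=0.1617,0.0127; f=lambda t: np.array([-a*np.cos(t)+b*np.sin(t),a*np.sin(t)+b*np.cos(t)])
    yh=np.array([-np.sin(np.radians(yaw)),np.cos(np.radians(yaw)),0]); rows=[]
    for t in np.linspace(t0,t1,n+1)[1:]:
        d=f(t)-f(t0); rows.append((p+yh*d[0]+[0,0,d[1]],phi,jaw))
    rows+= [rows[-1]]*hold
    emit(rows)
E
python3 - <<'E'
from arc import *
arc(0,1.36,13,hold=2)
E
```

```text
t 4.28 p [0.5172 0.1747 0.1368] F [ 0.256  -0.2226 -0.6312] w 0.468
[[-0.0724  0.9974  0.0061]
 [ 0.9973  0.0725 -0.0076]
 [-0.0081  0.0055 -1.    ]]
[{"xyz": [0.2, -0.0, -1.7], "turn": 0.0, "jaw": 150}, {"xyz": [0.6, -0.0, -3.3], "turn": 0.0, "jaw": 150}, {"xyz": [1.2, -0.0, -4.9], "turn": 0.0, "jaw": 150}, {"xyz": [1.9, -0.0, -6.5], "turn": 0.0, "jaw": 150}, {"xyz": [2.8, -0.0, -7.9], "turn": 0.0, "jaw": 150}]
[{"xyz": [1.0, -0.0, -1.3], "turn": 0.0, "jaw": 150}, {"xyz": [2.2, -0.0, -2.6], "turn": 0.0, "jaw": 150}, {"xyz": [3.5, -0.0, -3.7], "turn": 0.0, "jaw": 150}, {"xyz": [4.9, -0.0, -4.6], "turn": 0.0, "jaw": 150}, {"xyz": [6.4, -0.0, -5.5], "turn": 0.0, "jaw": 150}]
[{"xyz": [1.6, -0.0, -0.7], "turn": 0.0, "jaw": 150}, {"xyz": [3.2, -0.0, -1.1], "turn": 0.0, "jaw": 150}, {"xyz": [4.9, -0.0, -1.4], "turn": 0.0, "jaw": 150}, {"xyz": [4.9, -0.0, -1.4], "turn": 0.0, "jaw": 150}, {"xyz": [4.9, -0.0, -1.4], "turn": 0.0, "jaw": 150}]
```

Run:
```python
from plan import *
st()
g=get_image("wrist"); cv2.imwrite("pics/wr3.png",g["frame"][:,:,::-1])
```

```text
t 4.28 p [0.5172 0.1747 0.1368] F [ 0.256  -0.2226 -0.6312] w 0.468
[[-0.0724  0.9974  0.0061]
 [ 0.9973  0.0725 -0.0076]
 [-0.0081  0.0055 -1.    ]]
```

View pics/wr3.png

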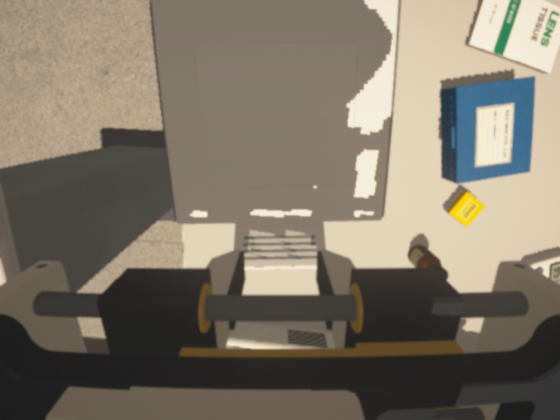

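Run:
```python
from plan import *
s,M=st()
g=get_image("wrist"); D=g["depth"]; C=cloud(g)
T=lambda P:(P-s["position"])@M
for v in range(236,345,6):
    print(v,[(u,round(float(D[v,u]),3),(T(C[v,u])*1000).round(0).tolist()) for u in (226,234,240,322,330)])
g=get_image("scene"); cv2.imwrite("pics/s3.png",cv2.resize(g["frame"][100:400,150:450,::-1],None,fx=2,fy=2))
```

```text
t 4.33 p [0.5172 0.1747 0.1368] F [-0.3722 -0.4944 -0.79  ] w 0.436
[[-0.0724  0.9974  0.0062]
 [ 0.9973  0.0725 -0.0076]
 [-0.008   0.0056 -1.    ]]
236 [(226, 0.356, [-52.0, -66.0, 136.0]), (234, 0.357, [-52.0, -57.0, 137.0]), (240, 0.207, [5.0, -29.0, -2.0]), (322, 0.206, [5.0, 29.0, -4.0]), (330, 0.357, [-52.0, 60.0, 137.0])]
242 [(226, 0.359, [-60.0, -67.0, 136.0]), (234, 0.206, [1.0, -33.0, -4.0]), (240, 0.204, [2.0, -29.0, -7.0]), (322, 0.203, [2.0, 28.0, -7.0]), (330, 0.359, [-60.0, 60.0, 137.0])]
248 [(226, 0.362, [-68.0, -67.0, 137.0]), (234, 0.204, [-2.0, -33.0, -8.0]), (240, 0.203, [-1.0, -28.0, -9.0]), (322, 0.202, [-1.0, 28.0, -10.0]), (330, 0.362, [-68.0, 61.0, 137.0])]
254 [(226, 0.167, [10.0, -32.0, -42.0]), (234, 0.166, [11.0, -27.0, -44.0]), (240, 0.165, [11.0, -23.0, -45.0]), (322, 0.166, [11.0, 23.0, -44.0]), (330, 0.165, [11.0, 27.0, -44.0])]
260 [(226, 0.158, [11.0, -30.0, -51.0]), (234, 0.159, [11.0, -26.0, -51.0]), (240, 0.161, [10.0, -23.0, -49.0]), (322, 0.16, [10.0, 22.0, -50.0]), (330, 0.158, [11.0, 26.0, -52.0])]
266 [(226, 0.152, [11.0, -29.0, -59.0]), 
[... 1848 characters left out ...]
4, [-7.0, -22.0, -83.0]), (240, 0.374, [-168.0, -52.0, 117.0]), (322, 0.399, [-186.0, 57.0, 138.0]), (330, 0.131, [-5.0, 22.0, -86.0])]
332 [(226, 0.12, [-0.0, -23.0, -95.0]), (234, 0.362, [-168.0, -58.0, 105.0]), (240, 0.362, [-168.0, -51.0, 105.0]), (322, 0.388, [-186.0, 55.0, 126.0]), (330, 0.131, [-8.0, 22.0, -86.0])]
338 [(226, 0.121, [-3.0, -23.0, -96.0]), (234, 0.354, [-170.0, -57.0, 96.0]), (240, 0.356, [-171.0, -50.0, 98.0]), (322, 0.377, [-186.0, 54.0, 114.0]), (330, 0.131, [-10.0, 22.0, -87.0])]
344 [(226, 0.119, [-4.0, -23.0, -97.0]), (234, 0.352, [-175.0, -57.0, 92.0]), (240, 0.352, [-175.0, -49.0, 92.0]), (322, 0.366, [-186.0, 52.0, 104.0]), (330, 0.369, [-188.0, 63.0, 106.0])]
```

View pics/s3.png

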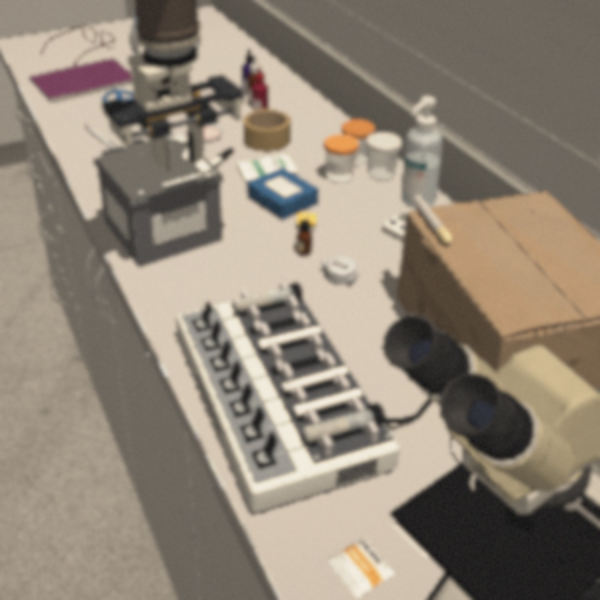

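Run:
```python
from plan import *
s,M=st()
for n in ("scene","top"):
    g=get_image(n); C=cloud(g); Q=(C-s["position"])
    m=(abs(Q[...,0])<0.07)&(abs(Q[...,1])<0.05)&(Q[...,2]>-0.02)&(Q[...,2]<0.2)
    P=Q[m]; print(n,m.sum()); h,e=np.histogram(P[:,2],bins=np.arange(-0.02,0.2,0.01)); print(list(zip(e.round(2).tolist(),h.tolist())))
    v,u=np.nonzero(m&(Q[...,2]>0.03)); print(u.min(),u.max(),v.min(),v.max())
    crop(g,u.min()-30,v.min()-20,u.max()+30,v.max()+50,5,f"{n}_grip.png")
```

```text
t 4.43 p [0.5172 0.1747 0.1368] F [-0.6052 -0.7977  0.2045] w 0.417
[[-0.0724  0.9974  0.0062]
 [ 0.9973  0.0724 -0.0076]
 [-0.008   0.0056 -1.    ]]
scene 2004
[(-0.02, 130), (-0.01, 291), (0.0, 25), (0.01, 36), (0.02, 0), (0.03, 7), (0.04, 39), (0.05, 49), (0.06, 48), (0.07, 48), (0.08, 49), (0.09, 17), (0.1, 45), (0.11, 166), (0.12, 145), (0.13, 154), (0.14, 243), (0.15, 120), (0.16, 95), (0.17, 102), (0.18, 50)]
211 264 127 185
top 501
[(-0.02, 19), (-0.01, 116), (0.0, 4), (0.01, 0), (0.02, 0), (0.03, 0), (0.04, 0), (0.05, 0), (0.06, 0), (0.07, 0), (0.08, 0), (0.09, 0), (0.1, 0), (0.11, 19), (0.12, 48), (0.13, 12), (0.14, 85), (0.15, 31), (0.16, 22), (0.17, 25), (0.18, 30)]
230 255 180 205
```

View pics/scene_grip.png

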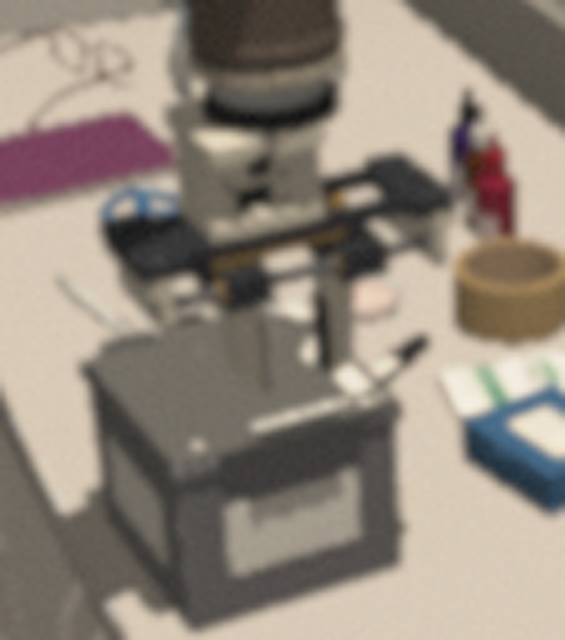

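Run:
```python
from plan import *
s,M=st()
T=lambda P:(P-s["position"])@M*1000
g=get_image("wrist"); D=g["depth"]; C=T(cloud(g))
for u in (222,226,230,326,332,336):
    for v in range(240,270):
        if D[v,u]<0.19 and -60<C[v,u,2]<-20: print(u,v,C[v,u].round(1)); break
m=(D<0.19)&(D>0)&(C[...,2]>-60)&(C[...,2]<-20)&(abs(C[...,0])<30)
P=C[m]; print(len(P),np.percentile(P[:,2],[90,97,99,100]),P.min(0),P.max(0))
g=get_image("scene"); C=T(cloud(g)); m=(abs(C[...,0])<40)&(abs(C[...,1])<60)&(C[...,2]<-25)&(C[...,2]>-70)
P=C[m]; print(len(P),np.percentile(P[:,2],[90,97,99,100]),P.min(0),P.max(0)); v,u=np.nonzero(m)
for i in np.argsort(-P[:,2])[:14]: print(u[i],v[i],P[i].round(1))
```

```text
t 4.53 p [0.5172 0.1747 0.1368] F [-0.9879 -0.1168  0.1971] w 0.413
[[-0.0724  0.9974  0.0062]
 [ 0.9973  0.0724 -0.0076]
 [-0.008   0.0056 -1.    ]]
222 256 [ 10.8 -33.1 -46.3]
226 255 [ 11.3 -30.9 -46. ]
230 253 [ 11.1 -29.1 -43.1]
326 252 [ 10.6  25.6 -40.8]
332 254 [ 11.6  28.2 -45.5]
336 256 [ 10.8  30.3 -46.4]
1287 [-41.2037 -38.0654 -36.8398 -35.6688] [-10.0321 -36.9384 -59.9935] [ 11.7896  35.042  -35.6688]
147 [-41.7733 -36.9719 -34.9654 -32.587 ] [-16.1689 -37.2412 -69.9787] [  9.4942  35.9849 -32.587 ]
245 180 [  3.3  21.  -32.6]
246 181 [ -7.6  19.4 -34.9]
234 185 [-11.5 -20.9 -35. ]
248 181 [-11.2  24.3 -35.3]
247 181 [-12.1  20.7 -36.7]
246 180 [ -6.1  20.3 -37.3]
244 178 [  8.   20.2 -37.4]
247 180 [ -8.5  22.5 -37.9]
249 180 [-12.9  27.  -38.7]
245 179 [ -1.7  19.2 -38.9]
246 179 [ -3.8  21.5 -39.3]
248 180 [-12.4  24.  -39.3]
234 184 [-15.9 -22.3 -40.9]
233 184 [-14.4 -24.8 -40.9]
```

The fingertips actually end about 36 mm above the reported TCP, and both cameras agree on this. The jaws closed above the tab without touching it. I'll reopen, descend by that offset and grip.

>>> arm_command(deltas=[{"xyz": [0,0,0],"turn": 0,"jaw": 0},{"xyz": [0,0,0],"turn": 0,"jaw": 0},{"xyz": [0,0,0],"turn": 0,"jaw": 0},{"xyz": [0,0,0],"turn": 0,"jaw": 0},{"xyz": [0,0,0],"turn": 0,"jaw": 0}])

```text
clock: 5.05
position: [0.5172, 0.1747, 0.1368]
ee_rot: [2.133, 2.293, -0.002]
force: [0.3, -0.3, -0.1]
width: 0.727
```

>>> arm_command(deltas=[{"xyz": [0,0,0],"turn": 0,"jaw": 0},{"xyz": [0,0,1.2],"turn": 0,"jaw": 0},{"xyz": [0.1,0,2.4],"turn": 0,"jaw": 0},{"xyz": [0.1,0,3.5],"turn": 0,"jaw": 0},{"xyz": [0.1,0,3.5],"turn": 0,"jaw": 0}])

```text
clock: 5.47
position: [0.5156, 0.1744, 0.0986]
ee_rot: [2.134, 2.295, -0.009]
force: [-0.6, -0.4, -0.3]
width: 0.994
```

Run:
```python
from plan import *
st()
g=get_image("wrist"); cv2.imwrite("pics/wr4.png",g["frame"][:,:,::-1])
```

```text
t 5.47 p [0.5156 0.1744 0.0986] F [-0.636  -0.3782 -0.2715] w 0.994
[[-0.0726  0.9974  0.0019]
 [ 0.9973  0.0726 -0.0092]
 [-0.0094  0.0012 -1.    ]]
```

View pics/wr4.png

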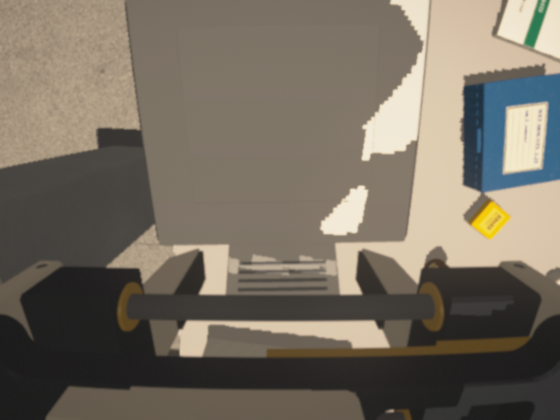

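>>> arm_command(deltas=[{"xyz": [0,0.1,0],"turn": 0,"jaw": 130},{"xyz": [0,0.1,0],"turn": 0,"jaw": 130},{"xyz": [0,0.1,0],"turn": 0,"jaw": 130},{"xyz": [0,0.1,0],"turn": 0,"jaw": 130},{"xyz": [0,0.1,0],"turn": 0,"jaw": 130}], force=20)

```text
clock: 5.93
position: [0.5171, 0.1749, 0.1001]
ee_rot: [2.133, 2.295, -0.007]
force: [-1.1, -0.2, 0.8]
width: 0.694
```

>>> arm_command(deltas=[{"xyz": [0,0,0],"turn": 0,"jaw": 130},{"xyz": [0,0,0],"turn": 0,"jaw": 130},{"xyz": [0,0,0],"turn": 0,"jaw": 130}])

```text
clock: 6.18
position: [0.5171, 0.1749, 0.1001]
ee_rot: [2.133, 2.295, -0.007]
force: [0.2, -0.1, -0.6]
width: 0.693
```

Run:
```python
from arc import *
arc(0,1.36,13,hold=2)
```

```text
t 6.18 p [0.5171 0.1749 0.1001] F [ 0.1763 -0.1484 -0.6282] w 0.693
[[-0.0728  0.9973  0.0032]
 [ 0.9973  0.0729 -0.0088]
 [-0.009   0.0025 -1.    ]]
[{"xyz": [0.2, -0.0, -1.7], "turn": 0.0, "jaw": 150}, {"xyz": [0.6, -0.0, -3.3], "turn": 0.0, "jaw": 150}, {"xyz": [1.2, -0.0, -4.9], "turn": 0.0, "jaw": 150}, {"xyz": [1.9, -0.0, -6.5], "turn": 0.0, "jaw": 150}, {"xyz": [2.8, -0.0, -7.9], "turn": 0.0, "jaw": 150}]
[{"xyz": [1.0, -0.0, -1.3], "turn": 0.0, "jaw": 150}, {"xyz": [2.2, -0.0, -2.6], "turn": 0.0, "jaw": 150}, {"xyz": [3.5, -0.0, -3.7], "turn": 0.0, "jaw": 150}, {"xyz": [4.9, -0.0, -4.6], "turn": 0.0, "jaw": 150}, {"xyz": [6.4, -0.0, -5.5], "turn": 0.0, "jaw": 150}]
[{"xyz": [1.6, -0.0, -0.7], "turn": 0.0, "jaw": 150}, {"xyz": [3.2, -0.0, -1.1], "turn": 0.0, "jaw": 150}, {"xyz": [4.9, -0.0, -1.4], "turn": 0.0, "jaw": 150}, {"xyz": [4.9, -0.0, -1.4], "turn": 0.0, "jaw": 150}, {"xyz": [4.9, -0.0, -1.4], "turn": 0.0, "jaw": 150}]
```

>>> arm_command(deltas=[{"xyz": [0.2,0,-1.7],"turn": 0,"jaw": 150},{"xyz": [0.6,0,-3.3],"turn": 0,"jaw": 150},{"xyz": [1.2,0,-4.9],"turn": 0,"jaw": 150},{"xyz": [1.9,0,-6.5],"turn": 0,"jaw": 150},{"xyz": [2.8,0,-7.9],"turn": 0,"jaw": 150}], force=25)

```text
clock: 6.6
position: [0.514, 0.2031, 0.1793]
ee_rot: [2.134, 2.295, -0.009]
force: [-1.4, 1.1, -4.4]
width: 0.688
```

Run:
```python
from plan import *
st()
g=get_image("wrist"); cv2.imwrite("pics/wr5.png",g["frame"][:,:,::-1])
```

```text
t 6.6 p [0.514  0.2031 0.1793] F [-1.3722  1.1221 -4.4152] w 0.688
[[-0.0724  0.9974  0.0018]
 [ 0.9973  0.0724 -0.0097]
 [-0.0098  0.0011 -1.    ]]
```

View pics/wr5.png

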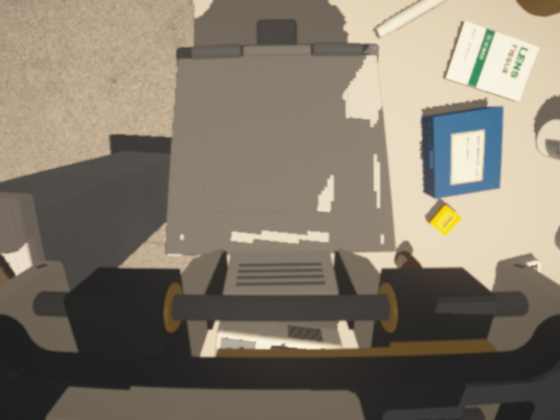

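The flap is rising in the grip, with the tab still between the fingers. I'll carry on round the arc.

>>> arm_command(deltas=[{"xyz": [1.0,0,-1.3],"turn": 0,"jaw": 150},{"xyz": [2.2,0,-2.6],"turn": 0,"jaw": 150},{"xyz": [3.5,0,-3.7],"turn": 0,"jaw": 150},{"xyz": [4.9,0,-4.6],"turn": 0,"jaw": 150},{"xyz": [6.4,0,-5.5],"turn": 0,"jaw": 150}])

```text
clock: 7.07
position: [0.5091, 0.2698, 0.236]
ee_rot: [2.132, 2.296, -0.006]
force: [-0.1, 1.0, -6.0]
width: 0.687
```

>>> arm_command(deltas=[{"xyz": [1.6,0,-0.7],"turn": 0,"jaw": 150},{"xyz": [3.2,0,-1.1],"turn": 0,"jaw": 150},{"xyz": [4.7,0,-1.4],"turn": 0,"jaw": 150},{"xyz": [4.7,0,-1.4],"turn": 0,"jaw": 150},{"xyz": [4.7,0,-1.4],"turn": 0,"jaw": 150}])

```text
clock: 7.48
position: [0.5051, 0.317, 0.2494]
ee_rot: [2.131, 2.297, -0.007]
force: [-2.2, -0.3, 3.4]
width: 0.69
```

Run:
```python
from plan import *
st()
g=get_image("wrist"); cv2.imwrite("pics/wr6.png",g["frame"][:,:,::-1])
g=get_image("scene"); crop(g,190,100,320,240,5,"s6.png")
```

```text
t 7.48 p [0.5051 0.317  0.2494] F [-2.2254 -0.339   3.4277] w 0.69
[[-0.0751  0.9972  0.0031]
 [ 0.9971  0.0751 -0.0088]
 [-0.009   0.0024 -1.    ]]
```

View pics/wr6.png

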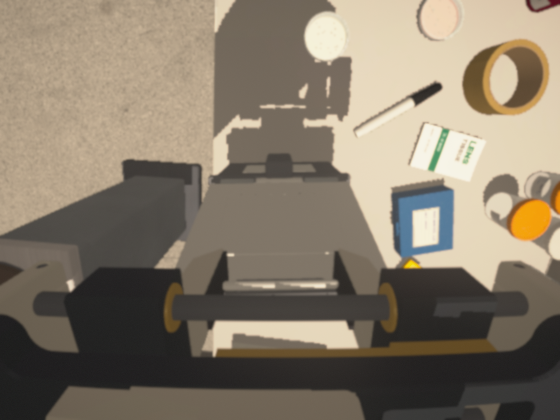

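View pics/s6.png

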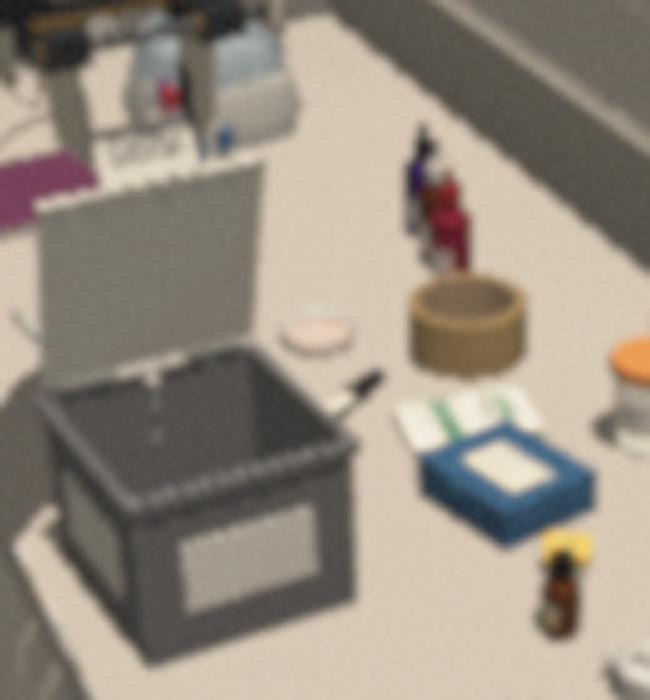

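The flap is up near its stop with the bin upright. I'll release and rise straight up.

>>> arm_command(deltas=[{"xyz": [0,0,0],"turn": 0,"jaw": 20},{"xyz": [0,0,0],"turn": 0,"jaw": 20},{"xyz": [0,0,0],"turn": 0,"jaw": 20},{"xyz": [0,0,0],"turn": 0,"jaw": 20},{"xyz": [0,0,0],"turn": 0,"jaw": 20}])

```text
clock: 8.0
position: [0.5059, 0.3153, 0.2493]
ee_rot: [2.133, 2.294, -0.007]
force: [0.1, 0.4, -0.2]
width: 0.921
```

>>> arm_command(deltas=[{"xyz": [0,0,-1],"turn": 0,"jaw": 20},{"xyz": [0,0,-3],"turn": 0,"jaw": 20},{"xyz": [0,0,-5],"turn": 0,"jaw": 20},{"xyz": [0,0,-8],"turn": 0,"jaw": 20},{"xyz": [0,0,-8],"turn": 0,"jaw": 20}])

```text
clock: 8.42
position: [0.5069, 0.318, 0.3356]
ee_rot: [2.132, 2.293, 0.005]
force: [0.9, -0.5, 1.1]
width: 0.917
```

Run:
```python
from plan import *
s,M=st()
g=get_image("scene"); crop(g,190,100,320,240,5,"s7.png")
C=cloud(g); m=(C[...,2]>0.15)&(C[...,2]<0.32)&(C[...,0]>0.4)&(C[...,0]<0.6)&(C[...,1]>0.25)&(C[...,1]<0.4)
P=C[m]; h=np.array([0.4985,0.3377]); yh=np.array([-0.0785,0.997]); y=(P[:,:2]-h)@yh; z=P[:,2]-0.1285
print(len(P), np.degrees(np.median(np.arctan2(z,-y))), np.polyfit(z,y,1))
# warmer approach
go([(0.47,0.05,0.2,-4.85),(0.5405,-0.2002,0.15,-4.85)],jaw=195)
```

```text
t 8.42 p [0.5069 0.318  0.3356] F [ 0.9203 -0.485   1.0875] w 0.917
[[-0.0727  0.9973  0.0097]
 [ 0.9973  0.0727 -0.0045]
 [-0.0052  0.0094 -0.9999]]
1748 72.5656524056014 [-0.1345 -0.0153]
t 8.47 p [0.5066 0.3176 0.3332] F [0.9677 0.1117 0.046 ] w 0.922
[[-0.0727  0.9973  0.0082]
 [ 0.9973  0.0728 -0.0057]
 [-0.0063  0.0077 -1.    ]]
[{"xyz": [-1.8, -0.4, 0.9], "turn": 6.6, "jaw": 195}, {"xyz": [-3.5, -0.7, 1.8], "turn": 13.2, "jaw": 195}, {"xyz": [-5.3, -1.1, 2.7], "turn": 19.8, "jaw": 195}, {"xyz": [-7.0, -1.5, 3.6], "turn": 26.4, "jaw": 195}, {"xyz": [-8.8, -1.9, 4.4], "turn": 33.0, "jaw": 195}]
[{"xyz": [-1.7, 0.6, 0.9], "turn": 6.6, "jaw": 195}, {"xyz": [-3.4, 1.3, 1.8], "turn": 13.2, "jaw": 195}, {"xyz": [-5.0, 1.9, 2.7], "turn": 19.8, "jaw": 195}, {"xyz": [-6.7, 2.6, 3.6], "turn": 26.4, "jaw": 195}, {"xyz": [-8.4, 3.2, 4.4], "turn": 33.0, "jaw": 195}]
[{"xyz": [-1.1, 1.5, 0.9], "turn": 6.6, "jaw": 195}, {"xyz": [-2.1, 2.9, 1.8], "turn": 13.2, "jaw": 195}, {"xyz": [-3.2, 4.4, 2.7], "turn": 19.8, "jaw": 195}, {"xyz": [-4.2, 5.8, 3.6], "turn": 26.4, "jaw": 195}, {"xyz": [-5.3, 7.3, 4.4], "turn": 33.0, "jaw": 195}]
[{"xyz": [1.3, 3.5, 0.7], "turn": 0.0, "jaw": 195}, {"xyz": [2.6, 7.0, 1.4], "turn": 0.0, "jaw": 195}, {"xyz": [3.9, 10.4, 2.1], "turn": 0.0, "jaw": 195}, {"xyz": [5.2, 13.9, 2.9], "turn": 0.0, "jaw": 195}, {"xyz": [6.5, 17.4, 3.6], "turn": 0.0, "jaw": 195}]
[{"xyz": [1.3, 3.5, 0.7], "turn": 0.0, "jaw": 195}, {"xyz": [2.6, 7.0, 1.4], "turn": 0.0, "jaw": 195}, {"xyz": [2.6, 7.0, 1.4], "turn": 0.0, "jaw": 195}, {"xyz": [2.6, 7.0, 1.4], "turn": 0.0, "jaw": 195}]
```

View pics/s7.png

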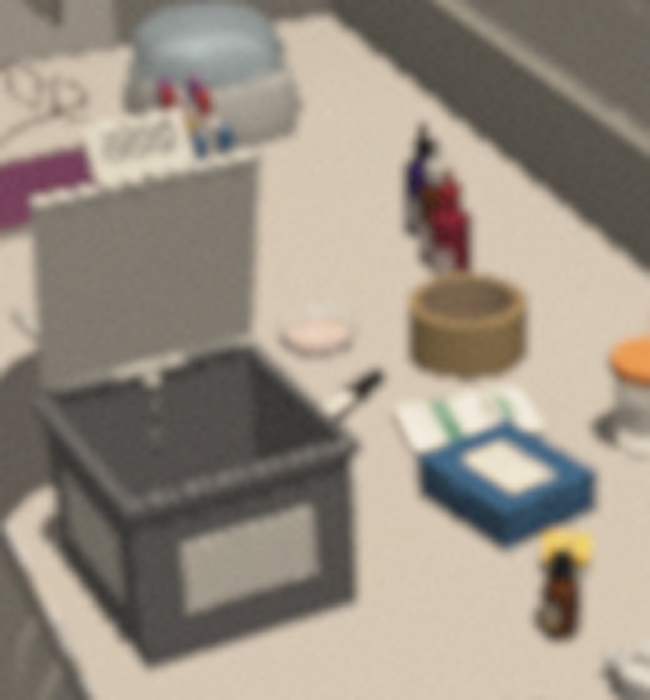

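>>> arm_command(deltas=[{"xyz": [-1.8,-0.4,0.9],"turn": 6.6,"jaw": 183},{"xyz": [-3.5,-0.7,1.8],"turn": 13.2,"jaw": 183},{"xyz": [-5.3,-1.1,2.7],"turn": 19.8,"jaw": 183},{"xyz": [-7.0,-1.5,3.6],"turn": 26.4,"jaw": 183},{"xyz": [-8.8,-1.9,4.4],"turn": 33.0,"jaw": 183}])

```text
clock: 8.88
position: [0.4939, 0.2272, 0.2888]
ee_rot: [2.701, 1.586, 0.005]
force: [0.5, 0.5, 0.1]
width: 0.607
```

>>> arm_command(deltas=[{"xyz": [-1.7,0.6,0.9],"turn": 6.6,"jaw": 183},{"xyz": [-3.4,1.3,1.8],"turn": 13.2,"jaw": 183},{"xyz": [-5.0,1.9,2.7],"turn": 19.8,"jaw": 183},{"xyz": [-6.7,2.6,3.6],"turn": 26.4,"jaw": 183},{"xyz": [-8.4,3.2,4.4],"turn": 33.0,"jaw": 183}])

```text
clock: 9.3
position: [0.4809, 0.1369, 0.2446]
ee_rot: [3.044, 0.745, 0.009]
force: [0.9, -0.5, 0.1]
width: 0.298
```

>>> arm_command(deltas=[{"xyz": [-1.1,1.5,0.9],"turn": 6.6,"jaw": 183},{"xyz": [-2.1,2.9,1.8],"turn": 13.2,"jaw": 183},{"xyz": [-3.2,4.4,2.7],"turn": 19.8,"jaw": 183},{"xyz": [-4.2,5.8,3.6],"turn": 26.4,"jaw": 183},{"xyz": [-5.3,7.3,4.4],"turn": 33.0,"jaw": 183}])

```text
clock: 9.72
position: [0.4675, 0.0466, 0.2005]
ee_rot: [3.132, -0.159, 0.011]
force: [0.8, 0.2, 0.3]
width: 0.287
```

Run:
```python
from plan import *
go([(0.5405,-0.2002,0.14,-4.85)],jaw=183)
```

```text
t 9.72 p [0.4675 0.0466 0.2005] F [0.7613 0.21   0.3092] w 0.287
[[ 0.9948 -0.1011  0.0069]
 [-0.1011 -0.9949 -0.0062]
 [ 0.0075  0.0055 -1.    ]]
[{"xyz": [1.4, 3.4, 0.9], "turn": -0.1, "jaw": 183}, {"xyz": [2.8, 6.8, 1.7], "turn": -0.3, "jaw": 183}, {"xyz": [4.2, 10.2, 2.6], "turn": -0.4, "jaw": 183}, {"xyz": [5.6, 13.6, 3.5], "turn": -0.5, "jaw": 183}, {"xyz": [7.0, 17.0, 4.3], "turn": -0.7, "jaw": 183}]
[{"xyz": [1.4, 3.4, 0.9], "turn": -0.1, "jaw": 183}, {"xyz": [2.7, 6.8, 1.7], "turn": -0.3, "jaw": 183}, {"xyz": [2.7, 6.8, 1.7], "turn": -0.3, "jaw": 183}, {"xyz": [2.7, 6.8, 1.7], "turn": -0.3, "jaw": 183}]
```

>>> arm_command(deltas=[{"xyz": [1.4,3.4,0.9],"turn": -0.1,"jaw": 183},{"xyz": [2.8,6.8,1.7],"turn": -0.3,"jaw": 183},{"xyz": [4.2,10.2,2.6],"turn": -0.4,"jaw": 183},{"xyz": [5.6,13.6,3.5],"turn": -0.5,"jaw": 183},{"xyz": [7.0,17.0,4.3],"turn": -0.7,"jaw": 183}])

```text
clock: 10.13
position: [0.5202, -0.1316, 0.1584]
ee_rot: [3.132, -0.139, 0.011]
force: [0.7, 0.4, -0.3]
width: 0.28
```

>>> arm_command(deltas=[{"xyz": [1.4,3.4,0.9],"turn": 0,"jaw": 183},{"xyz": [2.7,6.8,1.7],"turn": 0,"jaw": 183},{"xyz": [2.7,6.8,1.7],"turn": 0,"jaw": 183},{"xyz": [2.7,6.8,1.7],"turn": 0,"jaw": 183}])

```text
clock: 10.47
position: [0.5404, -0.2043, 0.1408]
ee_rot: [3.132, -0.146, 0.008]
force: [-0.0, 0.7, -0.1]
width: 0.279
```

Run:
```python
from plan import *
s,M=st()
g=get_image("wrist"); cv2.imwrite("pics/wr7.png",g["frame"][:,:,::-1])
C=cloud(g)
a=np.radians(-4.85); 
for v in (110,150,190,230): 
    # bright narrow tubes at this row: list runs of z>0.06
    r=C[v]; m=(r[:,2]>0.0615)&(r[:,2]<0.09); k=np.flatnonzero(np.diff(np.r_[0,m.astype(int),0]))
    print(v,[(a0,b0,r[(a0+b0)//2].round(4).tolist()) for a0,b0 in zip(k[::2],k[1::2]) if b0-a0>4])
```

```text
t 10.47 p [ 0.5404 -0.2043  0.1408] F [-0.031   0.6741 -0.1369] w 0.279
[[ 0.9957 -0.0929  0.0047]
 [-0.0928 -0.9957 -0.0065]
 [ 0.0053  0.006  -1.    ]]
110 [(np.int64(535), np.int64(560), [0.6137, -0.4605, 0.0662])]
150 [(np.int64(552), np.int64(560), [0.5754, -0.4771, 0.0651])]
190 [(np.int64(101), np.int64(121), [0.5766, -0.0495, 0.0721]), (np.int64(188), np.int64(199), [0.5675, -0.1248, 0.0656]), (np.int64(272), np.int64(283), [0.5604, -0.2037, 0.0677]), (np.int64(314), np.int64(325), [0.5566, -0.2428, 0.0671]), (np.int64(353), np.int64(372), [0.5548, -0.2812, 0.0745])]
230 [(np.int64(93), np.int64(150), [0.5362, -0.0481, 0.0708]), (np.int64(167), np.int64(188), [0.53, -0.1025, 0.0677]), (np.int64(192), np.int64(203), [0.528, -0.122, 0.0672]), (np.int64(207), np.int64(228), [0.527, -0.1422, 0.0696]), (np.int64(248), np.int64(269), [0.5236, -0.1818, 0.0705]), (np.int64(274), np.int64(284), [0.5203, -0.2017, 0.0668]), (np.int64(289), np.int64(310), [0.5195, -0.2211, 0.0695]), (np.int64(314), np.int64(324), [0.5169, -0.2406, 0.0676]), (np.int64(329), np.int64(386), [0.5156, -0.2763, 0.0734])]
```

View pics/wr7.png

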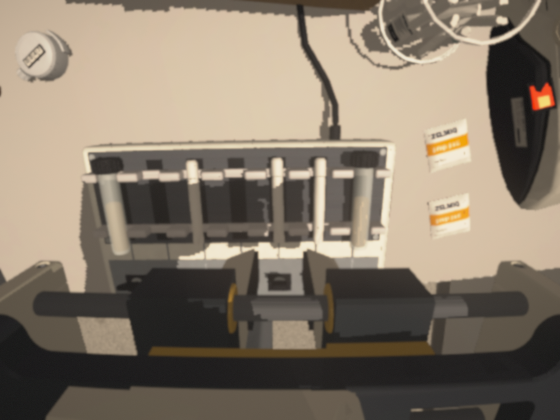

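Bays 1 and 3 are empty; swab tubes lie in 2, 4 and 5, with the bay 4 tube at u≈278 against a finger centre of u≈281. I'll shift 2 mm left and descend.

>>> arm_command(deltas=[{"xyz": [0,-0.2,2.0],"turn": -0.4,"jaw": 183},{"xyz": [0,-0.2,4.0],"turn": -0.4,"jaw": 183},{"xyz": [0,-0.2,6.0],"turn": -0.4,"jaw": 183},{"xyz": [0,-0.2,8],"turn": -0.4,"jaw": 183},{"xyz": [0,-0.2,8],"turn": -0.4,"jaw": 183}])

```text
clock: 10.93
position: [0.5389, -0.1979, 0.0584]
ee_rot: [3.136, -0.126, 0.001]
force: [-0.6, -1.0, -0.3]
width: 0.285
```

Run:
```python
from plan import *
s,M=st()
g=get_image("wrist"); cv2.imwrite("pics/wr8.png",g["frame"][:,:,::-1])
C=cloud(g); T=(C-s["position"])@M*1000
for v in (170,200,215):
    r=T[v]; w=C[v]; m=(w[:,2]>0.0615)&(w[:,2]<0.09); k=np.flatnonzero(np.diff(np.r_[0,m.astype(int),0]))
    print(v,[(a0,b0,((r[a0+1]+r[b0-2])/2).round(1).tolist()) for a0,b0 in zip(k[::2].tolist(),k[1::2].tolist()) if b0-a0>4])
```

```text
t 10.93 p [ 0.5389 -0.1979  0.0584] F [-0.5884 -1.0307 -0.3027] w 0.285
[[ 0.9968 -0.0803  0.0004]
 [-0.0803 -0.9968 -0.0034]
 [ 0.0007  0.0033 -1.    ]]
170 [(27, 68, [53.6, -151.8, -11.6]), (281, 293, [51.1, 4.1, -4.3]), (391, 433, [52.6, 82.8, -11.5])]
200 [(17, 30, [33.6, -174.8, -12.0]), (31, 90, [33.0, -148.7, -10.5]), (123, 148, [33.0, -95.1, -11.3]), (162, 168, [31.7, -77.1, -7.0]), (169, 177, [31.7, -71.7, -6.9]), (183, 208, [32.6, -55.5, -10.4]), (280, 295, [31.5, 4.5, -6.5]), (339, 353, [31.4, 43.4, -6.0]), (393, 421, [32.6, 82.7, -10.3])]
215 [(42, 72, [22.1, -153.9, -9.9]), (163, 179, [21.0, -74.4, -6.4]), (280, 295, [21.3, 4.6, -7.1]), (338, 352, [21.0, 43.4, -6.2]), (392, 420, [22.3, 83.4, -10.3])]
```

View pics/wr8.png

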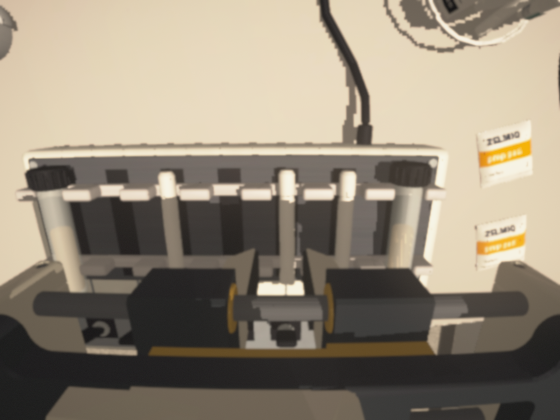

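>>> arm_command(deltas=[{"xyz": [0,0.2,0],"turn": 0,"jaw": 183},{"xyz": [0,0.4,0],"turn": 0,"jaw": 183},{"xyz": [0,0.4,0],"turn": 0,"jaw": 183},{"xyz": [0,0.4,0],"turn": 0,"jaw": 183}])

```text
clock: 11.32
position: [0.5403, -0.2027, 0.0615]
ee_rot: [3.135, -0.127, 0.007]
force: [-0.5, -0.4, 0.2]
width: 0.279
```

```bash
cat > wm.py <<'E'
from plan import *
def wm(rows=(200,215,230,240),col=None):
    s,M=st()
    g=get_image("wrist"); C=cloud(g); T=(C-s["position"])@M*1000
    for v in rows:
        r=T[v]; w=C[v]; m=(w[:,2]>0.0615)&(w[:,2]<0.09); k=np.flatnonzero(np.diff(np.r_[0,m.astype(int),0]))
        print(v,[(a0,b0,((r[a0+1]+r[b0-2])/2).round(1).tolist()) for a0,b0 in zip(k[::2].tolist(),k[1::2].tolist()) if b0-a0>4])
    return s,M,g,C,T
E
python3 - <<'E'
from wm import *
s,M,g,C,T=wm()
for u in (240,315):
    print(u,[(v,T[v,u].round(0).tolist()) for v in range(176,276,5)])
E
```

```text
t 11.32 p [ 0.5403 -0.2027  0.0615] F [-0.4962 -0.4126  0.1532] w 0.279
[[ 0.9967 -0.081   0.0041]
 [-0.0809 -0.9967 -0.0046]
 [ 0.0045  0.0043 -1.    ]]
200 [(15, 90, [32.4, -156.8, -8.3]), (116, 146, [32.2, -99.6, -8.7]), (157, 172, [30.6, -79.2, -2.8]), (176, 204, [32.0, -59.9, -8.2]), (236, 265, [32.0, -19.8, -8.5]), (273, 287, [30.6, -0.5, -3.4]), (296, 325, [31.7, 19.6, -7.3]), (332, 345, [30.5, 39.1, -2.7]), (356, 378, [31.9, 57.0, -7.7]), (379, 412, [32.3, 75.6, -9.1]), (415, 436, [31.8, 96.9, -7.1])]
215 [(39, 70, [21.5, -157.2, -7.9]), (158, 174, [19.9, -79.3, -3.0]), (273, 288, [20.1, -0.1, -3.5]), (330, 345, [20.1, 38.8, -3.8]), (383, 410, [21.0, 78.5, -6.5])]
230 [(43, 72, [10.6, -157.1, -8.7]), (160, 175, [9.0, -79.3, -3.6]), (273, 288, [9.1, -0.2, -3.5]), (330, 344, [9.0, 39.2, -3.2]), (381, 408, [10.5, 78.0, -7.5])]
240 [(45, 74, [2.7, -158.1, -8.0]), (161, 176, [1.6, -79.3, -4.1]), (274, 288, [1.5, 0.2, -3.2]), (329, 343, [1.4, 38.9, -3.1]), (380, 407, [3.1, 78.2, -7.4])]
240 [(176, [44.0, -28.0, 11.0]), (181, [41.0, -29.0, 11.0]), (186, [39.0, -28.0, 4.0]), (191, [3
[... 319 characters left out ...]
11.0]), (251, [-14.0, -31.0, 11.0]), (256, [10.0, -22.0, -46.0]), (261, [10.0, -22.0, -52.0]), (266, [10.0, -21.0, -58.0]), (271, [10.0, -20.0, -64.0])]
315 [(176, [44.0, 25.0, 11.0]), (181, [41.0, 25.0, 11.0]), (186, [39.0, 24.0, 4.0]), (191, [38.0, 23.0, -8.0]), (196, [35.0, 23.0, -9.0]), (201, [31.0, 23.0, -8.0]), (206, [22.0, 25.0, 12.0]), (211, [18.0, 26.0, 12.0]), (216, [15.0, 26.0, 11.0]), (221, [10.0, 26.0, 13.0]), (226, [6.0, 26.0, 12.0]), (231, [3.0, 26.0, 11.0]), (236, [-1.0, 26.0, 11.0]), (241, [-6.0, 26.0, 12.0]), (246, [-10.0, 27.0, 11.0]), (251, [10.0, 20.0, -40.0]), (256, [11.0, 19.0, -47.0]), (261, [10.0, 19.0, -52.0]), (266, [11.0, 18.0, -60.0]), (271, [10.0, 17.0, -63.0])]
```

>>> arm_command(deltas=[{"xyz": [0.3,0,1.0],"turn": 0.1,"jaw": 183},{"xyz": [0.5,0,2.0],"turn": 0.1,"jaw": 183},{"xyz": [0.5,0,2.4],"turn": 0.1,"jaw": 183},{"xyz": [0.5,0,2.4],"turn": 0.1,"jaw": 183},{"xyz": [0.5,0,2.4],"turn": 0.1,"jaw": 183}])

```text
clock: 11.78
position: [0.5447, -0.2029, 0.0364]
ee_rot: [3.135, -0.13, 0.004]
force: [0.2, 0.0, -0.7]
width: 0.283
```

Run:
```python
from wm import *
s,M,g,C,T=wm((215,225,235))
```

```text
t 11.78 p [ 0.5447 -0.2029  0.0364] F [ 0.2152  0.027  -0.7105] w 0.283
[[ 0.9966 -0.0825  0.0022]
 [-0.0825 -0.9966 -0.0039]
 [ 0.0025  0.0037 -1.    ]]
215 [(0, 72, [29.3, -150.1, -31.7]), (95, 133, [29.0, -99.6, -30.7]), (140, 158, [28.3, -79.0, -28.8]), (161, 197, [29.6, -59.2, -32.6]), (229, 264, [29.9, -19.6, -33.6]), (272, 288, [28.2, -0.4, -28.3]), (298, 332, [29.8, 19.8, -33.4]), (339, 354, [28.0, 39.4, -27.7]), (363, 456, [29.4, 75.9, -32.0])]
225 [(10, 43, [22.8, -158.0, -31.9]), (142, 158, [21.9, -79.3, -28.7]), (272, 289, [21.8, -0.1, -28.1]), (337, 354, [21.8, 39.1, -28.3]), (396, 428, [23.1, 78.1, -31.9])]
235 [(13, 46, [16.0, -158.0, -31.6]), (144, 161, [15.1, -78.9, -28.1]), (272, 289, [15.3, -0.1, -28.0]), (337, 353, [15.5, 39.2, -28.5]), (395, 426, [16.8, 77.9, -32.3])]
```

Laterally aligned (−0.1 mm). I'll go down the last 1.7 cm and grip.

>>> arm_command(deltas=[{"xyz": [0,0,0.9],"turn": 0,"jaw": 183},{"xyz": [0,0,1.7],"turn": 0,"jaw": 183},{"xyz": [0,0,1.7],"turn": 0,"jaw": 183},{"xyz": [0,0,1.7],"turn": 0,"jaw": 255},{"xyz": [0,0,1.7],"turn": 0,"jaw": 255}], force=20)

```text
clock: 12.25
position: [0.545, -0.203, 0.0197]
ee_rot: [3.135, -0.13, 0.004]
force: [-0.7, -0.8, -0.5]
width: 0.186
```

>>> arm_command(deltas=[{"xyz": [0,0,0],"turn": 0,"jaw": 255},{"xyz": [0,0,0],"turn": 0,"jaw": 255},{"xyz": [0,0,0],"turn": 0,"jaw": 255}])

```text
clock: 12.5
position: [0.5452, -0.2031, 0.02]
ee_rot: [3.135, -0.13, 0.005]
force: [-0.3, -0.0, 0.5]
width: 0.12
```

Gripped: the width reads 0.12, which is 11 mm. I'll lift, check the bin from the top camera and plan the transfer.

>>> arm_command(deltas=[{"xyz": [0,0,-2],"turn": 0,"jaw": 255},{"xyz": [0,0,-5],"turn": 0,"jaw": 255},{"xyz": [0,0,-9],"turn": 0,"jaw": 255},{"xyz": [0,0,-13],"turn": 0,"jaw": 255},{"xyz": [0,0,-15],"turn": 0,"jaw": 255}])

```text
clock: 12.92
position: [0.5466, -0.2028, 0.1751]
ee_rot: [3.134, -0.129, 0.014]
force: [1.5, 0.1, -0.8]
width: 0.121
```

```bash
cat > binpos.py <<'E'
from plan import *
def binpos(name):
    g=get_image("scene"); crop(g,190,100,320,240,5,name); C=cloud(g)
    # rim: points z 0.118..0.13
    m=(C[...,2]>0.117)&(C[...,2]<0.131)&(C[...,0]>0.35)&(C[...,0]<0.7)&(C[...,1]>0.05)&(C[...,1]<0.45)
    P=C[m]; r=cv2.minAreaRect((P[:,:2]*1000).astype(np.float32)); print("bin rim",len(P),np.round(r[0],1),np.round(r[1],1),round(r[2],1))
E
python3 - <<'E'
from plan import *
from binpos import binpos
binpos("s8.png")
go([(0.50,0.05,0.18,40),(0.509,0.244,0.19,94.5),(0.509,0.244,0.115,94.5,255,3)],jaw=255)
E
```

```text
bin rim 425 [508.2 259.5] [160.4 166.3] 5.7
t 12.97 p [ 0.5481 -0.2033  0.1776] F [ 0.9745 -0.3638  1.9183] w 0.119
[[ 0.9965 -0.0827  0.0127]
 [-0.0826 -0.9966 -0.0069]
 [ 0.0133  0.0059 -0.9999]]
[{"xyz": [-1.0, -3.5, -0.0], "turn": -6.4, "jaw": 255}, {"xyz": [-2.0, -7.1, -0.1], "turn": -12.8, "jaw": 255}, {"xyz": [-3.0, -10.6, -0.1], "turn": -19.2, "jaw": 255}, {"xyz": [-3.9, -14.2, -0.1], "turn": -25.6, "jaw": 255}, {"xyz": [-4.9, -17.7, -0.2], "turn": -32.0, "jaw": 255}]
[{"xyz": [1.0, -3.5, -0.0], "turn": -6.4, "jaw": 255}, {"xyz": [2.1, -7.1, -0.1], "turn": -12.8, "jaw": 255}, {"xyz": [3.3, -9.2, -0.2], "turn": -19.6, "jaw": 255}, {"xyz": [4.5, -11.3, -0.3], "turn": -26.4, "jaw": 255}, {"xyz": [5.7, -13.4, -0.4], "turn": -33.2, "jaw": 255}]
[{"xyz": [2.2, -1.1, -0.1], "turn": -6.8, "jaw": 255}, {"xyz": [4.3, -2.2, -0.3], "turn": -13.6, "jaw": 255}, {"xyz": [6.5, -3.3, -0.4], "turn": -20.4, "jaw": 255}, {"xyz": [8.7, -4.4, -0.5], "turn": -27.2, "jaw": 255}, {"xyz": [10.8, -5.5, -0.6], "turn": -34.1, "jaw": 255}]
[{"xyz": [0.0, 0.0, 2.5], "turn": 0.0, "jaw": 255}, {"xyz": [0.0, 0.0, 5.0], "turn": 0.0, "jaw": 255}, {"xyz": [0.0, 0.0, 7.5], "turn": 0.0, "jaw": 255}, {"xyz": [0.0, 0.0, 7.5], "turn": 0.0, "jaw": 255}, {"xyz": [0.0, 0.0, 7.5], "turn": 0.0, "jaw": 255}]
```

View pics/s8.png

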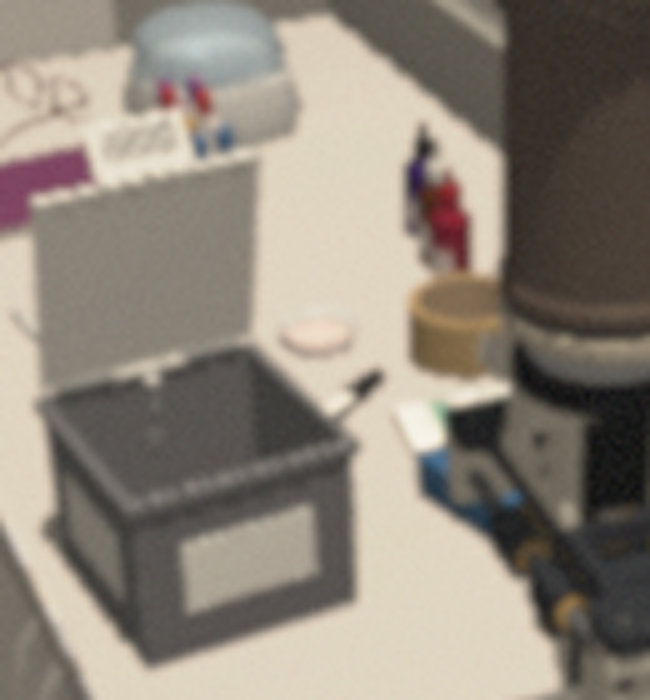

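>>> arm_command(deltas=[{"xyz": [-1.0,-3.5,0],"turn": -6.4,"jaw": 255},{"xyz": [-2.0,-7.1,-0.1],"turn": -12.8,"jaw": 255},{"xyz": [-3.0,-10.6,-0.1],"turn": -19.2,"jaw": 255},{"xyz": [-3.9,-14.2,-0.1],"turn": -25.6,"jaw": 255},{"xyz": [-4.9,-17.7,-0.2],"turn": -32.0,"jaw": 255}])

```text
clock: 13.38
position: [0.5132, -0.0212, 0.1779]
ee_rot: [3.041, 0.746, 0.017]
force: [0.1, -0.1, 0.3]
width: 0.12
```

>>> arm_command(deltas=[{"xyz": [1.0,-3.5,0],"turn": -6.4,"jaw": 255},{"xyz": [2.1,-7.1,-0.1],"turn": -12.8,"jaw": 255},{"xyz": [3.3,-9.2,-0.2],"turn": -19.6,"jaw": 255},{"xyz": [4.5,-11.3,-0.3],"turn": -26.4,"jaw": 255},{"xyz": [5.7,-13.4,-0.4],"turn": -33.2,"jaw": 255}])

```text
clock: 13.8
position: [0.5013, 0.1253, 0.1808]
ee_rot: [2.694, 1.591, 0.012]
force: [1.3, 0.1, 0.2]
width: 0.119
```

Run:
```python
from plan import *
go([(0.509,0.244,0.19,94.5),(0.509,0.244,0.115,94.5,255,3)],jaw=255)
```

```text
t 13.8 p [0.5013 0.1253 0.1808] F [1.2914 0.1127 0.1648] w 0.119
[[ 0.4827  0.8757  0.0134]
 [ 0.8758 -0.4826 -0.0073]
 [ 0.0001  0.0153 -0.9999]]
[{"xyz": [2.2, -1.0, -0.2], "turn": -6.7, "jaw": 255}, {"xyz": [4.3, -2.0, -0.4], "turn": -13.3, "jaw": 255}, {"xyz": [6.5, -3.0, -0.6], "turn": -20.0, "jaw": 255}, {"xyz": [8.6, -4.0, -0.7], "turn": -26.7, "jaw": 255}, {"xyz": [10.8, -5.1, -0.9], "turn": -33.4, "jaw": 255}]
[{"xyz": [0.0, 0.0, 2.5], "turn": 0.0, "jaw": 255}, {"xyz": [0.0, 0.0, 5.0], "turn": 0.0, "jaw": 255}, {"xyz": [0.0, 0.0, 7.5], "turn": 0.0, "jaw": 255}, {"xyz": [0.0, 0.0, 7.5], "turn": 0.0, "jaw": 255}, {"xyz": [0.0, 0.0, 7.5], "turn": 0.0, "jaw": 255}]
```

>>> arm_command(deltas=[{"xyz": [2.2,-1.0,-0.2],"turn": -6.7,"jaw": 255},{"xyz": [4.3,-2.0,-0.4],"turn": -13.3,"jaw": 255},{"xyz": [6.5,-3.0,-0.6],"turn": -20.0,"jaw": 255},{"xyz": [8.6,-4.0,-0.7],"turn": -26.7,"jaw": 255},{"xyz": [10.8,-5.1,-0.9],"turn": -33.4,"jaw": 255}])

```text
clock: 14.22
position: [0.5086, 0.2453, 0.1888]
ee_rot: [2.116, 2.302, 0.005]
force: [0.3, 0.4, -0.6]
width: 0.119
```

>>> arm_command(deltas=[{"xyz": [0,0,2.5],"turn": 0,"jaw": 255},{"xyz": [0,0,5.0],"turn": 0,"jaw": 255},{"xyz": [0,0,7.0],"turn": 0,"jaw": 255},{"xyz": [0,0,7.0],"turn": 0,"jaw": 255},{"xyz": [0,0,7.0],"turn": 0,"jaw": 255}])

```text
clock: 14.63
position: [0.5089, 0.2443, 0.1183]
ee_rot: [2.116, 2.303, 0.002]
force: [0.5, -0.0, -0.1]
width: 0.12
```

Run:
```python
from plan import *
st()
g=get_image("wrist"); cv2.imwrite("pics/wr9.png",g["frame"][:,:,::-1])
```

```text
t 14.63 p [0.5089 0.2443 0.1183] F [ 0.5145 -0.0389 -0.1304] w 0.12
[[-0.0844  0.9964  0.0114]
 [ 0.9964  0.0845 -0.0085]
 [-0.0095  0.0107 -0.9999]]
```

View pics/wr9.png

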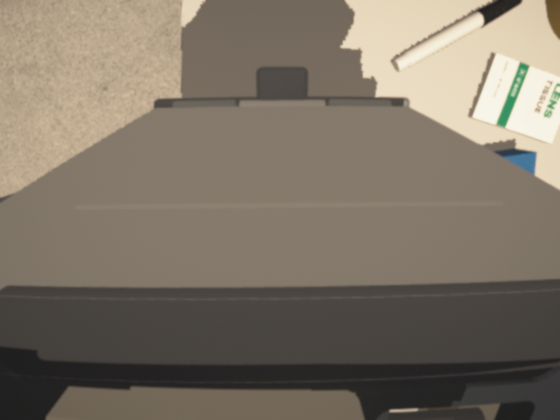

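The open flap and its tab fill the wrist view close to the camera, but no force is felt. I'll release here and rise straight up.

>>> arm_command(deltas=[{"xyz": [0,0,0],"turn": 0,"jaw": 170},{"xyz": [0,0,0],"turn": 0,"jaw": 170},{"xyz": [0,0,0],"turn": 0,"jaw": 170},{"xyz": [0,0,0],"turn": 0,"jaw": 170},{"xyz": [0,0,-1],"turn": 0,"jaw": 170}])

```text
clock: 15.1
position: [0.5089, 0.2442, 0.1287]
ee_rot: [2.116, 2.303, 0.002]
force: [-0.5, -0.7, -0.1]
width: 0.33
```

>>> arm_command(deltas=[{"xyz": [0,0,-2],"turn": 0,"jaw": 183},{"xyz": [0,0,-5],"turn": 0,"jaw": 183},{"xyz": [0,0,-7],"turn": 0,"jaw": 183},{"xyz": [0,0,-7],"turn": 0,"jaw": 183}])

```text
clock: 15.43
position: [0.5099, 0.2469, 0.204]
ee_rot: [2.114, 2.301, 0.013]
force: [-0.0, 0.1, 0.6]
width: 0.284
```

Run:
```python
from plan import *
from binpos import binpos
binpos("s9.png")
go([(0.50,0.05,0.18,40),(0.54,-0.243,0.10,-4.85)],jaw=183)
```

```text
bin rim 422 [508.3 256.4] [163.2 160.8] 3.7
t 15.48 p [0.5093 0.2461 0.2018] F [-0.5197 -0.7459 -0.5951] w 0.283
[[-0.0842  0.9963  0.0161]
 [ 0.9964  0.0843 -0.0062]
 [-0.0075  0.0155 -0.9999]]
[{"xyz": [-2.4, -0.3, 0.3], "turn": 6.9, "jaw": 183}, {"xyz": [-4.9, -0.6, 0.5], "turn": 13.7, "jaw": 183}, {"xyz": [-7.3, -1.0, 0.8], "turn": 20.6, "jaw": 183}, {"xyz": [-9.7, -1.3, 1.1], "turn": 27.4, "jaw": 183}, {"xyz": [-12.2, -1.6, 1.4], "turn": 34.3, "jaw": 183}]
[{"xyz": [-2.2, 1.1, 0.3], "turn": 6.9, "jaw": 183}, {"xyz": [-4.4, 2.2, 0.5], "turn": 13.7, "jaw": 183}, {"xyz": [-6.6, 3.3, 0.8], "turn": 20.6, "jaw": 183}, {"xyz": [-9.5, 5.5, 1.8], "turn": 26.2, "jaw": 183}, {"xyz": [-12.5, 7.8, 2.8], "turn": 31.8, "jaw": 183}]
[{"xyz": [-1.3, 3.5, 1.0], "turn": 5.6, "jaw": 183}, {"xyz": [-2.7, 6.9, 2.0], "turn": 11.2, "jaw": 183}, {"xyz": [-4.0, 10.4, 3.0], "turn": 16.8, "jaw": 183}, {"xyz": [-5.3, 13.8, 4.0], "turn": 22.4, "jaw": 183}, {"xyz": [-6.6, 17.3, 5.0], "turn": 28.0, "jaw": 183}]
[{"xyz": [0.5, 3.7, 1.0], "turn": 5.6, "jaw": 183}, {"xyz": [0.5, 3.7, 1.0], "turn": 5.6, "jaw": 183}, {"xyz": [0.5, 3.7, 1.0], "turn": 5.6, "jaw": 183}]
```

View pics/s9.png

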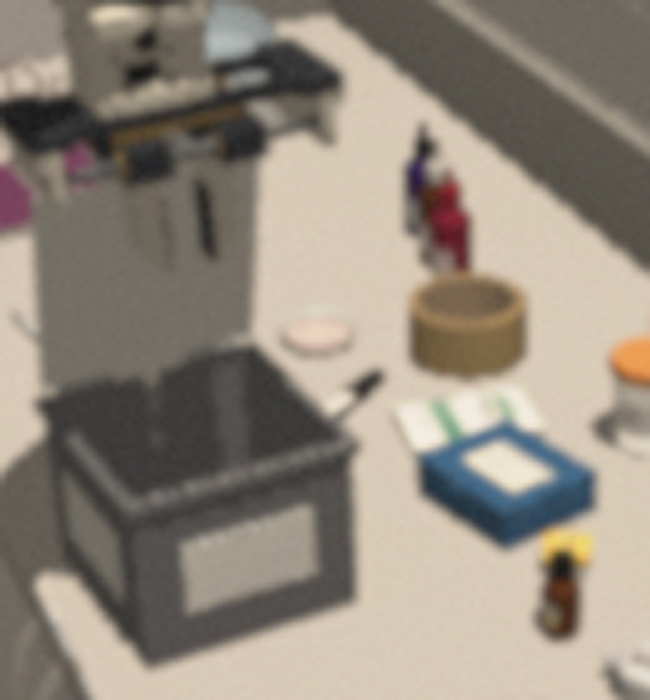

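>>> arm_command(deltas=[{"xyz": [-2.4,-0.3,0.3],"turn": 6.9,"jaw": 183},{"xyz": [-4.9,-0.6,0.5],"turn": 13.7,"jaw": 183},{"xyz": [-7.3,-1.0,0.8],"turn": 20.6,"jaw": 183},{"xyz": [-9.7,-1.3,1.1],"turn": 27.4,"jaw": 183},{"xyz": [-12.2,-1.6,1.4],"turn": 34.3,"jaw": 183}])

```text
clock: 15.9
position: [0.5031, 0.1219, 0.188]
ee_rot: [2.706, 1.569, 0.016]
force: [1.1, 0.0, 0.3]
width: 0.283
```

>>> arm_command(deltas=[{"xyz": [-2.2,1.1,0.3],"turn": 6.9,"jaw": 183},{"xyz": [-4.4,2.2,0.5],"turn": 13.7,"jaw": 183},{"xyz": [-6.6,3.3,0.8],"turn": 20.6,"jaw": 183},{"xyz": [-9.5,5.5,1.8],"turn": 26.2,"jaw": 183},{"xyz": [-12.5,7.8,2.8],"turn": 31.8,"jaw": 183}])

```text
clock: 16.32
position: [0.5088, -0.0261, 0.161]
ee_rot: [3.037, 0.764, 0.022]
force: [0.6, -1.1, -0.4]
width: 0.285
```

>>> arm_command(deltas=[{"xyz": [-1.3,3.5,1.0],"turn": 5.6,"jaw": 183},{"xyz": [-2.7,6.9,2.0],"turn": 11.2,"jaw": 183},{"xyz": [-4.0,10.4,3.0],"turn": 16.8,"jaw": 183},{"xyz": [-5.3,13.8,4.0],"turn": 22.4,"jaw": 183},{"xyz": [-6.6,17.3,5.0],"turn": 28.0,"jaw": 183}])

```text
clock: 16.73
position: [0.5327, -0.2117, 0.1117]
ee_rot: [3.135, -0.0, 0.024]
force: [1.0, -0.8, 0.1]
width: 0.286
```

Run:
```python
from plan import *
go([(0.545,-0.240,0.062,-4.85)],jaw=183)
g=get_image("top"); crop(g,180,170,300,260,6,"t10.png")
```

```text
t 16.73 p [ 0.5327 -0.2117  0.1117] F [ 0.9925 -0.7629  0.1048] w 0.286
[[ 0.9999 -0.0003  0.015 ]
 [-0.0002 -1.     -0.006 ]
 [ 0.015   0.006  -0.9999]]
[{"xyz": [0.6, 1.4, 2.5], "turn": 2.4, "jaw": 183}, {"xyz": [1.2, 2.8, 5.0], "turn": 4.8, "jaw": 183}, {"xyz": [1.2, 2.8, 5.0], "turn": 4.8, "jaw": 183}, {"xyz": [1.2, 2.8, 5.0], "turn": 4.8, "jaw": 183}]
```

View pics/t10.png

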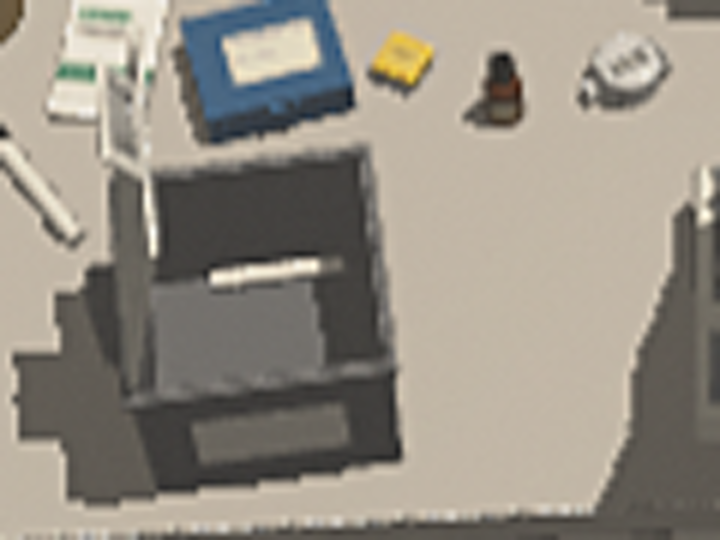

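The first swab lies in the bin at crop (275,270), near its middle. On to bay 5.

>>> arm_command(deltas=[{"xyz": [0.6,1.4,2.5],"turn": 2.4,"jaw": 183},{"xyz": [1.2,2.8,5.0],"turn": 4.8,"jaw": 183},{"xyz": [1.2,2.8,5.0],"turn": 4.8,"jaw": 183},{"xyz": [1.2,2.8,5.0],"turn": 4.8,"jaw": 183}])

```text
clock: 17.12
position: [0.5422, -0.2496, 0.0585]
ee_rot: [3.129, -0.156, 0.015]
force: [1.1, 1.4, 0.1]
width: 0.283
```

Run:
```python
from wm import *
s,M,g,C,T=wm((200,215,230))
print([(v,T[v,240].round(0).tolist()) for v in range(180,215,3)])
```

```text
t 17.12 p [ 0.5422 -0.2496  0.0585] F [1.117  1.4281 0.142 ] w 0.283
[[ 0.995  -0.0997  0.0093]
 [-0.0997 -0.995  -0.0091]
 [ 0.0102  0.0081 -0.9999]]
200 [(0, 5, [32.7, -194.9, -8.5]), (91, 103, [31.8, -124.6, -6.7]), (118, 137, [31.0, -104.4, -4.1]), (166, 187, [31.7, -69.3, -6.9]), (188, 195, [31.5, -59.3, -6.4]), (225, 255, [31.9, -26.6, -8.1]), (262, 278, [31.4, -7.0, -6.1]), (284, 315, [32.6, 12.2, -10.7]), (316, 346, [31.8, 33.2, -7.8]), (347, 368, [32.6, 49.9, -10.7])]
215 [(0, 26, [23.0, -185.5, -12.6]), (51, 76, [22.8, -147.5, -11.9]), (90, 107, [21.3, -125.1, -7.3]), (262, 278, [20.7, -7.2, -5.5]), (316, 343, [22.1, 32.3, -9.7])]
230 [(5, 11, [9.9, -198.2, -7.6]), (93, 109, [10.0, -126.0, -6.6]), (263, 271, [10.7, -9.3, -7.6]), (272, 278, [10.4, -3.8, -6.7]), (316, 342, [11.8, 32.3, -10.6])]
[(180, [42.0, -28.0, 9.0]), (183, [40.0, -28.0, 9.0]), (186, [38.0, -28.0, 9.0]), (189, [36.0, -28.0, 8.0]), (192, [33.0, -28.0, 9.0]), (195, [33.0, -28.0, 2.0]), (198, [32.0, -27.0, -5.0]), (201, [32.0, -26.0, -11.0]), (204, [30.0, -26.0, -11.0]), (207, [28.0, -26.0, -11.0]), (210, [26.0, -26.0, -12.0]), (213, [18.0, -29.0, 8.0])]
```

>>> arm_command(deltas=[{"xyz": [0,-0.5,0],"turn": -0.8,"jaw": 183},{"xyz": [0,-1.0,0],"turn": -0.8,"jaw": 183},{"xyz": [0,-1.0,1.0],"turn": -0.8,"jaw": 183},{"xyz": [0,-1.0,2.0],"turn": -0.8,"jaw": 183},{"xyz": [0,-1.0,2.0],"turn": -0.8,"jaw": 183}])

```text
clock: 17.58
position: [0.5432, -0.2382, 0.0379]
ee_rot: [3.131, -0.13, 0.015]
force: [-0.7, -0.6, -0.4]
width: 0.281
```

Run:
```python
from wm import *
s,M,g,C,T=wm((215,225,235))
cv2.imwrite("pics/wr11.png",g["frame"][:,:,::-1])
```

```text
t 17.58 p [ 0.5432 -0.2382  0.0379] F [-0.7341 -0.6092 -0.3668] w 0.281
[[ 0.9965 -0.0832  0.0093]
 [-0.0831 -0.9965 -0.0086]
 [ 0.0099  0.0078 -0.9999]]
215 [(0, 23, [28.8, -168.5, -30.3]), (43, 81, [28.7, -133.7, -29.9]), (86, 143, [28.0, -101.0, -27.9]), (170, 206, [28.7, -54.7, -30.1]), (238, 262, [29.6, -17.7, -32.6]), (263, 272, [29.1, -7.7, -31.1]), (280, 297, [27.8, 4.7, -27.3]), (305, 397, [29.2, 41.2, -31.4])]
225 [(89, 106, [21.2, -113.8, -27.1]), (280, 297, [21.1, 4.8, -26.3]), (340, 356, [23.3, 39.5, -32.3]), (357, 369, [24.2, 47.8, -34.8])]
235 [(90, 108, [14.6, -114.1, -27.2]), (280, 296, [14.5, 4.5, -26.2]), (339, 368, [16.2, 43.8, -30.5])]
```

View pics/wr11.png

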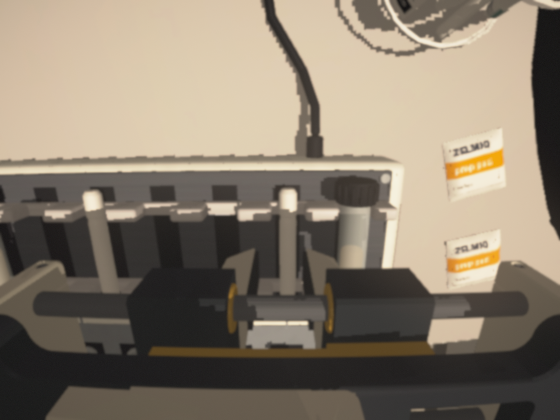

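>>> arm_command(deltas=[{"xyz": [0,0.2,0.0],"turn": 0,"jaw": 183},{"xyz": [0,0.2,1.0],"turn": 0,"jaw": 183},{"xyz": [0,0.2,1.8],"turn": 0,"jaw": 183},{"xyz": [0,0.2,1.8],"turn": 0,"jaw": 183},{"xyz": [0,0.2,1.8],"turn": 0,"jaw": 255}])

```text
clock: 18.05
position: [0.5427, -0.2406, 0.0197]
ee_rot: [3.131, -0.131, 0.013]
force: [0.5, -0.2, 1.4]
width: 0.246
```

>>> arm_command(deltas=[{"xyz": [0,0,0],"turn": 0,"jaw": 255},{"xyz": [0,0,0],"turn": 0,"jaw": 255},{"xyz": [0,0,0],"turn": 0,"jaw": 255},{"xyz": [0,0,0],"turn": 0,"jaw": 255}])

```text
clock: 18.38
position: [0.5429, -0.2406, 0.0199]
ee_rot: [3.131, -0.131, 0.013]
force: [-0.5, -0.6, -0.8]
width: 0.117
```

>>> arm_command(deltas=[{"xyz": [0,0,-2],"turn": 0,"jaw": 255},{"xyz": [0,0,-5],"turn": 0,"jaw": 255},{"xyz": [0,0,-9],"turn": 0,"jaw": 255},{"xyz": [0,0,-13],"turn": 0,"jaw": 255},{"xyz": [0,0,-15],"turn": 0,"jaw": 255}])

```text
clock: 18.8
position: [0.5435, -0.2399, 0.1751]
ee_rot: [3.129, -0.131, 0.022]
force: [1.0, -0.0, -0.3]
width: 0.115
```

Run:
```python
from plan import *
from binpos import binpos
binpos("s12.png")
go([(0.50,0.05,0.185,40),(0.514,0.244,0.19,94.5),(0.514,0.244,0.115,94.5,255,3)],jaw=255)
```

```text
bin rim 437 [508.7 258.3] [159.5 163.3] 5.6
t 18.85 p [ 0.5451 -0.2404  0.1777] F [ 1.8757 -0.7749  2.5859] w 0.114
[[ 0.9963 -0.084   0.0178]
 [-0.0838 -0.9964 -0.0116]
 [ 0.0187  0.0101 -0.9998]]
[{"xyz": [-0.9, -3.6, -0.1], "turn": -5.6, "jaw": 255}, {"xyz": [-1.7, -7.1, -0.2], "turn": -11.2, "jaw": 255}, {"xyz": [-2.6, -10.7, -0.3], "turn": -16.8, "jaw": 255}, {"xyz": [-3.5, -14.3, -0.4], "turn": -22.4, "jaw": 255}, {"xyz": [-4.3, -17.8, -0.5], "turn": -28.0, "jaw": 255}]
[{"xyz": [0.9, -3.6, -0.1], "turn": -5.6, "jaw": 255}, {"xyz": [1.8, -7.1, -0.2], "turn": -11.2, "jaw": 255}, {"xyz": [2.7, -10.7, -0.3], "turn": -16.8, "jaw": 255}, {"xyz": [3.9, -12.8, -0.3], "turn": -23.6, "jaw": 255}, {"xyz": [5.0, -15.0, -0.4], "turn": -30.4, "jaw": 255}]
[{"xyz": [2.1, -1.3, -0.1], "turn": -6.8, "jaw": 255}, {"xyz": [4.1, -2.6, -0.1], "turn": -13.6, "jaw": 255}, {"xyz": [6.2, -3.9, -0.2], "turn": -20.4, "jaw": 255}, {"xyz": [8.2, -5.2, -0.3], "turn": -27.2, "jaw": 255}, {"xyz": [10.3, -6.5, -0.3], "turn": -34.1, "jaw": 255}]
[{"xyz": [2.4, 0.1, -0.1], "turn": -6.8, "jaw": 255}, {"xyz": [2.4, 0.1, 2.4], "turn": -6.8, "jaw": 255}, {"xyz": [2.4, 0.1, 4.9], "turn": -6.8, "jaw": 255}, {"xyz": [2.4, 0.1, 7.4], "turn": -6.8, "jaw": 255}, {"xyz": [2.4, 0.1, 7.4], "turn": -6.8, "jaw": 255}]
[{"xyz": [0.0, 0.0, 0.0], "turn": 0.0, "jaw": 255}]
```

The second tube is gripped and the bin has not moved. Carrying it over.

>>> arm_command(deltas=[{"xyz": [-0.9,-3.6,-0.1],"turn": -5.6,"jaw": 255},{"xyz": [-1.7,-7.1,-0.2],"turn": -11.2,"jaw": 255},{"xyz": [-2.6,-10.7,-0.3],"turn": -16.8,"jaw": 255},{"xyz": [-3.5,-14.3,-0.4],"turn": -22.4,"jaw": 255},{"xyz": [-4.3,-17.8,-0.5],"turn": -28.0,"jaw": 255}])

```text
clock: 19.27
position: [0.5163, -0.0576, 0.1802]
ee_rot: [3.061, 0.636, 0.024]
force: [0.0, -0.1, 0.6]
width: 0.116
```

>>> arm_command(deltas=[{"xyz": [0.9,-3.6,-0.1],"turn": -5.6,"jaw": 255},{"xyz": [1.8,-7.1,-0.2],"turn": -11.2,"jaw": 255},{"xyz": [2.7,-10.7,-0.3],"turn": -16.8,"jaw": 255},{"xyz": [3.9,-12.8,-0.3],"turn": -23.6,"jaw": 255},{"xyz": [5.0,-15.0,-0.4],"turn": -30.4,"jaw": 255}])

```text
clock: 19.68
position: [0.5018, 0.1018, 0.1822]
ee_rot: [2.779, 1.425, 0.017]
force: [0.6, -1.6, 0.3]
width: 0.12
```

Run:
```python
from plan import *
go([(0.514,0.244,0.19,94.5),(0.514,0.244,0.12,94.5,255,3)],jaw=255)
```

```text
t 19.68 p [0.5018 0.1018 0.1822] F [ 0.6455 -1.583   0.3135] w 0.12
[[ 0.5837  0.8117  0.0186]
 [ 0.812  -0.5836 -0.0119]
 [ 0.0012  0.0221 -0.9998]]
[{"xyz": [2.0, -1.2, -0.1], "turn": -6.7, "jaw": 255}, {"xyz": [4.1, -2.4, -0.3], "turn": -13.4, "jaw": 255}, {"xyz": [6.1, -3.7, -0.4], "turn": -20.1, "jaw": 255}, {"xyz": [8.2, -4.9, -0.5], "turn": -26.8, "jaw": 255}, {"xyz": [10.2, -6.1, -0.7], "turn": -33.5, "jaw": 255}]
[{"xyz": [2.4, 0.1, -0.1], "turn": -6.7, "jaw": 255}, {"xyz": [2.4, 0.1, 2.2], "turn": -6.7, "jaw": 255}, {"xyz": [2.4, 0.1, 4.5], "turn": -6.7, "jaw": 255}, {"xyz": [2.4, 0.1, 6.9], "turn": -6.7, "jaw": 255}, {"xyz": [2.4, 0.1, 6.9], "turn": -6.7, "jaw": 255}]
[{"xyz": [0.0, 0.0, 0.0], "turn": 0.0, "jaw": 255}]
```

>>> arm_command(deltas=[{"xyz": [2.0,-1.2,-0.1],"turn": -6.7,"jaw": 255},{"xyz": [4.1,-2.4,-0.3],"turn": -13.4,"jaw": 255},{"xyz": [6.1,-3.7,-0.4],"turn": -20.1,"jaw": 255},{"xyz": [8.2,-4.9,-0.5],"turn": -26.8,"jaw": 255},{"xyz": [10.2,-6.1,-0.7],"turn": -33.5,"jaw": 255}])

```text
clock: 20.1
position: [0.5115, 0.2215, 0.1878]
ee_rot: [2.242, 2.17, 0.008]
force: [0.3, -0.1, -0.4]
width: 0.118
```

>>> arm_command(deltas=[{"xyz": [2.4,0.1,-0.1],"turn": -6.7,"jaw": 255},{"xyz": [2.4,0.1,2.2],"turn": -6.7,"jaw": 255},{"xyz": [2.4,0.1,4.5],"turn": -6.7,"jaw": 255},{"xyz": [2.4,0.1,6.9],"turn": -6.7,"jaw": 255},{"xyz": [2.4,0.1,6.9],"turn": -6.7,"jaw": 255}])

```text
clock: 20.52
position: [0.5122, 0.2426, 0.1142]
ee_rot: [2.113, 2.299, -0.004]
force: [-0.8, -0.7, -0.5]
width: 0.116
```

>>> arm_command(deltas=[{"xyz": [0,0,0],"turn": 0,"jaw": 170},{"xyz": [0,0,0],"turn": 0,"jaw": 170},{"xyz": [0,0,0],"turn": 0,"jaw": 170},{"xyz": [0,0,0],"turn": 0,"jaw": 170},{"xyz": [0,0,-1],"turn": 0,"jaw": 170}])

```text
clock: 20.93
position: [0.5118, 0.2423, 0.1241]
ee_rot: [2.113, 2.298, -0.006]
force: [-0.6, -0.3, -0.0]
width: 0.331
```

>>> arm_command(deltas=[{"xyz": [0,0,-2],"turn": 0,"jaw": 183},{"xyz": [0,0,-5],"turn": 0,"jaw": 183},{"xyz": [0,0,-7],"turn": 0,"jaw": 183},{"xyz": [0,0,-7],"turn": 0,"jaw": 183}])

```text
clock: 21.27
position: [0.513, 0.2456, 0.2]
ee_rot: [2.111, 2.297, 0.006]
force: [-0.0, 0.6, 0.3]
width: 0.284
```

Run:
```python
from plan import *
go([(0.50,0.05,0.18,40),(0.55,-0.123,0.10,-4.85)],jaw=183)
```

```text
t 21.27 p [0.513  0.2456 0.2   ] F [-0.0077  0.6173  0.3271] w 0.284
[[-0.0841  0.9963  0.019 ]
 [ 0.9964  0.0844 -0.0118]
 [-0.0134  0.0179 -0.9997]]
[{"xyz": [-2.4, -0.4, 0.3], "turn": 6.9, "jaw": 183}, {"xyz": [-4.8, -0.7, 0.5], "turn": 13.7, "jaw": 183}, {"xyz": [-7.3, -1.1, 0.8], "turn": 20.6, "jaw": 183}, {"xyz": [-9.7, -1.5, 1.0], "turn": 27.4, "jaw": 183}, {"xyz": [-12.1, -1.8, 1.3], "turn": 34.3, "jaw": 183}]
[{"xyz": [-2.2, 1.1, 0.3], "turn": 6.9, "jaw": 183}, {"xyz": [-4.4, 2.1, 0.5], "turn": 13.7, "jaw": 183}, {"xyz": [-6.6, 3.2, 0.8], "turn": 20.6, "jaw": 183}, {"xyz": [-8.4, 5.0, 1.9], "turn": 27.0, "jaw": 183}, {"xyz": [-10.2, 6.9, 3.0], "turn": 33.4, "jaw": 183}]
[{"xyz": [-0.5, 2.5, 1.1], "turn": 6.4, "jaw": 183}, {"xyz": [-1.0, 5.0, 2.3], "turn": 12.8, "jaw": 183}, {"xyz": [-1.5, 7.6, 3.4], "turn": 19.2, "jaw": 183}, {"xyz": [-2.0, 10.1, 4.6], "turn": 25.6, "jaw": 183}, {"xyz": [-2.5, 12.6, 5.7], "turn": 32.0, "jaw": 183}]
[{"xyz": [0.0, 0.0, 0.0], "turn": -0.0, "jaw": 183}, {"xyz": [0.0, 0.0, 0.0], "turn": -0.0, "jaw": 183}]
```

>>> arm_command(deltas=[{"xyz": [-2.4,-0.4,0.3],"turn": 6.9,"jaw": 183},{"xyz": [-4.8,-0.7,0.5],"turn": 13.7,"jaw": 183},{"xyz": [-7.3,-1.1,0.8],"turn": 20.6,"jaw": 183},{"xyz": [-9.7,-1.5,1.0],"turn": 27.4,"jaw": 183},{"xyz": [-12.1,-1.8,1.3],"turn": 34.3,"jaw": 183}])

```text
clock: 21.68
position: [0.5053, 0.1225, 0.1893]
ee_rot: [2.7, 1.566, 0.018]
force: [1.2, 0.3, 0.1]
width: 0.281
```

>>> arm_command(deltas=[{"xyz": [-2.2,1.1,0.3],"turn": 6.9,"jaw": 183},{"xyz": [-4.4,2.1,0.5],"turn": 13.7,"jaw": 183},{"xyz": [-6.6,3.2,0.8],"turn": 20.6,"jaw": 183},{"xyz": [-8.4,5.0,1.9],"turn": 27.0,"jaw": 183},{"xyz": [-10.2,6.9,3.0],"turn": 33.4,"jaw": 183}])

```text
clock: 22.1
position: [0.5155, -0.0016, 0.1621]
ee_rot: [3.042, 0.717, 0.031]
force: [0.2, 0.8, -0.9]
width: 0.282
```

>>> arm_command(deltas=[{"xyz": [-0.5,2.5,1.1],"turn": 6.4,"jaw": 183},{"xyz": [-1.0,5.0,2.3],"turn": 12.8,"jaw": 183},{"xyz": [-1.5,7.6,3.4],"turn": 19.2,"jaw": 183},{"xyz": [-2.0,10.1,4.6],"turn": 25.6,"jaw": 183},{"xyz": [-2.5,12.6,5.7],"turn": 32.0,"jaw": 183}])

```text
clock: 22.52
position: [0.5512, -0.1274, 0.1077]
ee_rot: [3.127, -0.158, 0.039]
force: [0.1, 0.1, 1.0]
width: 0.281
```

Run:
```python
from plan import *
g=get_image("top"); crop(g,180,170,300,260,6,"t14.png")
go([(0.55,-0.123,0.062,-4.85)],jaw=183)
```

```text
t 22.57 p [ 0.551  -0.1336  0.1057] F [ 0.7609 -5.3792 -1.1699] w 0.283
[[ 0.9931 -0.1149  0.0223]
 [-0.1146 -0.9933 -0.0146]
 [ 0.0238  0.0119 -0.9996]]
[{"xyz": [-0.1, -0.5, 2.2], "turn": -0.9, "jaw": 183}, {"xyz": [-0.2, -1.0, 4.4], "turn": -1.7, "jaw": 183}, {"xyz": [-0.2, -1.0, 4.4], "turn": -1.7, "jaw": 183}, {"xyz": [-0.2, -1.0, 4.4], "turn": -1.7, "jaw": 183}]
```

View pics/t14.png

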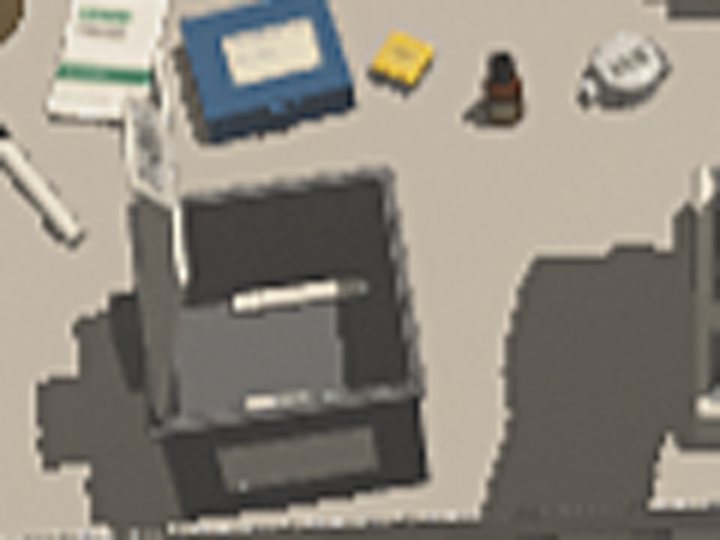

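The bin has been knocked about 25 px right and 22 px down in the crop, roughly 2 cm. The flap is still up and both tubes are inside. I'll continue with bay 2 and re-measure the bin.

>>> arm_command(deltas=[{"xyz": [-0.1,-0.5,2.2],"turn": -0.9,"jaw": 183},{"xyz": [-0.2,-1.0,4.4],"turn": -1.7,"jaw": 183},{"xyz": [-0.2,-1.0,4.4],"turn": -1.7,"jaw": 183},{"xyz": [-0.2,-1.0,4.4],"turn": -1.7,"jaw": 183}])

```text
clock: 22.9
position: [0.5505, -0.1235, 0.0615]
ee_rot: [3.126, -0.132, 0.033]
force: [1.0, -0.8, 0.6]
width: 0.283
```

Run:
```python
from wm import *
s,M,g,C,T=wm((200,215,230))
print([(v,T[v,240].round(0).tolist()) for v in range(180,215,3)])
from binpos import binpos
binpos("s15.png")
g=get_image("top")
def full(p,x0,y0,s): p=np.array(p,float); return (p+0.5)/s-0.5+[x0,y0]
c=onz(g,full([(388,172),(420,388),(165,430)],180,170,6),0.125); print("rim corners",c)
```

```text
t 22.9 p [ 0.5505 -0.1235  0.0615] F [ 1.0252 -0.7641  0.5963] w 0.283
[[ 0.9962 -0.0844  0.0206]
 [-0.0842 -0.9964 -0.0138]
 [ 0.0217  0.012  -0.9997]]
200 [(123, 207, [31.5, -77.4, -6.2]), (235, 265, [31.9, -20.1, -8.0]), (272, 288, [30.5, -0.5, -3.0]), (294, 325, [31.6, 19.0, -6.8]), (352, 384, [31.4, 58.2, -5.8]), (414, 441, [31.7, 98.6, -6.7]), (464, 541, [31.3, 154.9, -4.2])]
215 [(149, 177, [21.6, -79.1, -8.1]), (273, 288, [20.0, -0.1, -3.2]), (488, 517, [20.5, 156.3, -5.0])]
230 [(151, 179, [10.9, -79.0, -8.4]), (273, 287, [9.6, -0.5, -4.8]), (485, 514, [9.2, 156.9, -4.9])]
[(180, [41.0, -29.0, 13.0]), (183, [39.0, -29.0, 11.0]), (186, [37.0, -29.0, 11.0]), (189, [35.0, -29.0, 12.0]), (192, [35.0, -28.0, 3.0]), (195, [35.0, -26.0, -6.0]), (198, [33.0, -26.0, -8.0]), (201, [31.0, -26.0, -9.0]), (204, [30.0, -26.0, -10.0]), (207, [21.0, -29.0, 12.0]), (210, [19.0, -30.0, 12.0]), (213, [17.0, -29.0, 11.0])]
bin rim 449 [491.4 243. ] [161.6 162.7] 6.6
rim corners [[0.5687 0.1822 0.125 ]
 [0.421  0.166  0.125 ]
 [0.4026 0.3102 0.125 ]]
```

View pics/s15.png

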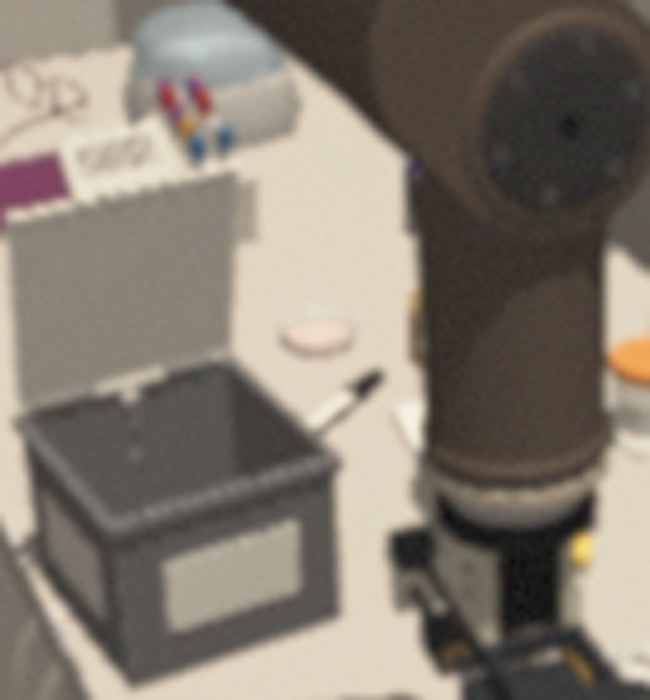

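>>> arm_command(deltas=[{"xyz": [0.3,0,1.0],"turn": 0,"jaw": 183},{"xyz": [0.3,0,2.2],"turn": 0,"jaw": 183},{"xyz": [0.3,0,3.2],"turn": 0,"jaw": 183},{"xyz": [0.3,0,4.2],"turn": 0,"jaw": 183},{"xyz": [0.3,0,4.2],"turn": 0,"jaw": 183}])

```text
clock: 23.47
position: [0.555, -0.1249, 0.0193]
ee_rot: [3.125, -0.133, 0.035]
force: [-1.0, -0.1, 0.6]
width: 0.282
```

>>> arm_command(deltas=[{"xyz": [0,0,0],"turn": 0,"jaw": 255},{"xyz": [0,0,0],"turn": 0,"jaw": 255},{"xyz": [0,0,0],"turn": 0,"jaw": 255},{"xyz": [0,0,0],"turn": 0,"jaw": 255},{"xyz": [0,0,0],"turn": 0,"jaw": 255}])

```text
clock: 23.88
position: [0.5553, -0.125, 0.0197]
ee_rot: [3.125, -0.133, 0.036]
force: [-0.9, -0.3, 0.1]
width: 0.118
```

>>> arm_command(deltas=[{"xyz": [0,0,-2],"turn": 0,"jaw": 255},{"xyz": [0,0,-5],"turn": 0,"jaw": 255},{"xyz": [0,0,-9],"turn": 0,"jaw": 255},{"xyz": [0,0,-13],"turn": 0,"jaw": 255},{"xyz": [0,0,-15],"turn": 0,"jaw": 255}])

```text
clock: 24.3
position: [0.5538, -0.1228, 0.1748]
ee_rot: [3.124, -0.133, 0.045]
force: [1.9, -0.1, -0.7]
width: 0.12
```

Run:
```python
from plan import *
from binpos import binpos
binpos("s16.png")
go([(0.495,0.05,0.185,45),(0.495,0.227,0.19,96.5),(0.495,0.227,0.12,96.5,255,3)],jaw=255)
```

```text
bin rim 451 [490.7 244.8] [163.7 164.3] 5.2
t 24.35 p [ 0.5554 -0.123   0.1773] F [1.0482 0.81   2.5673] w 0.116
[[ 0.9958 -0.0854  0.0325]
 [-0.0849 -0.9963 -0.016 ]
 [ 0.0337  0.0132 -0.9993]]
[{"xyz": [-0.9, -2.1, -0.1], "turn": -6.2, "jaw": 255}, {"xyz": [-1.9, -4.2, -0.2], "turn": -12.5, "jaw": 255}, {"xyz": [-2.8, -6.3, -0.3], "turn": -18.7, "jaw": 255}, {"xyz": [-3.7, -8.4, -0.4], "turn": -24.9, "jaw": 255}, {"xyz": [-4.7, -10.5, -0.5], "turn": -31.2, "jaw": 255}]
[{"xyz": [0.3, -2.3, -0.1], "turn": -6.2, "jaw": 255}, {"xyz": [0.6, -4.5, -0.2], "turn": -12.5, "jaw": 255}, {"xyz": [0.8, -6.8, -0.3], "turn": -18.7, "jaw": 255}, {"xyz": [1.8, -8.8, -0.4], "turn": -25.1, "jaw": 255}, {"xyz": [2.8, -10.8, -0.4], "turn": -31.6, "jaw": 255}]
[{"xyz": [1.9, -1.2, -0.1], "turn": -6.4, "jaw": 255}, {"xyz": [3.7, -2.4, -0.1], "turn": -12.9, "jaw": 255}, {"xyz": [5.6, -3.5, -0.2], "turn": -19.3, "jaw": 255}, {"xyz": [7.5, -4.7, -0.3], "turn": -25.8, "jaw": 255}, {"xyz": [9.4, -5.9, -0.3], "turn": -32.2, "jaw": 255}]
[{"xyz": [2.2, 0.0, -0.1], "turn": -6.4, "jaw": 255}, {"xyz": [2.2, 0.0, 2.3], "turn": -6.4, "jaw": 255}, {"xyz": [2.2, 0.0, 4.6], "turn": -6.4, "jaw": 255}, {"xyz": [2.2, 0.0, 6.9], "turn": -6.4, "jaw": 255}, {"xyz": [2.2, 0.0, 6.9], "turn": -6.4, "jaw": 255}]
[{"xyz": [0.0, 0.0, 0.0], "turn": 0.0, "jaw": 255}]
```

>>> arm_command(deltas=[{"xyz": [-0.9,-2.1,-0.1],"turn": -6.2,"jaw": 255},{"xyz": [-1.9,-4.2,-0.2],"turn": -12.5,"jaw": 255},{"xyz": [-2.8,-6.3,-0.3],"turn": -18.7,"jaw": 255},{"xyz": [-3.7,-8.4,-0.4],"turn": -24.9,"jaw": 255},{"xyz": [-4.7,-10.5,-0.5],"turn": -31.2,"jaw": 255}])

```text
clock: 24.77
position: [0.517, -0.0134, 0.1794]
ee_rot: [3.034, 0.718, 0.044]
force: [1.0, 0.5, -0.1]
width: 0.115
```

>>> arm_command(deltas=[{"xyz": [0.3,-2.3,-0.1],"turn": -6.2,"jaw": 255},{"xyz": [0.6,-4.5,-0.2],"turn": -12.5,"jaw": 255},{"xyz": [0.8,-6.8,-0.3],"turn": -18.7,"jaw": 255},{"xyz": [1.8,-8.8,-0.4],"turn": -25.1,"jaw": 255},{"xyz": [2.8,-10.8,-0.4],"turn": -31.6,"jaw": 255}])

```text
clock: 25.18
position: [0.493, 0.0966, 0.1812]
ee_rot: [2.714, 1.52, 0.033]
force: [0.1, -0.7, 0.7]
width: 0.116
```

Run:
```python
from plan import *
go([(0.495,0.227,0.19,96.5),(0.495,0.227,0.12,96.5,255,3)],jaw=255)
```

```text
t 25.18 p [0.493  0.0966 0.1812] F [ 0.101  -0.6858  0.6547] w 0.116
[[ 0.5222  0.8522  0.0335]
 [ 0.8528 -0.5219 -0.0165]
 [ 0.0034  0.0372 -0.9993]]
[{"xyz": [1.9, -1.1, -0.1], "turn": -6.3, "jaw": 255}, {"xyz": [3.7, -2.2, -0.3], "turn": -12.7, "jaw": 255}, {"xyz": [5.6, -3.3, -0.4], "turn": -19.0, "jaw": 255}, {"xyz": [7.5, -4.4, -0.6], "turn": -25.3, "jaw": 255}, {"xyz": [9.4, -5.5, -0.7], "turn": -31.6, "jaw": 255}]
[{"xyz": [2.2, 0.0, -0.1], "turn": -6.3, "jaw": 255}, {"xyz": [2.2, 0.0, 2.2], "turn": -6.3, "jaw": 255}, {"xyz": [2.2, 0.0, 4.5], "turn": -6.3, "jaw": 255}, {"xyz": [2.2, 0.0, 6.9], "turn": -6.3, "jaw": 255}, {"xyz": [2.2, 0.0, 6.9], "turn": -6.3, "jaw": 255}]
[{"xyz": [0.0, 0.0, 0.0], "turn": 0.0, "jaw": 255}]
```

>>> arm_command(deltas=[{"xyz": [1.9,-1.1,-0.1],"turn": -6.3,"jaw": 255},{"xyz": [3.7,-2.2,-0.3],"turn": -12.7,"jaw": 255},{"xyz": [5.6,-3.3,-0.4],"turn": -19.0,"jaw": 255},{"xyz": [7.5,-4.4,-0.6],"turn": -25.3,"jaw": 255},{"xyz": [9.4,-5.5,-0.7],"turn": -31.6,"jaw": 255}])

```text
clock: 25.6
position: [0.4949, 0.2065, 0.1866]
ee_rot: [2.188, 2.204, 0.019]
force: [1.1, 0.4, -1.1]
width: 0.12
```

>>> arm_command(deltas=[{"xyz": [2.2,0,-0.1],"turn": -6.3,"jaw": 255},{"xyz": [2.2,0,2.2],"turn": -6.3,"jaw": 255},{"xyz": [2.2,0,4.5],"turn": -6.3,"jaw": 255},{"xyz": [2.2,0,6.7],"turn": -6.3,"jaw": 255},{"xyz": [2.2,0,6.7],"turn": -6.3,"jaw": 255}])

```text
clock: 26.02
position: [0.4948, 0.2256, 0.1155]
ee_rot: [2.064, 2.322, 0.007]
force: [-1.5, -1.3, -0.7]
width: 0.117
```

Run:
```python
from plan import *
from binpos import binpos
binpos("s17.png")
st()
```

```text
bin rim 396 [490.6 244.5] [161.7 166.6] 6.4
t 26.07 p [0.4956 0.2263 0.1176] F [-0.3353  0.5818  0.1268] w 0.116
[[-0.1169  0.9927  0.0303]
 [ 0.9929  0.1175 -0.0185]
 [-0.0219  0.0279 -0.9994]]
```

View pics/s17.png

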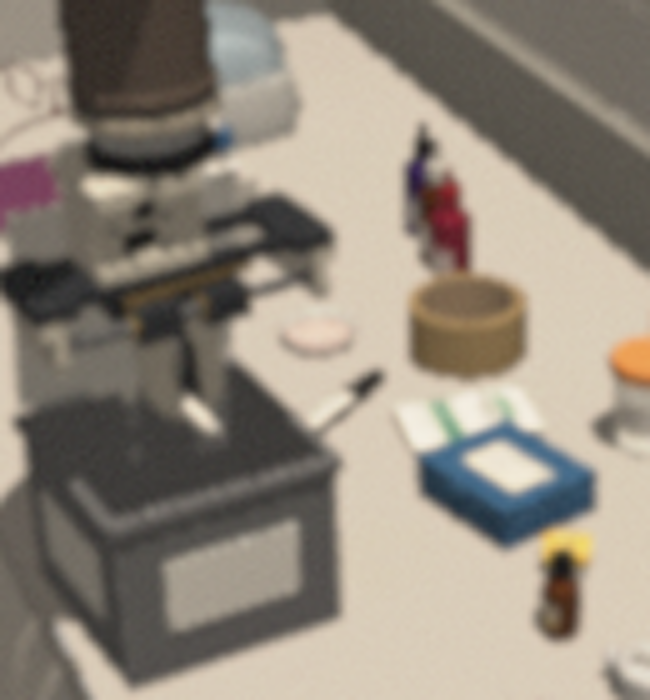

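The tube hangs over the bin opening at about crop (200,415). Releasing and rising.

>>> arm_command(deltas=[{"xyz": [0,0,0],"turn": 0,"jaw": 170},{"xyz": [0,0,0],"turn": 0,"jaw": 170},{"xyz": [0,0,0],"turn": 0,"jaw": 170},{"xyz": [0,0,0],"turn": 0,"jaw": 170},{"xyz": [0,0,-1],"turn": 0,"jaw": 170}])

```text
clock: 26.48
position: [0.4949, 0.2259, 0.1272]
ee_rot: [2.064, 2.322, 0.008]
force: [0.1, -0.4, -0.3]
width: 0.33
```

>>> arm_command(deltas=[{"xyz": [0,0,-3],"turn": 0,"jaw": 90},{"xyz": [0,0,-7],"turn": 0,"jaw": 40},{"xyz": [0,0,-11],"turn": 0,"jaw": 20},{"xyz": [0,0,-15],"turn": 0,"jaw": 20},{"xyz": [0,0,-18],"turn": 0,"jaw": 20}])

```text
clock: 26.9
position: [0.4895, 0.2303, 0.312]
ee_rot: [2.063, 2.322, 0.014]
force: [0.9, 1.5, -0.2]
width: 0.649
```

Run:
```python
from plan import *
st()
g=get_image("wrist"); cv2.imwrite("pics/wr18.png",g["frame"][:,:,::-1])
```

```text
t 26.9 p [0.4895 0.2303 0.312 ] F [ 0.9181  1.5363 -0.1874] w 0.649
[[-0.1174  0.9925  0.0327]
 [ 0.9929  0.118  -0.0172]
 [-0.021   0.0304 -0.9993]]
```

View pics/wr18.png

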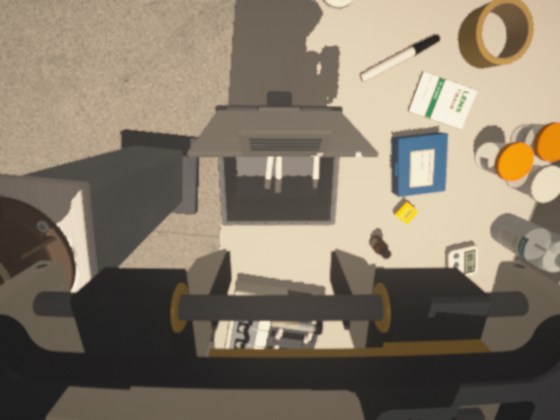

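All three swab tubes lie in the bin, at u≈269, 279 and 316, v≈170. Now I'll locate the open tab for closing.

Run:
```python
from plan import *
s,M=st()
g=get_image("wrist"); C=cloud(g); T=(C-s["position"])@M*1000
for v in range(104,160,3): print(v,C[v,284].round(4),C[v,255].round(4),C[v,316].round(4))
m=(C[...,2]>0.262)&(C[...,2]<0.33)&(C[...,1]>0.2)&(C[...,0]<0.62)
m[230:]=0
P=C[m]; print(len(P),P.min(0),P.max(0))
for z in np.arange(0.262,0.32,0.006):
    q=P[(P[:,2]>z)&(P[:,2]<z+0.006)]
    if len(q): print(round(z,3),len(q),q[:,0].min(),q[:,0].max(),np.median(q,0))
crop(g,170,90,400,230,3.4,"wr18z.png")
```

```text
t 26.95 p [0.4911 0.232  0.3172] F [1.4009 1.5656 5.6085] w 0.689
[[-0.1174  0.9923  0.0389]
 [ 0.9929  0.118  -0.014 ]
 [-0.0185  0.037  -0.9991]]
104 [0.4906 0.3306 0.131 ] [ 0.4494  0.3297 -0.0016] [0.5489 0.3416 0.0006]
107 [0.491  0.3271 0.1306] [0.4556 0.3231 0.1239] [0.5497 0.3369 0.0004]
110 [0.4913 0.3236 0.1322] [0.4559 0.3196 0.1236] [0.5298 0.3283 0.136 ]
113 [0.4913 0.3201 0.141 ] [0.457  0.316  0.1424] [0.5297 0.3247 0.1399]
116 [0.491  0.3167 0.1566] [0.4579 0.3128 0.1563] [0.5281 0.3211 0.1539]
119 [0.4904 0.3136 0.1754] [0.459  0.3099 0.175 ] [0.5255 0.3178 0.1734]
122 [0.4899 0.3108 0.1922] [0.46   0.3073 0.1914] [0.5238 0.3147 0.1875]
125 [0.4896 0.3081 0.2035] [0.4607 0.3047 0.2023] [0.5219 0.312  0.2023]
128 [0.4894 0.3056 0.2133] [0.4614 0.3024 0.2138] [0.5208 0.3093 0.2121]
131 [0.4846 0.3073 0.3044] [0.4651 0.305  0.3039] [0.5062 0.3099 0.3052]
134 [0.4848 0.3053 0.305 ] [0.4654 0.3031 0.3053] [0.5067 0.3078 0.3035]
137 [0.4851 0.3034 0.3051] [0.4656 0.3012 0.3061] [0.5069 0.3059 0.3043]
140 [0.4855 0.3011 0.3012] [0.4656 0.2989 0.3022] [0.5077 0.3037 0.3015]

[... 358 characters left out ...]
.2794]
158 [0.507  0.2482 0.0063] [0.4579 0.2425 0.0053] [0.5598 0.2556 0.0158]
3468 [0.4121 0.2774 0.262 ] [0.5601 0.3107 0.3069]
0.262 238 0.41206167497976065 0.5583626436658501 [0.4503 0.2881 0.2652]
0.268 347 0.41231207893898886 0.5587755606351792 [0.4522 0.2862 0.2722]
0.274 718 0.4122453869217992 0.5601484640749532 [0.4868 0.2866 0.2751]
0.28 299 0.45368937955146554 0.5171113896747367 [0.4854 0.2895 0.2828]
0.286 333 0.45312520898129127 0.5165986439129534 [0.4842 0.293  0.2887]
0.292 458 0.4528628716230478 0.5152258492770296 [0.485 0.297 0.296]
0.298 559 0.45231007441965937 0.5151596516975311 [0.4825 0.3021 0.3019]
0.304 516 0.45260865064472605 0.5149497978479161 [0.483  0.3051 0.3048]
```

View pics/wr18z.png

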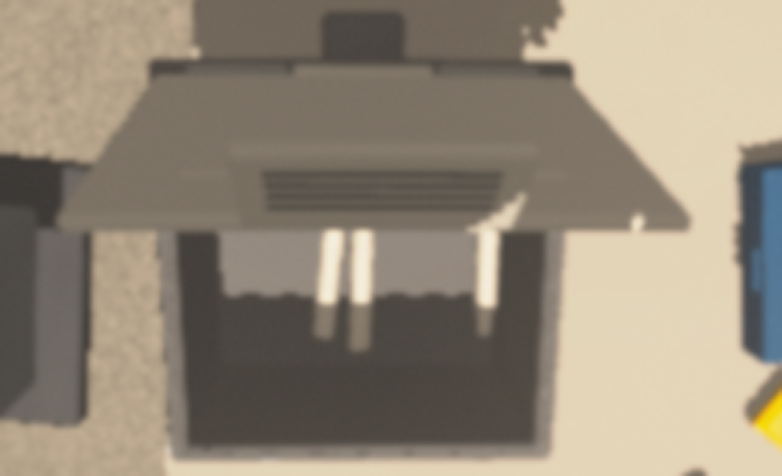

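>>> arm_command(deltas=[{"xyz": [2.5,0.1,0],"turn": 0,"jaw": 5},{"xyz": [5.0,0.2,-0.1],"turn": 0,"jaw": 5},{"xyz": [6.4,0.3,-0.1],"turn": 0,"jaw": 5},{"xyz": [6.4,0.3,-0.1],"turn": 0,"jaw": 5},{"xyz": [6.4,0.3,-0.1],"turn": 0,"jaw": 5}])

```text
clock: 27.42
position: [0.486, 0.2963, 0.3142]
ee_rot: [2.059, 2.322, 0.022]
force: [-0.0, -0.5, -0.2]
width: 0.979
```

Run:
```python
from plan import *
s,M=st()
tip=s["position"]-0.036*M[:,2]
tgt=np.array([0.485,0.2965,0.2845]); print("tip",tip,"delta tool cm",(M.T@(tgt-tip))*100, "phi",np.degrees(np.arctan2(M[1,0],M[0,0])))
g=get_image("wrist"); C=cloud(g)
m=(C[...,2]>0.282)&(C[...,2]<0.315)&(C[...,1]>0.25)&(C[...,0]<0.62)&(g["depth"]>0.17)
P=C[m]; v,u=np.nonzero(m); print(len(P),P.min(0),P.max(0),u.min(),u.max(),v.min(),v.max())
cv2.imwrite("pics/wr19.png",g["frame"][:,:,::-1])
```

```text
t 27.42 p [0.486  0.2963 0.3142] F [-0.0324 -0.5048 -0.22  ] w 0.979
[[-0.1192  0.9922  0.0378]
 [ 0.9927  0.1198 -0.0143]
 [-0.0187  0.0358 -0.9992]]
tip [0.4846 0.2968 0.3502] delta tool cm [ 0.0879 -0.2012  6.5667] phi 96.84602790882519
1030 [0.4528 0.2863 0.282 ] [0.5167 0.3108 0.3068] 237 322 221 233
```

View pics/wr19.png

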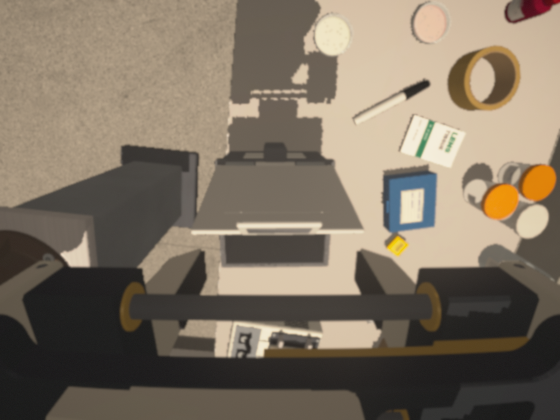

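>>> arm_command(deltas=[{"xyz": [0,-0.1,2.0],"turn": 0,"jaw": 5},{"xyz": [0.1,-0.2,4.0],"turn": 0,"jaw": 5},{"xyz": [0.1,-0.2,5.5],"turn": 0,"jaw": 5},{"xyz": [0.1,-0.2,6.5],"turn": 0,"jaw": 5},{"xyz": [0.1,-0.2,6.5],"turn": 0,"jaw": 5}])

```text
clock: 27.88
position: [0.4865, 0.2929, 0.2472]
ee_rot: [2.063, 2.319, 0.016]
force: [0.6, -0.6, 0.4]
width: 0.981
```

Run:
```python
from plan import *
s,M=st()
tip=s["position"]-0.036*M[:,2]
tgt=np.array([0.485,0.2965,0.2845]); print("tip",tip,"delta tool cm",(M.T@(tgt-tip))*100, "phi",np.degrees(np.arctan2(M[1,0],M[0,0])))
g=get_image("wrist"); C=cloud(g)
m=(C[...,2]>0.282)&(C[...,2]<0.315)&(C[...,1]>0.25)&(C[...,0]<0.62)&(g["depth"]>0.13)
m[:,:225]=0;m[:,345:]=0
P=C[m]; v,u=np.nonzero(m); print(len(P),P.min(0),P.max(0),u.min(),u.max(),v.min(),v.max())
cv2.imwrite("pics/wr20.png",g["frame"][:,:,::-1])
```

```text
t 27.88 p [0.4865 0.2929 0.2472] F [ 0.5599 -0.6392  0.3755] w 0.981
[[-0.1161  0.9926  0.0356]
 [ 0.993   0.1167 -0.0175]
 [-0.0215  0.0333 -0.9992]]
tip [0.4853 0.2936 0.2832] delta tool cm [ 0.2919  0.0124 -0.1405] phi 96.66595898198642
1510 [0.4537 0.2875 0.2825] [0.515  0.3108 0.3066] 225 342 258 272
```

View pics/wr20.png

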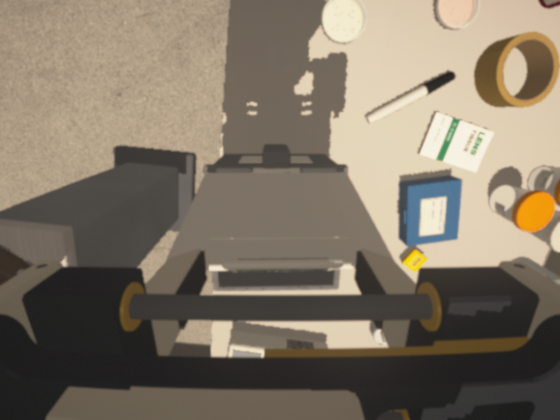

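>>> arm_command(deltas=[{"xyz": [0.3,0,-0.1],"turn": 0,"jaw": 130},{"xyz": [0.3,0,-0.1],"turn": 0,"jaw": 130},{"xyz": [0.3,0,-0.1],"turn": 0,"jaw": 130},{"xyz": [0.3,0,-0.1],"turn": 0,"jaw": 130},{"xyz": [0.3,0,-0.1],"turn": 0,"jaw": 130}], force=30)

```text
clock: 28.35
position: [0.487, 0.2971, 0.2502]
ee_rot: [2.062, 2.318, 0.021]
force: [1.9, 0.8, 0.6]
width: 0.69
```

>>> arm_command(deltas=[{"xyz": [0,0,0],"turn": 0,"jaw": 130},{"xyz": [0,0,0],"turn": 0,"jaw": 130},{"xyz": [0,0,0],"turn": 0,"jaw": 130}])

```text
clock: 28.6
position: [0.487, 0.2971, 0.2502]
ee_rot: [2.062, 2.318, 0.021]
force: [1.4, 0.5, -0.4]
width: 0.691
```

```bash
cat > arc2.py <<'E'
from plan import *
a,b=0.1617,0.0127; f=lambda t: np.array([-a*np.cos(t)+b*np.sin(t),a*np.sin(t)+b*np.cos(t)])
YW=np.radians(6.5); yh=np.array([-np.sin(YW),np.cos(YW),0])
def P(t): d=f(t); return yh*d[0]+np.array([0,0,d[1]])
def calls(p0,t0,ts,jaw=150):
    """p0: reported pos at angle t0"""
    s,M=st(); p=s["position"]
    for i in range(0,len(ts),5):
        out=[]
        for t in ts[i:i+5]:
            q=p0+P(t)-P(t0); d=M.T@(q-p)*100; out.append({"xyz":[round(float(x),1) for x in d],"turn":0,"jaw":jaw})
        print(json.dumps(out)); p=q
E
python3 - <<'E'
from arc2 import *
s=observe(); np.save("p0.npy",s["position"])
calls(s["position"],1.345,np.linspace(1.345,0,26)[1:])
E
```

```text
t 28.6 p [0.487  0.2971 0.2502] F [ 1.3896  0.535  -0.3761] w 0.691
[[-0.1162  0.9925  0.0382]
 [ 0.993   0.1168 -0.0154]
 [-0.0198  0.0361 -0.9992]]
[{"xyz": [-0.9, -0.0, 0.2], "turn": 0, "jaw": 150}, {"xyz": [-1.7, -0.0, 0.4], "turn": 0, "jaw": 150}, {"xyz": [-2.5, -0.0, 0.6], "turn": 0, "jaw": 150}, {"xyz": [-3.4, -0.0, 0.9], "turn": 0, "jaw": 150}, {"xyz": [-4.2, -0.1, 1.3], "turn": 0, "jaw": 150}]
[{"xyz": [-0.8, -0.0, 0.4], "turn": 0, "jaw": 150}, {"xyz": [-1.5, -0.0, 0.8], "turn": 0, "jaw": 150}, {"xyz": [-2.3, -0.1, 1.3], "turn": 0, "jaw": 150}, {"xyz": [-3.0, -0.1, 1.8], "turn": 0, "jaw": 150}, {"xyz": [-3.7, -0.1, 2.3], "turn": 0, "jaw": 150}]
[{"xyz": [-0.6, -0.0, 0.6], "turn": 0, "jaw": 150}, {"xyz": [-1.3, -0.0, 1.2], "turn": 0, "jaw": 150}, {"xyz": [-1.8, -0.1, 1.8], "turn": 0, "jaw": 150}, {"xyz": [-2.4, -0.1, 2.5], "turn": 0, "jaw": 150}, {"xyz": [-2.9, -0.1, 3.2], "turn": 0, "jaw": 150}]
[{"xyz": [-0.5, -0.0, 0.7], "turn": 0, "jaw": 150}, {"xyz": [-0.9, -0.1, 1.5], "turn": 0, "jaw": 150}, {"xyz": [-1.3, -0.1, 2.3], "turn": 0, "jaw": 150}, {"xyz": [-1.6, -0.1, 3.1], "turn": 0, "jaw": 150}, {"xyz": [-1.9, -0.1, 3.9], "turn": 0, "jaw": 150}]
[{"xyz": [-0.3, -0.0, 0.8], "turn": 0, "jaw": 150}, {"xyz": [-0.5, -0.1, 1.7], "turn": 0, "jaw": 150}, {"xyz": [-0.6, -0.1, 2.5], "turn": 0, "jaw": 150}, {"xyz": [-0.8, -0.1, 3.4], "turn": 0, "jaw": 150}, {"xyz": [-0.8, -0.2, 4.3], "turn": 0, "jaw": 150}]
```

>>> arm_command(deltas=[{"xyz": [-0.9,0,0.2],"turn": 0,"jaw": 150},{"xyz": [-1.7,0,0.4],"turn": 0,"jaw": 150},{"xyz": [-2.5,0,0.6],"turn": 0,"jaw": 150},{"xyz": [-3.4,0,0.9],"turn": 0,"jaw": 150},{"xyz": [-4.2,-0.1,1.3],"turn": 0,"jaw": 150}])

```text
clock: 29.02
position: [0.492, 0.2537, 0.2385]
ee_rot: [2.062, 2.317, 0.022]
force: [0.8, -2.8, 8.9]
width: 0.691
```

>>> arm_command(deltas=[{"xyz": [-0.8,0,0.4],"turn": 0,"jaw": 150},{"xyz": [-1.5,0,0.8],"turn": 0,"jaw": 150},{"xyz": [-2.3,-0.1,1.3],"turn": 0,"jaw": 150},{"xyz": [-3.0,-0.1,1.8],"turn": 0,"jaw": 150},{"xyz": [-3.7,-0.1,2.3],"turn": 0,"jaw": 150}])

```text
clock: 29.43
position: [0.4966, 0.2146, 0.2158]
ee_rot: [2.063, 2.315, 0.021]
force: [-0.8, -0.3, 2.4]
width: 0.691
```

Run:
```python
from arc2 import *
p0=np.load("p0.npy")
calls(p0,1.345,np.linspace(1.345,0,26)[11:])
print("expected at now",p0+P(1.345*15/25)-P(1.345))
g=get_image("wrist"); cv2.imwrite("pics/wr21.png",g["frame"][:,:,::-1])
```

```text
t 29.43 p [0.4966 0.2146 0.2158] F [-0.8402 -0.3463  2.4006] w 0.691
[[-0.1142  0.9927  0.0395]
 [ 0.9932  0.115  -0.017 ]
 [-0.0214  0.0373 -0.9991]]
[{"xyz": [-0.2, -0.0, 0.6], "turn": 0, "jaw": 150}, {"xyz": [-0.9, -0.1, 1.2], "turn": 0, "jaw": 150}, {"xyz": [-1.4, -0.1, 1.9], "turn": 0, "jaw": 150}, {"xyz": [-2.0, -0.1, 2.6], "turn": 0, "jaw": 150}, {"xyz": [-2.5, -0.1, 3.3], "turn": 0, "jaw": 150}]
[{"xyz": [-0.5, -0.0, 0.7], "turn": 0, "jaw": 150}, {"xyz": [-0.9, -0.1, 1.5], "turn": 0, "jaw": 150}, {"xyz": [-1.3, -0.1, 2.3], "turn": 0, "jaw": 150}, {"xyz": [-1.6, -0.1, 3.1], "turn": 0, "jaw": 150}, {"xyz": [-1.9, -0.1, 3.9], "turn": 0, "jaw": 150}]
[{"xyz": [-0.3, -0.0, 0.8], "turn": 0, "jaw": 150}, {"xyz": [-0.5, -0.1, 1.7], "turn": 0, "jaw": 150}, {"xyz": [-0.6, -0.1, 2.5], "turn": 0, "jaw": 150}, {"xyz": [-0.8, -0.1, 3.4], "turn": 0, "jaw": 150}, {"xyz": [-0.8, -0.2, 4.3], "turn": 0, "jaw": 150}]
expected at now [0.496  0.2187 0.2153]
```

View pics/wr21.png

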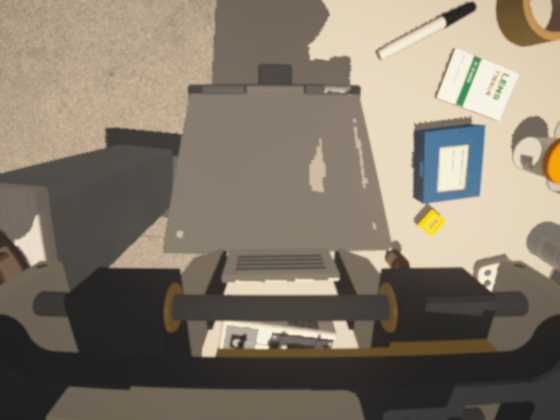

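>>> arm_command(deltas=[{"xyz": [-0.4,0,0.6],"turn": 0,"jaw": 150},{"xyz": [-0.9,-0.1,1.2],"turn": 0,"jaw": 150},{"xyz": [-1.4,-0.1,1.9],"turn": 0,"jaw": 150},{"xyz": [-2.0,-0.1,2.6],"turn": 0,"jaw": 150},{"xyz": [-2.5,-0.1,3.3],"turn": 0,"jaw": 150}])

```text
clock: 29.9
position: [0.4997, 0.1861, 0.1815]
ee_rot: [2.065, 2.313, 0.017]
force: [-0.2, -4.0, 3.9]
width: 0.691
```

Run:
```python
from arc2 import *
p0=np.load("p0.npy")
calls(p0,1.345,np.linspace(1.345,0,26)[16:])
```

```text
t 29.9 p [0.4997 0.1861 0.1815] F [-0.1769 -3.9973  3.8727] w 0.691
[[-0.1125  0.9929  0.0379]
 [ 0.9934  0.1132 -0.0194]
 [-0.0235  0.0355 -0.9991]]
[{"xyz": [-0.2, -0.0, 0.5], "turn": 0, "jaw": 150}, {"xyz": [-0.6, -0.1, 1.3], "turn": 0, "jaw": 150}, {"xyz": [-1.0, -0.1, 2.1], "turn": 0, "jaw": 150}, {"xyz": [-1.3, -0.1, 2.9], "turn": 0, "jaw": 150}, {"xyz": [-1.6, -0.1, 3.7], "turn": 0, "jaw": 150}]
[{"xyz": [-0.3, -0.0, 0.8], "turn": 0, "jaw": 150}, {"xyz": [-0.5, -0.1, 1.7], "turn": 0, "jaw": 150}, {"xyz": [-0.6, -0.1, 2.5], "turn": 0, "jaw": 150}, {"xyz": [-0.7, -0.1, 3.4], "turn": 0, "jaw": 150}, {"xyz": [-0.8, -0.2, 4.3], "turn": 0, "jaw": 150}]
```

>>> arm_command(deltas=[{"xyz": [-0.2,0,0.5],"turn": 0,"jaw": 150},{"xyz": [-0.6,-0.1,1.3],"turn": 0,"jaw": 150},{"xyz": [-1.0,-0.1,2.1],"turn": 0,"jaw": 150},{"xyz": [-1.3,-0.1,2.9],"turn": 0,"jaw": 150},{"xyz": [-1.6,-0.1,3.7],"turn": 0,"jaw": 150}])

```text
clock: 30.32
position: [0.5016, 0.169, 0.1438]
ee_rot: [2.065, 2.313, 0.016]
force: [-0.3, -2.8, 1.3]
width: 0.69
```

Run:
```python
from arc2 import *
p0=np.load("p0.npy")
calls(p0,1.345,np.linspace(1.345,0,26)[21:])
g=get_image("wrist"); cv2.imwrite("pics/wr22.png",g["frame"][:,:,::-1])
C=cloud(g)
for v in (215,225,235,245,250,255,260): print(v,C[v,281])
```

```text
t 30.32 p [0.5016 0.169  0.1438] F [-0.2658 -2.7926  1.3075] w 0.69
[[-0.1127  0.9929  0.0372]
 [ 0.9933  0.1135 -0.0195]
 [-0.0236  0.0348 -0.9991]]
[{"xyz": [-0.2, -0.0, 0.7], "turn": 0, "jaw": 150}, {"xyz": [-0.4, -0.1, 1.6], "turn": 0, "jaw": 150}, {"xyz": [-0.6, -0.1, 2.4], "turn": 0, "jaw": 150}, {"xyz": [-0.7, -0.1, 3.3], "turn": 0, "jaw": 150}, {"xyz": [-0.8, -0.1, 4.2], "turn": 0, "jaw": 150}]
215 [0.4975 0.1965 0.1665]
225 [0.4981 0.1908 0.1685]
235 [0.4986 0.1853 0.1712]
245 [0.4989 0.1808 0.1758]
250 [0.4989 0.1796 0.1801]
255 [0.499  0.1778 0.183 ]
260 [0.499  0.1766 0.1868]
```

View pics/wr22.png

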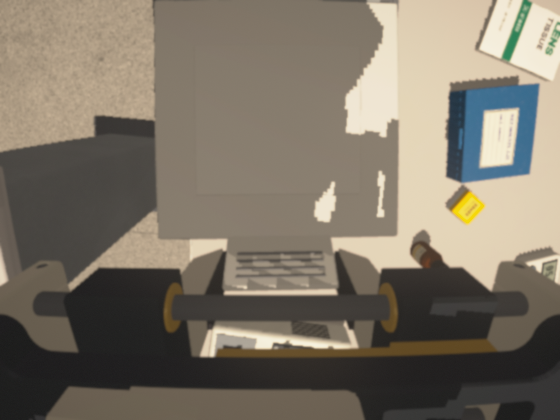

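>>> arm_command(deltas=[{"xyz": [-0.2,0,0.7],"turn": 0,"jaw": 150},{"xyz": [-0.4,-0.1,1.5],"turn": 0,"jaw": 150},{"xyz": [-0.6,-0.1,2.3],"turn": 0,"jaw": 150},{"xyz": [-0.7,-0.1,3.1],"turn": 0,"jaw": 150},{"xyz": [-0.8,-0.1,3.8],"turn": 0,"jaw": 150}])

```text
clock: 30.78
position: [0.5026, 0.157, 0.1037]
ee_rot: [2.066, 2.311, 0.009]
force: [-0.2, -14.9, 10.2]
width: 0.69
```

>>> arm_command(deltas=[{"xyz": [0,0,0.2],"turn": 0,"jaw": 150},{"xyz": [0,0,0.4],"turn": 0,"jaw": 150},{"xyz": [0,0,0.4],"turn": 0,"jaw": 150}])

```text
clock: 31.03
position: [0.503, 0.1543, 0.0999]
ee_rot: [2.066, 2.308, 0.005]
force: [-2.2, -12.3, 13.6]
width: 0.692
```

Run:
```python
from arc2 import *
st()
g=get_image("wrist"); cv2.imwrite("pics/wr23.png",g["frame"][:,:,::-1])
C=cloud(g)
for v in (20,60,100,150,200,215,225,235,245,255): print(v,C[v,281])
```

```text
t 31.03 p [0.503  0.1543 0.0999] F [ -2.1801 -12.2937  13.5881] w 0.692
[[-0.1098  0.9933  0.0352]
 [ 0.9935  0.1108 -0.0274]
 [-0.0311  0.0319 -0.999 ]]
20 [0.4872 0.2839 0.1324]
60 [0.4892 0.2662 0.1323]
100 [0.4913 0.2475 0.1322]
150 [0.4941 0.2225 0.1332]
200 [0.4973 0.1942 0.131 ]
215 [0.4983 0.1853 0.1316]
225 [0.499  0.1791 0.1314]
235 [0.4996 0.173  0.1322]
245 [0.5    0.1683 0.1359]
255 [0.5003 0.1643 0.1407]
```

The flap is level, reading about 0.131–0.133 m along its length. I'll relax, release and rise.

>>> arm_command(deltas=[{"xyz": [0.1,0,-0.1],"turn": 0,"jaw": 5},{"xyz": [0.2,0,-0.1],"turn": 0,"jaw": 5},{"xyz": [0.2,0,-0.1],"turn": 0,"jaw": 5},{"xyz": [0.2,0,-0.1],"turn": 0,"jaw": 5},{"xyz": [0.2,0,-0.1],"turn": 0,"jaw": 5}])

```text
clock: 31.5
position: [0.5026, 0.157, 0.1006]
ee_rot: [2.065, 2.309, 0.005]
force: [-0.2, 0.1, -0.3]
width: 0.966
```

>>> arm_command(deltas=[{"xyz": [0,0,-1],"turn": 0,"jaw": 5},{"xyz": [0,0,-3],"turn": 0,"jaw": 5},{"xyz": [0,0,-6],"turn": 0,"jaw": 5},{"xyz": [0,0,-9],"turn": 0,"jaw": 5},{"xyz": [0,0,-10],"turn": 0,"jaw": 5}])

```text
clock: 31.92
position: [0.5004, 0.1615, 0.2052]
ee_rot: [2.063, 2.308, 0.014]
force: [-0.0, 0.4, 0.4]
width: 0.981
```

Run:
```python
from plan import *
s,M=st()
g=get_image("wrist"); cv2.imwrite("pics/wr24.png",g["frame"][:,:,::-1]); C=cloud(g)
for v in (60,100,150,180): print(v,C[v,281])
g=get_image("scene"); crop(g,170,100,360,340,2.4,"s24.png")
```

```text
t 31.92 p [0.5004 0.1615 0.2052] F [-0.0295  0.4035  0.4401] w 0.981
[[-0.1114  0.993   0.0401]
 [ 0.9934  0.1124 -0.0241]
 [-0.0284  0.0371 -0.9989]]
60 [0.4887 0.2895 0.132 ]
100 [0.4923 0.2584 0.1312]
150 [0.4971 0.2165 0.1319]
180 [0.5001 0.1893 0.1318]
```

View pics/s24.png

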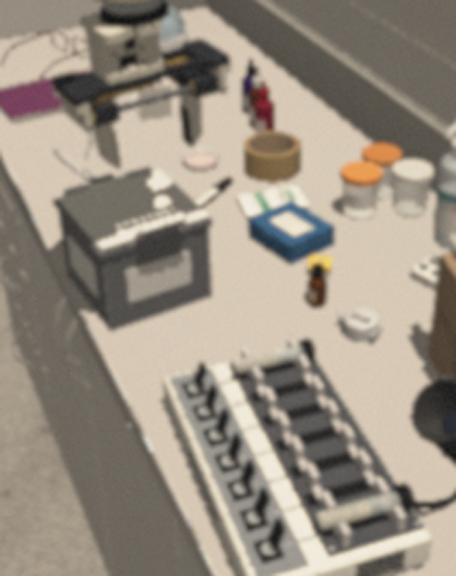

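View pics/wr24.png

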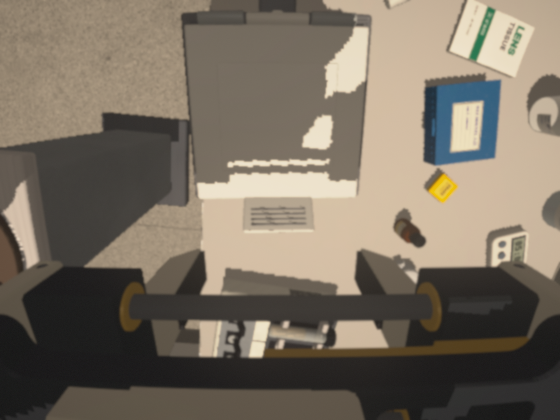

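The flap is shut and its surface is level. Next I'll hover over the right end of the switch row with the jaw axis across it (φ≈85°), so the camera looks along the remaining switches.

```bash
cat > emit3.py <<'E'
from plan import *
def emit3(wps,rows_per=5,jaw=89,step=4.0,settle=2):
    """full-orientation emit: wps (x,y,z,phi)"""
    s,M=st(); p=s["position"]; phi=np.degrees(np.arctan2(M[1,0],M[0,0]))
    rows=plan(wps,p=p,phi=phi,jaw=jaw,step=step,settle=settle)
    Mk=M;pk=p;fk=phi
    for i in range(0,len(rows),5):
        ch=rows[i:i+5]
        print(json.dumps([{"xyz":[round(float(x),1) for x in Mk.T@(q-pk)*100],"turn":round(float(fk-f),1),"jaw":j} for q,f,j in ch]))
        pk,fn=ch[-1][0],ch[-1][1]; Mk=Mk@R.from_euler("z",fk-fn,degrees=True).as_matrix(); fk=fn
E
python3 - <<'E'
from emit3 import *
w=np.array([0.515,-0.1605]); a=np.radians(-4.85); Rm=np.array([[np.cos(a),-np.sin(a)],[np.sin(a),np.cos(a)]])
q=w+Rm@[-0.06,-0.115]; print(q)
emit3([(0.46,0.1,0.2,85.15),(q[0],q[1],0.12,85.15)])
E
```

```text
[ 0.4455 -0.27  ]
t 32.02 p [0.5003 0.1608 0.2033] F [-0.1889  0.0904  0.0743] w 0.978
[[-0.1107  0.9931  0.0396]
 [ 0.9934  0.1117 -0.0249]
 [-0.0292  0.0366 -0.9989]]
[{"xyz": [-2.8, -2.3, 0.2], "turn": 5.6, "jaw": 89}, {"xyz": [-5.6, -4.7, 0.3], "turn": 11.2, "jaw": 89}, {"xyz": [-9.2, -5.3, 1.2], "turn": 11.2, "jaw": 89}, {"xyz": [-12.9, -5.9, 2.1], "turn": 11.2, "jaw": 89}, {"xyz": [-16.5, -6.5, 3.0], "turn": 11.2, "jaw": 89}]
[{"xyz": [-3.7, 0.1, 0.9], "turn": 0.0, "jaw": 89}, {"xyz": [-7.4, 0.3, 1.8], "turn": 0.0, "jaw": 89}, {"xyz": [-11.0, 0.4, 2.7], "turn": 0.0, "jaw": 89}, {"xyz": [-14.7, 0.5, 3.5], "turn": 0.0, "jaw": 89}, {"xyz": [-18.4, 0.7, 4.4], "turn": 0.0, "jaw": 89}]
[{"xyz": [-3.7, 0.1, 0.9], "turn": 0.0, "jaw": 89}, {"xyz": [-7.4, 0.3, 1.8], "turn": 0.0, "jaw": 89}, {"xyz": [-7.4, 0.3, 1.8], "turn": 0.0, "jaw": 89}, {"xyz": [-7.4, 0.3, 1.8], "turn": 0.0, "jaw": 89}]
```

>>> arm_command(deltas=[{"xyz": [-2.8,-2.3,0.2],"turn": 5.6,"jaw": 89},{"xyz": [-5.6,-4.7,0.3],"turn": 11.2,"jaw": 89},{"xyz": [-9.2,-5.3,1.2],"turn": 11.2,"jaw": 89},{"xyz": [-12.9,-5.9,2.1],"turn": 11.2,"jaw": 89},{"xyz": [-16.5,-6.5,3.0],"turn": 11.2,"jaw": 89}])

```text
clock: 32.43
position: [0.4541, -0.0128, 0.1749]
ee_rot: [2.279, 2.096, 0.018]
force: [0.9, -0.6, 0.1]
width: 0.68
```

>>> arm_command(deltas=[{"xyz": [-3.7,0.1,0.9],"turn": 0,"jaw": 89},{"xyz": [-7.4,0.3,1.8],"turn": 0,"jaw": 89},{"xyz": [-11.0,0.4,2.7],"turn": 0,"jaw": 89},{"xyz": [-14.7,0.5,3.5],"turn": 0,"jaw": 89},{"xyz": [-18.4,0.7,4.4],"turn": 0,"jaw": 89}])

```text
clock: 32.85
position: [0.4461, -0.1994, 0.1342]
ee_rot: [2.279, 2.097, 0.017]
force: [0.7, 0.6, -0.1]
width: 0.651
```

>>> arm_command(deltas=[{"xyz": [-3.7,0.1,0.9],"turn": 0,"jaw": 89},{"xyz": [-7.4,0.3,1.8],"turn": 0,"jaw": 89},{"xyz": [-7.4,0.3,1.8],"turn": 0,"jaw": 89},{"xyz": [-7.4,0.3,1.8],"turn": 0,"jaw": 89}])

```text
clock: 33.18
position: [0.4418, -0.2756, 0.1161]
ee_rot: [2.286, 2.094, 0.015]
force: [-0.9, 0.5, -0.2]
width: 0.649
```

Run:
```python
from plan import *
s,M=st()
g=get_image("wrist"); cv2.imwrite("pics/wr25.png",g["frame"][:,:,::-1]); C=cloud(g); T=(C-s["position"])@M*1000
G=cv2.cvtColor(g["frame"],cv2.COLOR_RGB2GRAY)
m=((C[...,2]>0.066)&(C[...,2]<0.088)&(G<70)&(g["depth"]>0.15)).astype(np.uint8); m[250:]=0
n,l,sx,c=cv2.connectedComponentsWithStats(m)
for i in range(1,n):
    if sx[i,4]>25:
        q=T[l==i]; qz=C[l==i]; top=qz[:,2]>np.percentile(qz[:,2],70)
        print(c[i].round(0),sx[i,4],"tool mean top",q[top].mean(0).round(1),"world",qz[top].mean(0),"ymax",np.percentile(q[:,1],97).round(1))
```

```text
t 33.18 p [ 0.4418 -0.2756  0.1161] F [-0.8551  0.5292 -0.2183] w 0.649
[[ 0.0879  0.9955  0.0351]
 [ 0.9959 -0.0871 -0.0238]
 [-0.0207  0.037  -0.9991]]
[294.   9.] 251 tool mean top [158.8  11.7  35. ] world [ 0.4686 -0.1193  0.0783] ymax 13.8
[294.  66.] 267 tool mean top [121.5  11.7  35.5] world [ 0.4654 -0.1564  0.0785] ymax 13.7
[295. 121.] 257 tool mean top [82.1 12.6 36.5] world [ 0.4629 -0.1958  0.0784] ymax 15.2
[294. 171.] 207 tool mean top [42.3 12.7 37.3] world [ 0.4596 -0.2354  0.0785] ymax 15.1
[436. 213.] 325 tool mean top [  2.9 137.2  43.7] world [ 0.5802 -0.2857  0.0775] ymax 142.2
```

View pics/wr25.png

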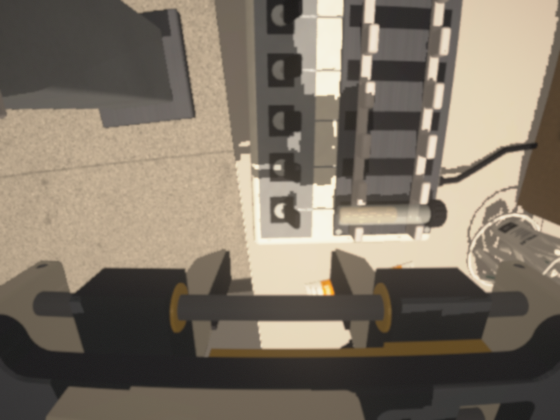

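Switches 5, 4, 3 and 2 appear at u≈294, v≈171, 121, 66 and 9, all leaning back. Switch 5's top is at tool (42, 12.7, 37) mm. I'll hover just above it.

>>> arm_command(deltas=[{"xyz": [2.0,-0.5,2.0],"turn": 0,"jaw": 89},{"xyz": [4.2,-1.0,4.0],"turn": 0,"jaw": 89},{"xyz": [4.2,-1.0,6.0],"turn": 0,"jaw": 89},{"xyz": [4.2,-1.0,6.0],"turn": 0,"jaw": 89},{"xyz": [4.2,-1.0,6.0],"turn": 0,"jaw": 89}])

```text
clock: 33.65
position: [0.4381, -0.2309, 0.0553]
ee_rot: [2.281, 2.101, 0.016]
force: [0.7, -0.2, -0.6]
width: 0.651
```

```bash
cat > sw.py <<'E'
from plan import *
def sw(save=None):
    s,M=st()
    g=get_image("wrist"); C=cloud(g); T=(C-s["position"])@M*1000
    if save: cv2.imwrite("pics/"+save,g["frame"][:,:,::-1])
    G=cv2.cvtColor(g["frame"],cv2.COLOR_RGB2GRAY)
    m=((C[...,2]>0.066)&(C[...,2]<0.088)&(G<75)&(g["depth"]>0.11)).astype(np.uint8); m[300:]=0
    n,l,sx,c=cv2.connectedComponentsWithStats(m)
    for i in range(1,n):
        if sx[i,4]>25:
            q=T[l==i]; qz=C[l==i]; top=qz[:,2]>np.percentile(qz[:,2],70)
            if abs(q[:,1].mean())<60: print(c[i].round(0),sx[i,4],"tool top",q[top].mean(0).round(1),"world",qz[top].mean(0),"ymax",np.percentile(q[:,1],97).round(1))
E
python3 - <<'E'
from sw import *
sw("wr26.png")
E
```

```text
t 33.65 p [ 0.4381 -0.2309  0.0553] F [ 0.7493 -0.2045 -0.582 ] w 0.651
[[ 0.0824  0.996   0.0345]
 [ 0.9964 -0.0816 -0.0224]
 [-0.0195  0.0362 -0.9992]]
[318.  57.] 545 tool top [116.   22.1 -24.6] world [ 0.4688 -0.1165  0.0785] ymax 23.8
[316. 132.] 468 tool top [ 76.4  22.  -23.7] world [ 0.4655 -0.156   0.0783] ymax 24.6
[314. 197.] 414 tool top [ 36.8  22.6 -22.9] world [ 0.4628 -0.1955  0.0783] ymax 24.8
[311. 254.] 280 tool top [ -2.7  22.2 -22.1] world [ 0.4593 -0.2348  0.0783] ymax 23.7
```

View pics/wr26.png

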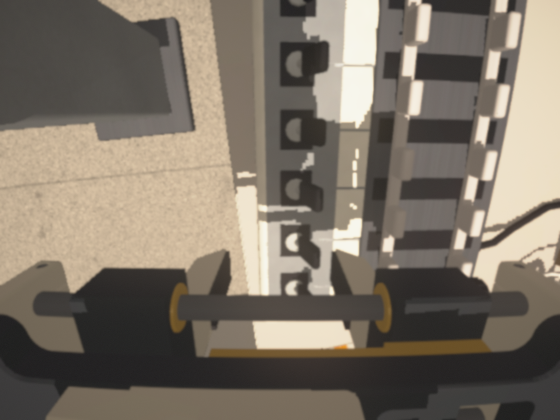

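>>> arm_command(deltas=[{"xyz": [-0.3,0,1.0],"turn": 0,"jaw": 89},{"xyz": [-0.3,0,2.0],"turn": 0,"jaw": 89},{"xyz": [-0.3,0,2.8],"turn": 0,"jaw": 89},{"xyz": [-0.3,0,2.8],"turn": 0,"jaw": 89}])

```text
clock: 34.03
position: [0.4386, -0.2354, 0.0266]
ee_rot: [2.283, 2.099, 0.015]
force: [-0.4, 0.6, 0.6]
width: 0.65
```

>>> arm_command(deltas=[{"xyz": [0,-0.7,0],"turn": 0,"jaw": 89},{"xyz": [0,-1.5,0],"turn": 0,"jaw": 89},{"xyz": [0,-2.2,0],"turn": 0,"jaw": 89},{"xyz": [0,-2.2,0],"turn": 0,"jaw": 89}])

```text
clock: 34.37
position: [0.4164, -0.2337, 0.0263]
ee_rot: [2.282, 2.098, 0.017]
force: [1.5, 0.4, 0.6]
width: 0.654
```

Run:
```python
from sw import *
sw("wr27.png")
```

```text
t 34.37 p [ 0.4164 -0.2337  0.0263] F [1.5148 0.3994 0.5613] w 0.654
[[ 0.0844  0.9958  0.036 ]
 [ 0.9962 -0.0836 -0.0231]
 [-0.02    0.0378 -0.9991]]
[374.  36.] 935 tool top [120.   44.  -52.7] world [ 0.4685 -0.1167  0.0783] ymax 46.1
[368. 126.] 755 tool top [ 80.2  44.2 -51.9] world [ 0.4654 -0.1564  0.0783] ymax 46.3
[362. 203.] 694 tool top [ 40.8  44.4 -51. ] world [ 0.4622 -0.1956  0.0782] ymax 47.1
[328. 270.] 597 tool top [  2.9  27.7 -55. ] world [ 0.4423 -0.2319  0.0822] ymax 30.7
[225. 273.] 278 tool top [  3.7 -30.9 -60. ] world [ 0.3838 -0.2261  0.085 ] ymax -30.4
```

View pics/wr27.png

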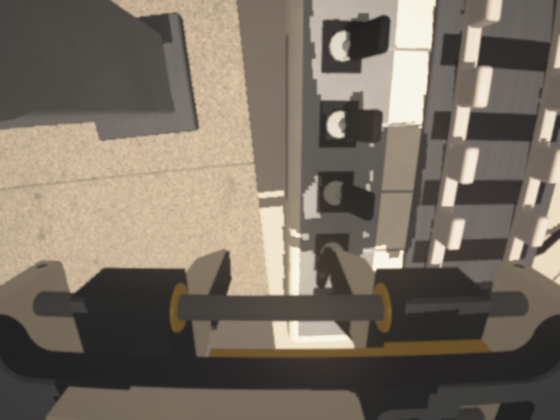

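>>> arm_command(deltas=[{"xyz": [0,0,-1.5],"turn": 0,"jaw": 89},{"xyz": [0,0,-3.0],"turn": 0,"jaw": 89},{"xyz": [2.0,1.2,-3.2],"turn": 0,"jaw": 89},{"xyz": [4.1,2.3,-3.2],"turn": 0,"jaw": 89},{"xyz": [4.1,2.3,-3.2],"turn": 0,"jaw": 89}])

```text
clock: 34.83
position: [0.4438, -0.1905, 0.0592]
ee_rot: [2.278, 2.102, 0.02]
force: [0.9, 0.8, -0.4]
width: 0.653
```

Run:
```python
from sw import *
sw("wr28.png")
g=get_image("top"); crop(g,290,185,390,255,7,"t28.png")
```

```text
t 34.83 p [ 0.4438 -0.1905  0.0592] F [ 0.8724  0.8311 -0.3648] w 0.653
[[ 0.0809  0.996   0.0377]
 [ 0.9965 -0.0801 -0.0218]
 [-0.0187  0.0394 -0.999 ]]
[312.  60.] 516 tool top [115.4  19.7 -20.6] world [ 0.472  -0.0766  0.0785] ymax 21.4
[312. 133.] 442 tool top [ 76.   19.7 -19.8] world [ 0.4688 -0.1159  0.0784] ymax 22.3
[309. 196.] 383 tool top [ 36.1  19.9 -18.9] world [ 0.4659 -0.1557  0.0783] ymax 22.1
[307. 252.] 254 tool top [ -3.1  19.4 -18.2] world [ 0.4622 -0.1947  0.0782] ymax 20.8
[282. 292.] 30 tool top [-36.1  -0.6 -11.6] world [ 0.4399 -0.2262  0.0715] ymax 2.9
```

View pics/wr28.png

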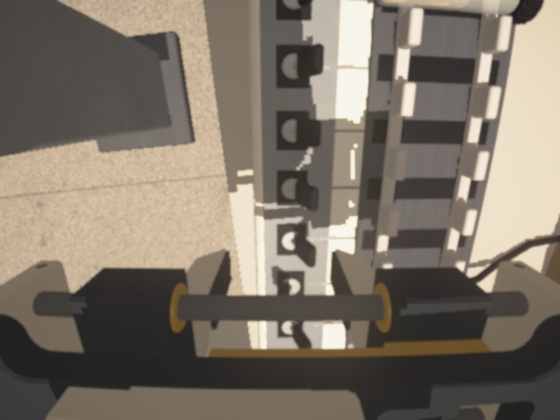

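View pics/t28.png

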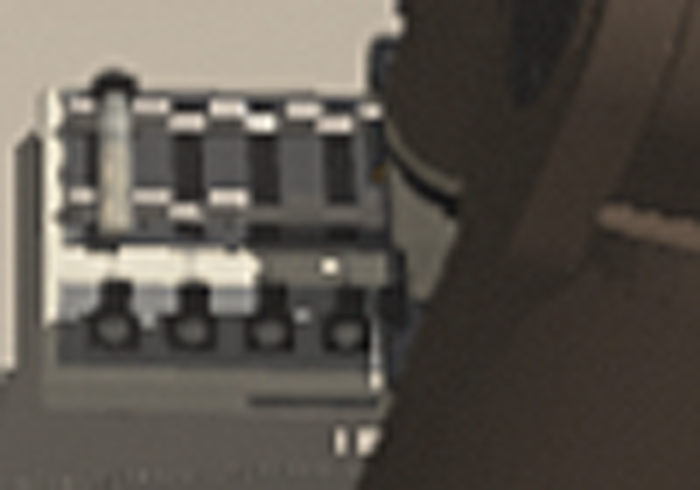

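Switch 5 now leans forward: its top is at tool y −0.6 while the others are at ≈19.5. On to switch 4.

>>> arm_command(deltas=[{"xyz": [-0.3,0,1.1],"turn": 0,"jaw": 89},{"xyz": [-0.3,0,2.2],"turn": 0,"jaw": 89},{"xyz": [-0.3,0,3.2],"turn": 0,"jaw": 89},{"xyz": [-0.3,0,3.2],"turn": 0,"jaw": 89}])

```text
clock: 35.27
position: [0.4398, -0.1976, 0.0242]
ee_rot: [2.285, 2.101, 0.012]
force: [-0.2, 0.2, -0.6]
width: 0.65
```

>>> arm_command(deltas=[{"xyz": [0,-0.8,0],"turn": 0,"jaw": 89},{"xyz": [0,-1.6,0],"turn": 0,"jaw": 89},{"xyz": [0,-2.4,0],"turn": 0,"jaw": 89},{"xyz": [0,-2.4,0],"turn": 0,"jaw": 89}])

```text
clock: 35.6
position: [0.4195, -0.1963, 0.0249]
ee_rot: [2.28, 2.097, 0.021]
force: [10.7, -0.7, -5.2]
width: 0.65
```

>>> arm_command(deltas=[{"xyz": [0,0,-1.5],"turn": 0,"jaw": 89},{"xyz": [0,0,-3.0],"turn": 0,"jaw": 89},{"xyz": [2.0,1.2,-3.2],"turn": 0,"jaw": 89},{"xyz": [4.0,2.4,-3.2],"turn": 0,"jaw": 89},{"xyz": [4.0,2.4,-3.2],"turn": 0,"jaw": 89}])

```text
clock: 36.02
position: [0.4476, -0.1545, 0.0582]
ee_rot: [2.275, 2.099, 0.025]
force: [-0.4, 1.0, 0.8]
width: 0.65
```

Run:
```python
from sw import *
sw("wr29.png")
```

```text
t 36.02 p [ 0.4476 -0.1545  0.0582] F [-0.3781  0.9877  0.7949] w 0.65
[[ 0.0806  0.9958  0.0431]
 [ 0.9966 -0.0797 -0.0225]
 [-0.019   0.0447 -0.9988]]
[311.  52.] 521 tool top [118.8  18.9 -21.7] world [ 0.4751 -0.0371  0.0785] ymax 20.7
[310. 126.] 450 tool top [ 79.6  18.9 -20.9] world [ 0.472  -0.0761  0.0784] ymax 21.2
[309. 191.] 389 tool top [ 39.5  19.2 -20.1] world [ 0.4691 -0.1162  0.0784] ymax 21.3
[306. 248.] 252 tool top [  1.1  18.6 -19.1] world [ 0.4654 -0.1545  0.0781] ymax 20.0
[280. 291.] 69 tool top [-32.8  -2.  -15.7] world [ 0.4424 -0.1867  0.0745] ymax 2.1
```

View pics/wr29.png

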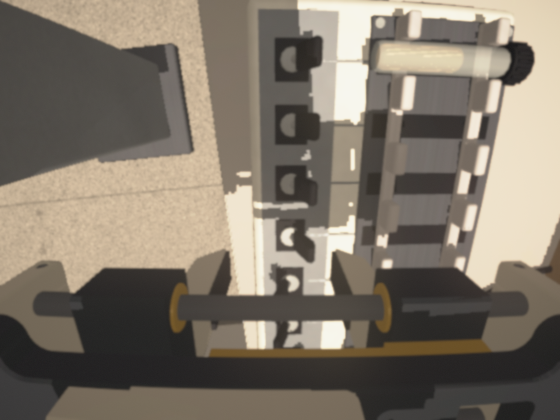

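Switch 4 is off (top at y −2). It pressed the stop with about 11 N, so I'll pull slightly less for switch 3.

>>> arm_command(deltas=[{"xyz": [0.1,0,1.1],"turn": 0,"jaw": 89},{"xyz": [0.1,0,2.2],"turn": 0,"jaw": 89},{"xyz": [0.1,0,3.1],"turn": 0,"jaw": 89},{"xyz": [0.1,0,3.1],"turn": 0,"jaw": 89}])

```text
clock: 36.4
position: [0.4452, -0.1562, 0.0253]
ee_rot: [2.278, 2.101, 0.019]
force: [-0.1, 0.1, 0.3]
width: 0.647
```

>>> arm_command(deltas=[{"xyz": [0,-0.7,0],"turn": 0,"jaw": 89},{"xyz": [0,-1.4,0],"turn": 0,"jaw": 89},{"xyz": [0,-2.0,0],"turn": 0,"jaw": 89},{"xyz": [0,-2.0,0],"turn": 0,"jaw": 89}])

```text
clock: 36.73
position: [0.4239, -0.1548, 0.0248]
ee_rot: [2.279, 2.1, 0.018]
force: [0.1, 0.4, -0.3]
width: 0.65
```

>>> arm_command(deltas=[{"xyz": [0,0,-1.5],"turn": 0,"jaw": 89},{"xyz": [0,0,-3.0],"turn": 0,"jaw": 89},{"xyz": [2.0,1.1,-3.2],"turn": 0,"jaw": 89},{"xyz": [4.0,2.1,-3.2],"turn": 0,"jaw": 89},{"xyz": [4.0,2.1,-3.2],"turn": 0,"jaw": 89}])

```text
clock: 37.15
position: [0.4496, -0.1125, 0.0579]
ee_rot: [2.274, 2.103, 0.024]
force: [0.9, -0.0, -0.7]
width: 0.647
```

Run:
```python
from sw import *
sw("wr30.png")
```

```text
t 37.15 p [ 0.4496 -0.1125  0.0579] F [ 0.9001 -0.0361 -0.6975] w 0.647
[[ 0.0786  0.996   0.0414]
 [ 0.9967 -0.0778 -0.022 ]
 [-0.0187  0.043  -0.9989]]
[313. 130.] 453 tool top [ 77.5  20.3 -21. ] world [ 0.475  -0.0363  0.0784] ymax 22.9
[311. 194.] 397 tool top [ 37.4  20.5 -20.2] world [ 0.4721 -0.0764  0.0783] ymax 22.9
[308. 251.] 264 tool top [ -1.4  20.1 -19.5] world [ 0.4687 -0.1151  0.0784] ymax 21.6
[283. 292.] 44 tool top [-34.6  -0.3 -13.4] world [ 0.446  -0.1467  0.072 ] ymax 3.6
```

View pics/wr30.png

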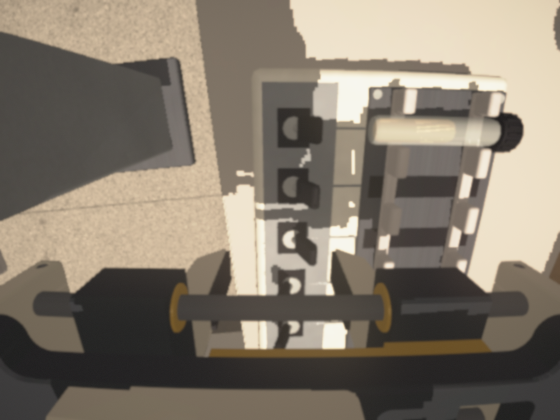

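Switch 3 is off. Same again for switch 2.

>>> arm_command(deltas=[{"xyz": [-0.1,0,1.1],"turn": 0,"jaw": 89},{"xyz": [-0.1,0,2.2],"turn": 0,"jaw": 89},{"xyz": [-0.1,0,3.1],"turn": 0,"jaw": 89},{"xyz": [-0.1,0,3.1],"turn": 0,"jaw": 89}])

```text
clock: 37.53
position: [0.4474, -0.1164, 0.025]
ee_rot: [2.277, 2.104, 0.017]
force: [-0.7, 0.1, 0.1]
width: 0.654
```

>>> arm_command(deltas=[{"xyz": [0,-0.7,0],"turn": 0,"jaw": 89},{"xyz": [0,-1.4,0],"turn": 0,"jaw": 89},{"xyz": [0,-1.9,0],"turn": 0,"jaw": 89},{"xyz": [0,-1.9,0],"turn": 0,"jaw": 89}])

```text
clock: 37.87
position: [0.4271, -0.1151, 0.0245]
ee_rot: [2.277, 2.104, 0.017]
force: [-0.3, -0.1, -0.0]
width: 0.65
```

>>> arm_command(deltas=[{"xyz": [0,0,-1.5],"turn": 0,"jaw": 89},{"xyz": [0,0,-3.0],"turn": 0,"jaw": 89},{"xyz": [2.0,1.0,-3.2],"turn": 0,"jaw": 89},{"xyz": [3.9,2.0,-3.2],"turn": 0,"jaw": 89},{"xyz": [3.9,2.0,-3.2],"turn": 0,"jaw": 89}])

```text
clock: 38.28
position: [0.4518, -0.0738, 0.0577]
ee_rot: [2.273, 2.106, 0.023]
force: [0.8, 0.5, 0.1]
width: 0.654
```

Run:
```python
from sw import *
sw("wr31.png")
```

```text
t 38.28 p [ 0.4518 -0.0738  0.0577] F [0.8437 0.4574 0.1104] w 0.654
[[ 0.0766  0.9963  0.0399]
 [ 0.9969 -0.0758 -0.0216]
 [-0.0185  0.0414 -0.999 ]]
[313. 193.] 394 tool top [ 38.7  21.6 -20.5] world [ 0.4755 -0.0364  0.0783] ymax 23.8
[309. 249.] 276 tool top [ -0.5  21.  -19.8] world [ 0.4719 -0.0754  0.0783] ymax 22.6
[284. 291.] 54 tool top [-33.3   0.5 -15.2] world [ 0.4491 -0.1067  0.0736] ymax 4.3
```

View pics/wr31.png

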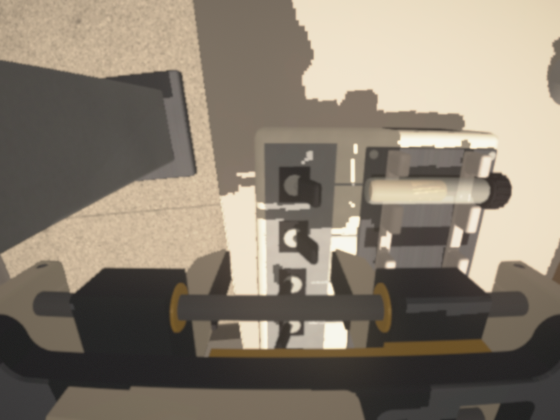

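>>> arm_command(deltas=[{"xyz": [0,0,1.1],"turn": 0,"jaw": 89},{"xyz": [0,0,2.2],"turn": 0,"jaw": 89},{"xyz": [0,0,3.1],"turn": 0,"jaw": 89},{"xyz": [0,0,3.1],"turn": 0,"jaw": 89}])

```text
clock: 38.67
position: [0.4497, -0.0767, 0.0247]
ee_rot: [2.276, 2.107, 0.016]
force: [-0.3, 0.7, -0.2]
width: 0.65
```

>>> arm_command(deltas=[{"xyz": [0,-0.7,0],"turn": 0,"jaw": 89},{"xyz": [0,-1.4,0],"turn": 0,"jaw": 89},{"xyz": [0,-1.9,0],"turn": 0,"jaw": 89},{"xyz": [0,-1.9,0],"turn": 0,"jaw": 89}])

```text
clock: 39.0
position: [0.43, -0.0754, 0.0245]
ee_rot: [2.275, 2.106, 0.016]
force: [0.2, -0.0, 0.2]
width: 0.649
```

>>> arm_command(deltas=[{"xyz": [0,0,-2],"turn": 0,"jaw": 89},{"xyz": [0,0,-5],"turn": 0,"jaw": 89},{"xyz": [0,0,-9],"turn": 0,"jaw": 89},{"xyz": [0,0,-13],"turn": 0,"jaw": 89},{"xyz": [0,0,-17],"turn": 0,"jaw": 89}])

```text
clock: 39.42
position: [0.4228, -0.071, 0.1963]
ee_rot: [2.275, 2.108, 0.015]
force: [1.9, -1.1, -0.2]
width: 0.652
```

Run:
```python
from emit3 import *
g=get_image("wrist"); cv2.imwrite("pics/wr32.png",g["frame"][:,:,::-1])
emit3([(0.38,-0.30,0.28,60),(0.28,-0.52,0.3,40)],jaw=89)
```

```text
t 39.47 p [ 0.4267 -0.0707  0.2034] F [ 2.7585 -0.2946  5.7497] w 0.652
[[ 0.0762  0.9961  0.0443]
 [ 0.9969 -0.0752 -0.0245]
 [-0.021   0.046  -0.9987]]
[{"xyz": [-3.3, -0.4, -1.0], "turn": 3.7, "jaw": 89}, {"xyz": [-6.7, -0.7, -2.1], "turn": 7.3, "jaw": 89}, {"xyz": [-10.0, -1.1, -3.1], "turn": 11.0, "jaw": 89}, {"xyz": [-13.4, -1.5, -4.2], "turn": 14.6, "jaw": 89}, {"xyz": [-16.7, -1.8, -5.2], "turn": 18.3, "jaw": 89}]
[{"xyz": [-3.3, 0.7, -1.0], "turn": 3.7, "jaw": 89}, {"xyz": [-6.6, 1.4, -2.1], "turn": 7.3, "jaw": 89}, {"xyz": [-10.0, 1.3, -2.4], "turn": 10.2, "jaw": 89}, {"xyz": [-13.5, 1.2, -2.6], "turn": 13.0, "jaw": 89}, {"xyz": [-16.9, 1.1, -2.9], "turn": 15.9, "jaw": 89}]
[{"xyz": [-3.3, 0.9, -0.3], "turn": 2.9, "jaw": 89}, {"xyz": [-6.7, 1.7, -0.5], "turn": 5.7, "jaw": 89}, {"xyz": [-10.0, 2.6, -0.8], "turn": 8.6, "jaw": 89}, {"xyz": [-13.4, 3.4, -1.1], "turn": 11.4, "jaw": 89}, {"xyz": [-13.4, 3.4, -1.1], "turn": 11.4, "jaw": 89}]
[{"xyz": [0.0, 0.0, 0.0], "turn": 0.0, "jaw": 89}]
```

View pics/wr32.png

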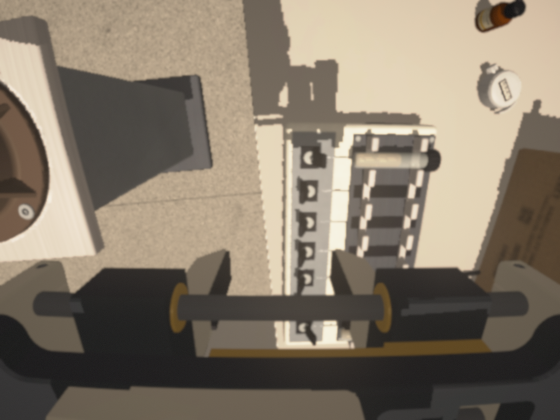

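Switch 0 (316,160) is still leaning back, and switches 1–5 look forward. I'll move clear to verify from the top and scene cameras.

>>> arm_command(deltas=[{"xyz": [-3.3,-0.4,-1.0],"turn": 3.7,"jaw": 89},{"xyz": [-6.7,-0.7,-2.1],"turn": 7.3,"jaw": 89},{"xyz": [-10.0,-1.1,-3.1],"turn": 11.0,"jaw": 89},{"xyz": [-13.4,-1.5,-4.2],"turn": 14.6,"jaw": 89},{"xyz": [-16.7,-1.8,-5.2],"turn": 18.3,"jaw": 89}])

```text
clock: 39.88
position: [0.3924, -0.236, 0.259]
ee_rot: [2.579, 1.713, 0.036]
force: [0.4, 0.1, -0.9]
width: 0.653
```

>>> arm_command(deltas=[{"xyz": [-3.3,0.7,-1.0],"turn": 3.7,"jaw": 89},{"xyz": [-6.6,1.4,-2.1],"turn": 7.3,"jaw": 89},{"xyz": [-10.0,1.3,-2.4],"turn": 10.2,"jaw": 89},{"xyz": [-13.5,1.2,-2.6],"turn": 13.0,"jaw": 89},{"xyz": [-16.9,1.1,-2.9],"turn": 15.9,"jaw": 89}])

```text
clock: 40.3
position: [0.3343, -0.3964, 0.2898]
ee_rot: [2.796, 1.338, 0.045]
force: [0.6, 0.8, -0.2]
width: 0.65
```

>>> arm_command(deltas=[{"xyz": [-3.3,0.9,-0.3],"turn": 2.9,"jaw": 89},{"xyz": [-6.7,1.7,-0.5],"turn": 5.7,"jaw": 89},{"xyz": [-10.0,2.6,-0.8],"turn": 8.6,"jaw": 89},{"xyz": [-13.4,3.4,-1.1],"turn": 11.4,"jaw": 89},{"xyz": [-13.4,3.4,-1.1],"turn": 11.4,"jaw": 89}])

```text
clock: 40.72
position: [0.2705, -0.5275, 0.3011]
ee_rot: [2.923, 1.038, 0.046]
force: [-1.0, 1.2, -0.2]
width: 0.649
```

Run:
```python
from plan import *
st()
g=get_image("top"); crop(g,190,160,400,270,3.8,"t33.png"); C=cloud(g)
m=(C[...,2]>0.1)&(C[...,2]<0.2)&(C[...,0]>0.38)&(C[...,0]<0.7)&(C[...,1]>0.1)&(C[...,1]<0.4); P=C[m]
print("bin/flap z pct",np.percentile(P[:,2],[5,50,95,100]))
q=P[(P[:,2]>0.12)&(P[:,2]<0.14)]; c,_,_,_=np.linalg.lstsq(np.c_[q[:,:2],np.ones(len(q))],q[:,2],rcond=None); print("flap plane slopes",c)
G=cv2.cvtColor(g["frame"],cv2.COLOR_RGB2GRAY)
w=np.array([0.510,-0.1575]); a=np.radians(-4.85); Rm=np.array([[np.cos(a),-np.sin(a)],[np.sin(a),np.cos(a)]])
Q=(C[...,:2]-w)@Rm
for k,y in enumerate((.12,.08,.04,0,-.04,-.08,-.12)):
    mm=(abs(Q[...,1]-y)<0.012)&(Q[...,0]>-0.09)&(Q[...,0]<-0.035)&(C[...,2]>0.066)
    if mm.sum(): print(k,mm.sum(),"paddle top x_w",(Q[mm][:,0].mean()*1000).round(1),"z",C[mm][:,2].max().round(3))
    mm=(abs(Q[...,1]-y)<0.012)&(Q[...,0]>0.015)&(Q[...,0]<0.05)
    print("   bay z",np.percentile(C[mm][:,2],80).round(3), "ymid", Q[mm&(C[...,2]>0.062)][:,1].mean() if (mm&(C[...,2]>0.062)).sum() else None)
```

```text
t 40.72 p [ 0.2705 -0.5275  0.3011] F [-0.9678  1.1723 -0.2182] w 0.649
[[ 0.7758  0.6296  0.041 ]
 [ 0.6308 -0.7755 -0.0275]
 [ 0.0144  0.0472 -0.9988]]
bin/flap z pct [0.1193 0.1298 0.1384 0.159 ]
flap plane slopes [ 0.0054 -0.0047  0.1284]
0 15 paddle top x_w -50.2 z 0.08
   bay z 0.072 ymid 0.11988520189800425
1 8 paddle top x_w -71.2 z 0.078
   bay z 0.051 ymid None
2 8 paddle top x_w -70.0 z 0.076
   bay z 0.051 ymid None
3 7 paddle top x_w -69.1 z 0.078
   bay z 0.05 ymid None
4 8 paddle top x_w -71.3 z 0.081
   bay z 0.051 ymid None
5 8 paddle top x_w -70.9 z 0.079
   bay z 0.052 ymid None
   bay z 0.073 ymid -0.11790842889632361
```

View pics/t33.png

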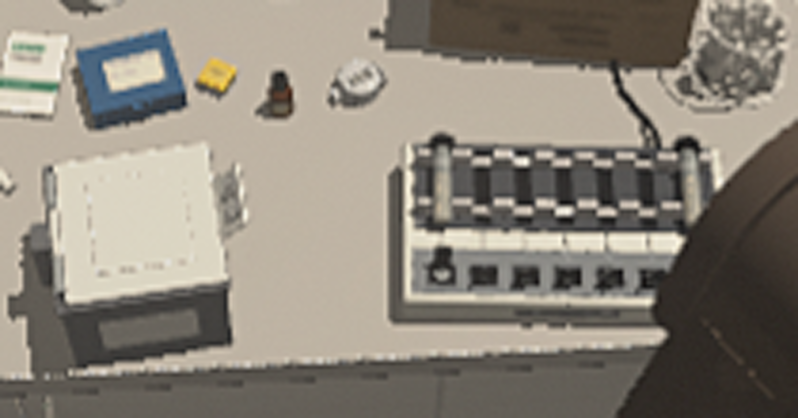

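The top view shows the flap flat, switch 0 back, switches 1–5 forward and the bays cleared. Switch 6 is hidden by the arm, so I'll check it in the scene view.

Run:
```python
from plan import *
g=get_image("scene"); cv2.imwrite("pics/s34f.png",g["frame"][:,:,::-1])
C=cloud(g)
w=np.array([0.510,-0.1575]); a=np.radians(-4.85); Rm=np.array([[np.cos(a),-np.sin(a)],[np.sin(a),np.cos(a)]])
Q=(C[...,:2]-w)@Rm
for k,y in enumerate((.12,.08,.04,0,-.04,-.08,-.12)):
    mm=(abs(Q[...,1]-y)<0.012)&(Q[...,0]>-0.09)&(Q[...,0]<-0.035)&(C[...,2]>0.068)
    if mm.sum(): print(k,mm.sum(),"paddle top x_w",(Q[mm][:,0].mean()*1000).round(1))
g=get_image("wrist"); cv2.imwrite("pics/wr34.png",g["frame"][:,:,::-1])
```

```text
0 5 paddle top x_w -41.9
2 14 paddle top x_w -65.2
3 14 paddle top x_w -65.2
4 6 paddle top x_w -65.1
```

View pics/s34f.png

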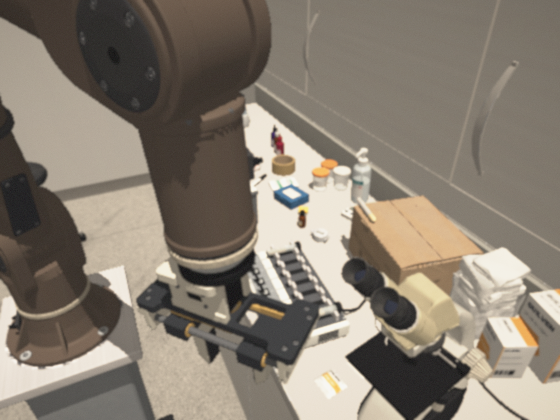

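>>> arm_command(deltas=[{"xyz": [-3,2,0],"turn": 0,"jaw": 89},{"xyz": [-6,4,0],"turn": 0,"jaw": 89},{"xyz": [-7,5,0],"turn": 0,"jaw": 89},{"xyz": [-7,5,0],"turn": 0,"jaw": 89}])

```text
clock: 41.2
position: [0.2533, -0.6059, 0.3011]
ee_rot: [2.92, 1.053, 0.05]
force: [0.3, 0.6, -0.5]
width: 0.648
```

Run:
```python
from plan import *
st()
g=get_image("top"); crop(g,290,185,400,260,7,"t35.png"); C=cloud(g)
w=np.array([0.510,-0.1575]); a=np.radians(-4.85); Rm=np.array([[np.cos(a),-np.sin(a)],[np.sin(a),np.cos(a)]])
Q=(C[...,:2]-w)@Rm
for k,y in enumerate((.12,.08,.04,0,-.04,-.08,-.12)):
    mm=(abs(Q[...,1]-y)<0.012)&(Q[...,0]>-0.09)&(Q[...,0]<-0.035)&(C[...,2]>0.066)
    if mm.sum(): print(k,mm.sum(),"paddle top x_w",(Q[mm][:,0].mean()*1000).round(1))
```

```text
t 41.2 p [ 0.2533 -0.6059  0.3011] F [ 0.2514  0.5626 -0.5324] w 0.648
[[ 0.7694  0.6374  0.0429]
 [ 0.6386 -0.7692 -0.0233]
 [ 0.0181  0.0454 -0.9988]]
0 15 paddle top x_w -50.1
1 9 paddle top x_w -71.0
2 10 paddle top x_w -71.4
3 10 paddle top x_w -70.9
4 8 paddle top x_w -72.0
5 10 paddle top x_w -69.6
6 15 paddle top x_w -49.2
```

View pics/t35.png

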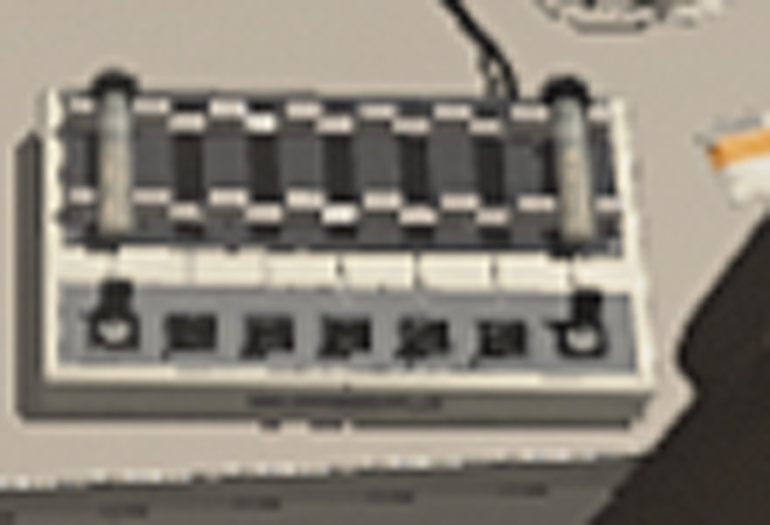

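Switches 0 and 6 are on (tops at about −50 mm) and 1–5 are off (about −71 mm). Both culture tubes are in place, the arm is clear and the flap is shut, so I'm handing in.

```bash
python3 -c "
from cell import sign_off
print(sign_off())"
```

```text
the job is handed in; nothing more can be done
None
```

The job is done and handed in at about 41 s on the robot clock; sign-off reports no verdict.

**What I did**
- **Flap:** I lifted it by its tab until it stayed open. After the tubes were in, I kept hold of it and eased it down to shut at about 0.65 rad/s.
- **Swab tubes:** Three were there, in bays 2, 4 and 5, and all three went into the bin.
- **Switches:** I switched off bays 1–5.

**Last checks**
- **Flap:** The depth image shows it flat to about 0.005 rad and the bin upright.
- **Tubes in the bin:** All three were seen lying inside before the flap was shut.
- **Switches:** 1–5 lean forward (off). 0 and 6 lean back (on), and the culture tubes are still in those bays. Only the top camera showed switches 1, 5 and 6 clearly at the end; the scene camera had no reading on them.
- **Bystanders:** None looked moved in the pictures I took. I did not measure them, and the dish was not in the last top-view crop.

**What disagreed or went off plan**
- **Fingertip offset:** The fingertips ended about 36 mm above the reported TCP. My first closing on the tab therefore met nothing; I corrected for the offset from then on.
- **Camera mismatch:** The wrist and top cameras differed by 3–5 mm, so I used the wrist view for the fine alignment.
- **Bin knocked:** It moved about 2 cm between the second and third tubes. I re-measured it before the last drop.
- **Contact forces:** Switch 4 was pressed against its stop with about 11 N. The tool force was about 18 N when the flap reached shut.

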